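# Change the blank in the gluing press

### The arm

A 6-joint arm with a two-finger parallel gripper is mounted at the origin on a cart in front of the work surface, level with it; the furniture and walls round the work are solid. World frame = base frame: x ahead of the robot, y to its left, z up, the work surface at z = 0. Lengths are in mm, angles in rad, forces in N, time in s.
With the tool pointing down it reaches from about 350 to 875 mm from the base axis. Payload 4.2 kg.
Tool frame: the origin (TCP) lies at the very end of the fingers, on their centre line; the grasp point (between the pads) lies arm.grip_depth behind it (arm.grip_depth is the distance from the TCP to the grasp point, in mm); x points along the fingers, y is the direction in which the jaws open and shut, and the axes are right-handed (so a half turn about x gives the same grasp; the last joint's range is limited). The gripper opens to 85 mm and grips with 20 to 120 N. Pads are 22 mm wide; open, the fingers measure 114 mm over their backs; the gripper's body (76 mm by 85 mm) begins 54 mm behind the grasp point. The pads swing forward as they close: fully open they stand 13 mm farther back than shut.
Start: joints at [-0.926, 0.385, 0.008, 0, -1.194, -0.259], TCP at [235.201, -579.033, 196.412] pointing down, gripper open.
Joint ranges: [-3.14, 3.14], [-1.21, 2.06], [-1.07, 1.41], [-3.16, 2.05], [-2.99, -0.16], [-3.1, 3.1]. Speed limits (rad/s): [2.79, 2.79, 3.14, 3.14, 3.14, 3.14].

### API

Orientations are given as a unit quaternion [x, y, z, w].
In Python, from bench import arm, get_image, models gives the robot as it stands.
- The arm moves only by the tool arm_command, never from a script. Its argument "rows" is a list of rows, each an object of numbers: "dx", "dy", "dz": the shift along the tool's x, y, z in m; "wx", "wy", "wz": the turn, a rotation vector about the tool's x, y, z in degrees; "gripper": the closure, from -1 (fully open) to 1 (shut). A call has exactly 8 rows; each row is the pose to reach, as a shift and turn from the pose measured when the call began, along the tool's axes at that moment; what a row does not reach only later rows make up. A row lasts 1/10 s, in which the tool goes at most 50 mm and 8.59 degrees, less where a joint would pass 70% of its speed; a pose out of reach is approached as far as the arm can. A call with a gripper value outside its range is refused whole. The fingers move at their own pace and stop on an object; the grip force is fixed at half the most. Time passes only in rows, so rows that repeat a pose let the fingers close, or fill a call up. It gives the time, the measured TCP pose, the force and the opening at its end, in the units of the state.
- arm.read_state(): the state, without advancing time (a new reading comes with each control period).
- get_image(name): name is "scene" or "top" or "wrist"; returns a dict with "img" (420x560x3 uint8, red, green, blue), "K" (3x3 intrinsics, pixels), "rvec" (rotation vector, rad) and "tvec" (3), from world to camera coordinates, as OpenCV has them; the wrist camera has in their place "T_tool_cam" (4x4, takes a point from camera to tool coordinates, whose origin is the TCP and whose axes are the tool frame's). Camera axes: x right, y down, z forward; pixel columns grow to the right and rows downward; lengths in mm; the calibration is good to about 2 mm. The wrist camera is an equidistant fisheye: a pixel r from the principal point sees the ray r / f radians off the axis. A picture is of the moment at which its call begins: read the wrist's pose just before it. There is no depth.
- arm.job_done(): hands the job in, once; it reports no verdict.
Trained networks look in the newest picture that a camera, given by its name, has taken for a name from the list of things; names that differ only in an ending like _2 or _b are one class to them, and where a whole thing is asked for, a point or a joint stands for the part that bears it (a point fixed in the world has none). Each returns a list of dicts, best first, with "conf" (0 to 1); they miss things now and then, are a little off and sometimes report something else, mostly with a low value. They report only what shows in the picture. A call takes as long as a camera call. They do not tell look-alikes from the thing itself.
- models.cut_out(camera, query): "mask" (420x560 bool, what is visible of it) and "extent" ([left, top, right, bottom] in pixels, round what is visible of it).
The state is a dict: "clock": time; "joints": joint angles; "joint_vel": joint speeds; "joint_efforts": joint torques, N m; "position": TCP position; "ee_rot": TCP orientation; "contact_force": force on the tool from outside, world axes, zero at the start; "wrist_torque": the same for the moment, N m; "gripper_width": finger opening in mm.
Only numpy, scipy, OpenCV 4.12 (cv2) and the standard library are available. Lean on these libraries where they do the work, as an engineer would, in place of code of your own. Each camera call takes 0.05 s, during which the arm holds its last target.

### The job

The two-ply carving blank in the gluing press has set: take both iron weights off and stand them on the cork mat, then lift the pressing board off its guide pins and lay it flat on the mat too. Lay the set blank on the free half of the drying rack, in the middle of that half, across both battens and parallel to the blank already drying there, which must not be disturbed. Then lay the fresh blank from the table in the press, centred between the end stops and the pins, fit the pressing board back down over both pins, and stand both weights back upright on it, side by side over the blank, one on each side of the middle; set the weights down gently, never drop them.

Things in the scene. Friction and masses are not known exactly. Their poses are not given: they have to be found in the camera images.
- press: Gluing press, fixed: grey laminate board 212 (x) x 176 (y) x 18 mm. Origin: centre of its underside. Two 12 mm guide pins, tapered noses, at x = +78, -78, y = 0, tops at z = 82; two end stops 10 mm high, 142 mm clear between them along y. A blank lies along y on the board (z = 18), centred between stops and pins; on it, along x, the pressing board (underside z = 42), pins through its holes.
- caul: Pressing board (caul), loose brown wood 200 (x) x 56 (y) x 26 mm, 0.3 kg; two 18 mm through holes at x = +78, -78, y = 0. Origin: centre of its underside, z up. Starts in the press on the blank, pins standing 14 mm proud of its top; fits either way round. The blank sticks out 37 mm on both sides: grip across its 56 mm with the fingertips above the blank.
- weight_round: Dark iron weight with a round foot, 40 mm diameter, 30 mm high; on it a neck and a knob to lift it by, 26 mm diameter from z = 52 to 71 mm, top at 76 mm; 0.3 to 0.6 kg. Origin: centre of its underside, z up. Starts on one half of the pressing board, about 26 mm from its middle; either weight may go on either half.
- weight_square: Dark iron weight with a square foot 40 x 40 mm, 30 mm high, sides along x and y; the same knob as the round one (26 mm diameter, z = 52 to 71 mm, top at 76 mm); 0.3 to 0.7 kg. Origin: centre of its underside, z up. Starts on the other half of the pressing board.
- blank_set: The set blank, in the press under the pressing board, both ends showing: 56 x 130 x 24 mm, 0.1 kg, light ply on a browner ply. Origin: centre of its underside; y along its 130 mm length, z up (top at 24 mm).
- blank_fresh: The fresh blank, lying alone on the table: 56 x 130 x 24 mm, 0.1 kg, light ply on a browner ply. Origin: centre of its underside; y along its 130 mm length, z up (top at 24 mm).
- rack: Drying rack, fixed: dark board 206 (x) x 150 (y) x 9 mm with two brown battens along x at y = +42 and -42 mm, 14 mm wide, tops at z = 21 mm. Origin: centre of its underside, z up. Blanks lie along y across both battens: one is drying on the +x half; the middle of the free half is x = -52 mm, y = 0, z = 21 mm.
- blank_done: The blank already drying on the rack, to be left where it is: 56 x 130 x 24 mm, 0.1 kg, light ply on a browner ply. Origin: centre of its underside; y along its 130 mm length, z up (top at 24 mm).
- cork_mat: Cork mat, fixed flat on the table, empty: 204 (x) x 180 (y) x 5 mm. Origin: centre of its underside, z up. It has room for the pressing board and both weights, for example the pressing board along x at y = +45 mm and the weights at y = -45 mm, x = +50 and -50 mm.
There are look-alikes about, which are no part of the job. Leave any green or orange look-alike of the weight_round alone.

How it is judged:
By the outcome, as a careful person would: the job done as asked, in the order asked, and still so for the second after the job is handed in, with the robot touching nothing.
It also fails if it takes over 147 s, if anything falls off the work surface, if the arm or the gripper's body presses on something with over 40 N, if the wrist force passes 120 N, or if a joint passes its speed limit or range.

## Working session

There is one attempt and no reset: what is moved stays moved. The work goes in short steps, Python scripts to look and compute and a tool call to move; the robot and the scene stay as the last step left them, time stands still between calls to the robot, and variables do not carry over. Pictures are saved under pics/ and viewed, and the job is handed in when it is done.

Besides the shell and the picture viewer there is one more tool, called after "Call:" as name(argument=value, ...) on one line, values as JSON. arm_command: Moves the arm, as the interface text tells. Its arguments: {"type":"object","properties":{"rows":{"type":"array"}},"required":["rows"]}

```bash
ls; mkdir -p pics
cat > h.py <<'E'
from bench import arm, get_image, models
import numpy as np, cv2
from scipy.spatial.transform import Rotation as R
def snap(n,f):
    d=get_image(n); cv2.imwrite(f'pics/{f}.png',d['img'][:,:,::-1]); return d
def ray(d,uv):
    Rm=cv2.Rodrigues(np.array(d['rvec'],float))[0]; t=np.array(d['tvec'],float).ravel()
    K=np.array(d['K']); r=Rm.T@np.linalg.inv(K)@np.array([uv[0],uv[1],1.]); return -Rm.T@t, r
def onz(d,uv,z):
    c,r=ray(d,uv); return (c+r*(z-c[2])/r[2])[:2]
def proj(d,P):
    return cv2.projectPoints(np.array(P,float).reshape(-1,3),np.array(d['rvec'],float),np.array(d['tvec'],float),np.array(d['K'],float),None)[0].reshape(-1,2)
E
python3 - <<'E'
from h import *
s=arm.read_state(); print(s, arm.grip_depth)
a=snap('top','top0'); b=snap('scene','scene0'); snap('wrist','wrist0')
for d in(a,b): print(d['K'],ray(d,(280,210)))
E
```

```text
pics
{'clock': 0.0, 'joints': array([-9.26402868e-01,  3.85546496e-01,  6.63089456e-03, -4.67214600e-04,
       -1.19400638e+00, -2.58619535e-01]), 'joint_vel': array([ 3.94923332e-04, -4.76989278e-04, -8.68940825e-04,  6.32814684e-06,
       -1.66530204e-04, -1.32654243e-03]), 'joint_efforts': array([-9.01140593e-04, -3.92291451e+01,  1.88399041e+01,  4.18629661e+00,
       -4.60869516e-03,  2.26988595e-05]), 'position': array([ 234.94289394, -578.45188396,  195.33444201]), 'ee_rot': array([-0.1347444 ,  0.69419446,  0.13623082,  0.69381493]), 'contact_force': array([-0.17242807,  0.64434668,  0.97505748]), 'wrist_torque': array([-0.0260259 , -0.00281082, -0.01539022]), 'gripper_width': 85.08948300818325} 18.700000000000003
[[511.92735934   0.         281.23797573]
 [  0.         511.92735934 205.18391492]
 [  0.           0.           1.        ]] (array([ 251.34760144, -103.76615194, 1637.35844314]), array([ 0.17573388, -0.00228743, -0.98448297]))
[[404.13718916   0.         283.68320198]
 [  0.         404.13718916 212.84589016]
 [  0.           0.           1.        ]] (array([ 232.70129325, -755.86080926,  809.10513778]), array([ 0.29131986,  0.65689842, -0.69552128]))
```

View pics/top0.png

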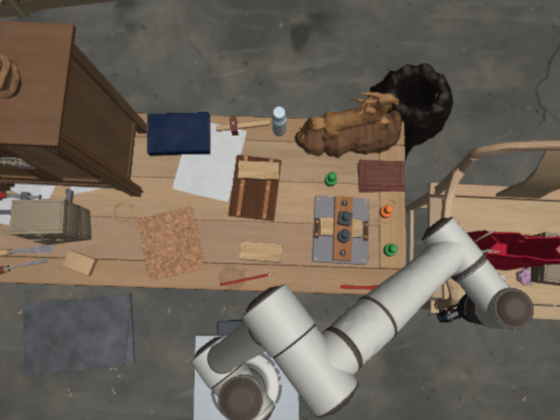

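View pics/scene0.png

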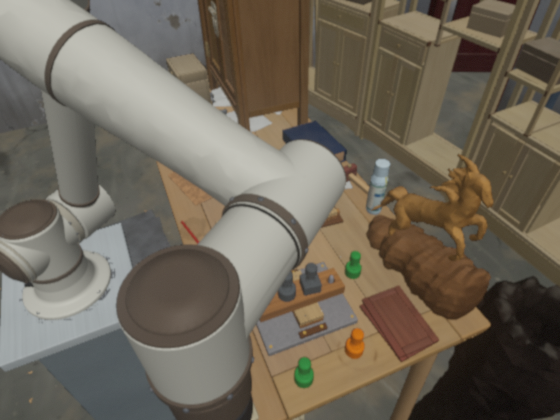

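View pics/wrist0.png

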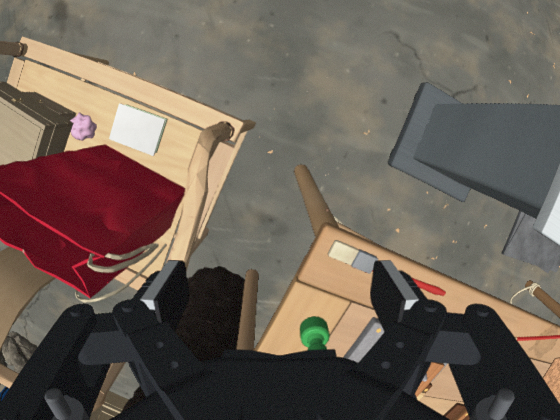

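```bash
cat > look.py <<'E'
from h import *
d=snap('top','top1')
o=d['img'].copy()
zs=dict(press=18,caul=68,weight_round=71,weight_square=71,blank_fresh=24,blank_set=42,rack=9,blank_done=45,cork_mat=5)
for q in zs:
    for m in models.cut_out('top',q)[:6]:
        if m['conf']<.2: continue
        c,_=cv2.findContours(m['mask'].astype(np.uint8),0,1)
        c=max(c,key=len); ctr,sz,an=cv2.minAreaRect(c)
        box=cv2.boxPoints((ctr,sz,an))
        W=np.array([onz(d,p,zs[q]) for p in box])
        e=W[1]-W[0]; f=W[2]-W[1]
        print(q,round(m['conf'],2),np.round(ctr,1),np.round(W.mean(0),1),'sides',np.round([np.hypot(*e),np.hypot(*f)],0),'ang',np.round(np.degrees([np.arctan2(e[1],e[0]),np.arctan2(f[1],f[0])]),1))
        cv2.drawContours(o,[c],-1,(255,0,0),1)
cv2.imwrite('pics/top1z.png',cv2.resize(o[100:320,120:420],None,fx=2.6,fy=2.6,interpolation=cv2.INTER_CUBIC)[:,:,::-1])
E
python3 look.py
```

```text
press 0.98 [323.  229.4] [ 477.9 -244.4] sides [210.  68.] ang [ -2.  -91.3]
caul 0.69 [342.7 228.7] [ 472.7 -301.2] sides [200.  60.] ang [ -3.6 -92.6]
weight_round 0.74 [385.8 210.8] [ 526.8 -436.2] sides [45. 37.] ang [ -45.9 -137. ]
weight_round 0.42 [390.5 250.5] [ 403.1 -445.4] sides [40. 34.] ang [-90.3 177.3]
weight_square 0.45 [344.6 217.9] [ 504.9 -307.5] sides [41. 38.] ang [ -10.8 -100. ]
blank_fresh 0.71 [260.8 252.1] [404.9 -46.2] sides [ 61. 132.] ang [ -3.9 -94.7]
blank_set 0.77 [326.5 226.5] [ 482.7 -253.5] sides [47. 60.] ang [-90.3 178.6]
rack 0.83 [254.6 187.3] [618.9 -25.5] sides [209. 152.] ang [ -5.9 -97.2]
blank_done 0.97 [258.5 170.2] [665.7 -39.2] sides [ 64. 131.] ang [ -1.8 -92.8]
cork_mat 0.9 [171.  243.2] [438.1 241.6] sides [184. 212.] ang [ -80.2 -168.9]
cork_mat 0.35 [343.5 236. ] [ 456.9 -310.9] sides [42. 39.] ang [-90.3 178.2]
```

View pics/top1z.png

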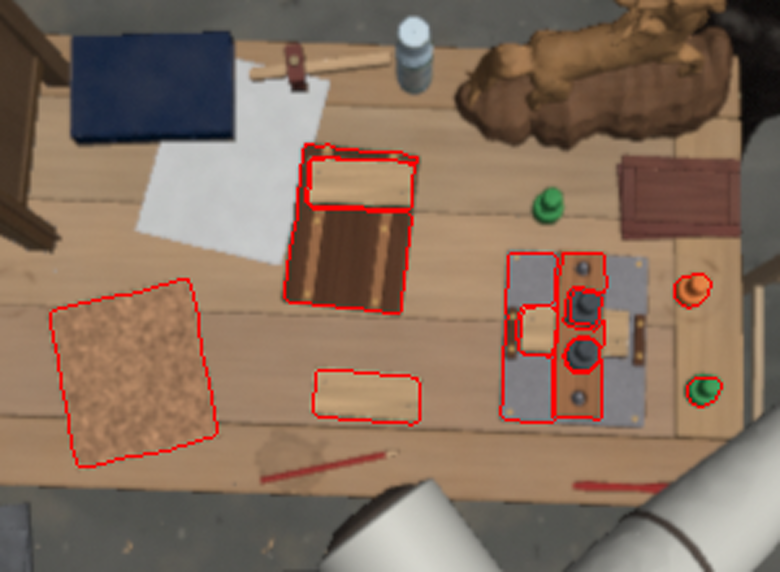

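```bash
cat >> h.py <<'E'
def state():
    s=arm.read_state(); return s, np.array(s['position']), R.from_quat(s['ee_rot'])
def Rt(yaw):
    # tool x down, tool y at world angle yaw (deg)
    y=np.array([np.cos(np.radians(yaw)),np.sin(np.radians(yaw)),0]); x=np.array([0,0,-1.]); z=np.cross(x,y)
    return R.from_matrix(np.c_[x,y,z])
def plan(pos,yaw,cont=None):
    s,p,r=state()
    best=min([yaw,yaw+180],key=lambda a:(r.inv()*Rt(a)).magnitude()) if cont is None else yaw
    d=r.inv().apply(np.array(pos)-p)/1000; w=(r.inv()*Rt(best)).as_rotvec(degrees=True)
    print('clk %.2f'%s['clock'],'from',np.round(p,1),'F',np.round(s['contact_force'],1),'w',round(s['gripper_width'],1),'yaw',round(np.degrees(np.arctan2(*r.as_matrix()[[1,0],1])),1),'j6 %.2f j1 %.2f'%(s['joints'][5],s['joints'][0]))
    print(' -> ',dict(zip(['dx','dy','dz','wx','wy','wz'],np.r_[np.round(d,4),np.round(w,2)].tolist())))
def wsnap(f):
    s,p,r=state(); d=snap('wrist',f); d['p']=p; d['r']=r; return d
def wray(d,uv):
    K=np.array(d['K']); T=np.array(d['T_tool_cam']); v=(np.array(uv,float)-K[:2,2])/np.array([K[0,0],K[1,1]])
    th=np.hypot(*v); ru=np.array([np.sin(th)*v[0]/th,np.sin(th)*v[1]/th,np.cos(th)])
    return d['p']+d['r'].apply(T[:3,3]), d['r'].apply(T[:3,:3]@ru)
def wonz(d,uv,z):
    c,r=wray(d,uv); return (c+r*(z-c[2])/r[2])[:2]
def wproj(d,P):
    K=np.array(d['K']); T=np.array(d['T_tool_cam']); P=np.array(P,float).reshape(-1,3)
    q=d['r'].inv().apply(P-d['p'])-T[:3,3]; q=q@T[:3,:3]
    rho=np.hypot(q[:,0],q[:,1]); th=np.arctan2(rho,q[:,2])
    return np.c_[K[0,0]*th*q[:,0]/rho+K[0,2],K[1,1]*th*q[:,1]/rho+K[1,2]]
E
python3 - <<'E'
from h import *
d=wsnap('wrist1'); print(d['K'],np.round(d['T_tool_cam'],3))
print(R.from_matrix(np.array(d['T_tool_cam'])[:3,:3]).as_euler('xyz',degrees=True))
plan((473,-301,330),87)
print(wproj(d,[(473,-301,68),(403,-445,40)]))
E
```

```text
[[325.1922621   0.        279.1263366]
 [  0.        325.1922621 208.8250857]
 [  0.          0.          1.       ]] [[-1.00000e-03 -2.80000e-01  9.60000e-01 -1.76743e+02]
 [ 1.00000e+00  0.00000e+00  1.00000e-03 -8.20000e-02]
 [-0.00000e+00  9.60000e-01  2.80000e-01 -7.08440e+01]
 [ 0.00000e+00  0.00000e+00  0.00000e+00  1.00000e+00]]
[7.37481914e+01 1.60740274e-02 9.00342546e+01]
clk 0.70 from [ 235.2 -579.   196.5] F [ 0.3  1.2 -0.1] w 85.5 yaw 112.1 j6 -0.26 j1 -0.93
 ->  {'dx': -0.1335, 'dy': 0.1681, 'dz': 0.325, 'wx': 25.1, 'wy': 0.0, 'wz': 0.0}
[[391.58824226 406.13461715]
 [325.79090945 341.07975102]]
```

Call:
arm_command(rows=[{"dx": -0.1,"dy": 0.05,"dz": 0.09,"wx": 6},{"dx": -0.103,"dy": 0.09,"dz": 0.14,"wx": 12},{"dx": -0.103,"dy": 0.13,"dz": 0.19,"wx": 18},{"dx": -0.103,"dy": 0.16,"dz": 0.23,"wx": 25},{"dx": -0.103,"dy": 0.188,"dz": 0.275,"wx": 25.1},{"dx": -0.103,"dy": 0.188,"dz": 0.275,"wx": 25.1},{"dx": -0.103,"dy": 0.188,"dz": 0.275,"wx": 25.1},{"dx": -0.103,"dy": 0.188,"dz": 0.275,"wx": 25.1}])

```text
validation failed for argument at $.ro...
```

Run:
```python
from h import *
d=wsnap('wrist2')
print(d['p'])
for P in [(473,-301,18),(551,-301,82),(395,-301,82),(499,-301,144),(447,-301,144)]: print(P,wproj(d,P))
snap('top','top2')
```

```text
[ 235.19511517 -579.04142516  196.46185803]
(473, -301, 18) [[383.71985117 383.61980831]]
(551, -301, 82) [[366.64932508 441.19703431]]
(395, -301, 82) [[424.44646243 377.58355926]]
(499, -301, 144) [[394.15302098 455.33634361]]
(447, -301, 144) [[416.31972717 434.75708559]]
```

View pics/wrist2.png

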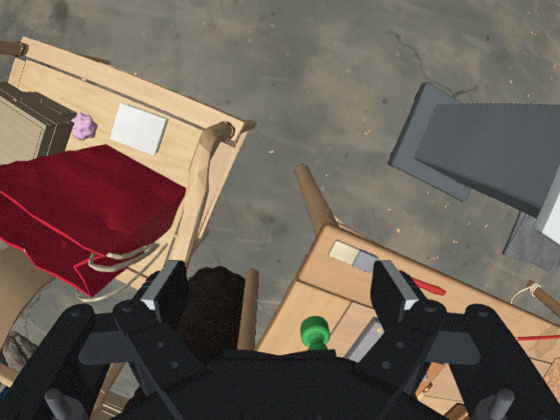

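View pics/top2.png

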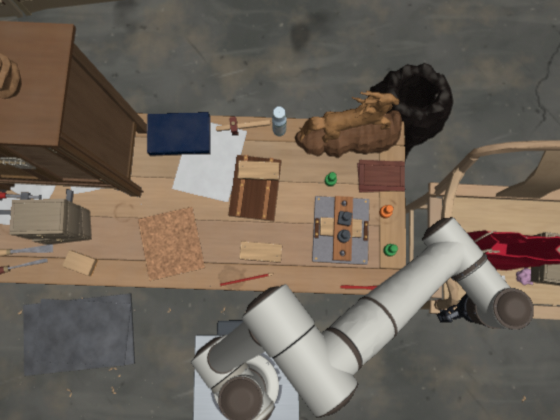

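Call:
arm_command(rows=[{"dx": -0.05,"dy": 0.03,"dz": 0.05,"wx": 6,"wy": 0,"wz": 0,"gripper": -1},{"dx": -0.1,"dy": 0.05,"dz": 0.09,"wx": 12,"wy": 0,"wz": 0,"gripper": -1},{"dx": -0.103,"dy": 0.13,"dz": 0.19,"wx": 18,"wy": 0,"wz": 0,"gripper": -1},{"dx": -0.103,"dy": 0.16,"dz": 0.23,"wx": 25,"wy": 0,"wz": 0,"gripper": -1},{"dx": -0.103,"dy": 0.188,"dz": 0.275,"wx": 25.1,"wy": 0,"wz": 0,"gripper": -1},{"dx": -0.103,"dy": 0.188,"dz": 0.275,"wx": 25.1,"wy": 0,"wz": 0,"gripper": -1},{"dx": -0.103,"dy": 0.188,"dz": 0.275,"wx": 25.1,"wy": 0,"wz": 0,"gripper": -1},{"dx": -0.103,"dy": 0.188,"dz": 0.275,"wx": 25.1,"wy": 0,"wz": 0,"gripper": -1}])

```text
clock: 1.6
position: [421.3, -298.3, 300.5]
ee_rot: [0.017, 0.706, -0.017, 0.708]
contact_force: [0.4, -0.4, 0.9]
gripper_width: 85.5
```

Run:
```python
from h import *
d=wsnap('wrist3')
print(d['p'])
for P in [(473,-301,18),(551,-301,82),(395,-301,82),(499,-301,144),(447,-301,144)]: print(P,wproj(d,P))
```

```text
[ 421.2732554  -298.30361402  300.45286469]
(473, -301, 18) [[278.78142131 201.08249721]]
(551, -301, 82) [[281.49743522 268.9476754 ]]
(395, -301, 82) [[275.70220732 152.90864294]]
(499, -301, 144) [[279.8238522  252.73274565]]
(447, -301, 144) [[277.5518081  208.14620621]]
```

View pics/wrist3.png

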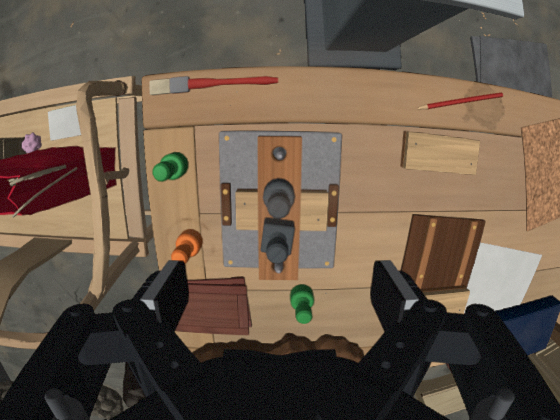

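Run:
```python
import cv2
i=cv2.imread('pics/wrist3.png'); cv2.imwrite('pics/w3z.png',cv2.resize(i[115:295,195:365],None,fx=4,fy=3.3,interpolation=cv2.INTER_CUBIC))
cv2.imwrite('pics/w3z.png',cv2.resize(i[115:295,190:370],None,fx=3.3,fy=3.3,interpolation=cv2.INTER_CUBIC))
cv2.imwrite('pics/w3y.png',cv2.resize(i[110:330,390:560],None,fx=2.7,fy=2.7,interpolation=cv2.INTER_CUBIC))
```

```text
(no output)
```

View pics/w3z.png

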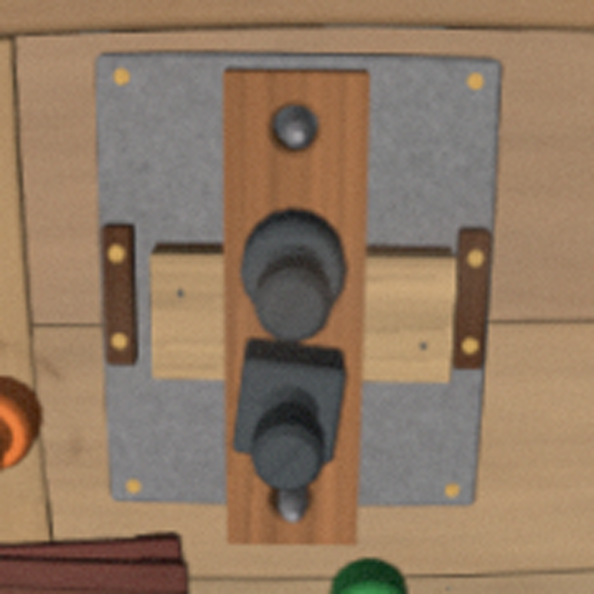

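View pics/w3y.png

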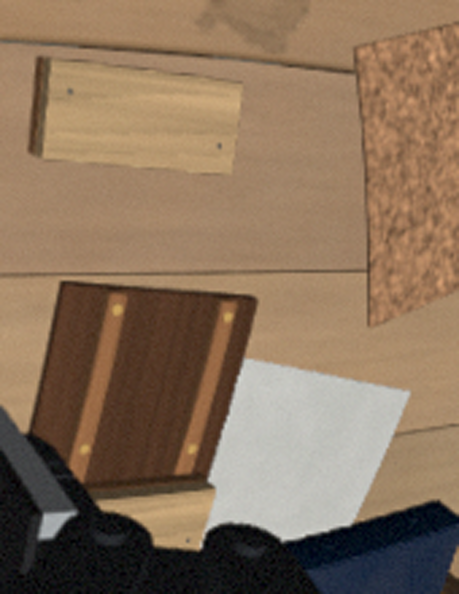

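```bash
cat >> h.py <<'E'
from scipy.optimize import least_squares
def rectpts(lx,ly,z): return np.array([(sx*lx/2,sy*ly/2,z) for sx,sy in((-1,-1),(-1,1),(1,1),(1,-1))],float)
def fit(d,L,px,zoom=1,off=(0,0),z0=0,g=(500,-100,0),wr=True):
    px=(np.array(px,float)+.5)/zoom-.5+np.array(off); L=np.array(L,float)
    def f(v):
        c,s=np.cos(v[2]),np.sin(v[2]); W=np.c_[v[0]+c*L[:,0]-s*L[:,1],v[1]+s*L[:,0]+c*L[:,1],L[:,2]+z0]
        return ((wproj if wr else proj)(d,W)-px).ravel()
    r=least_squares(f,[g[0],g[1],np.radians(g[2])]); return np.r_[r.x[:2],np.degrees(r.x[2])], np.abs(r.fun).max()
E
python3 - <<'E'
from h import *
d=get_image('wrist'); _,d['p'],d['r']=state()
k=dict(zoom=3.3,off=(190,115),g=(470,-300,0))
# image left = -y
p=lambda n,v:print(n,np.round(v[0],1),'res',round(v[1],2))
p('press',fit(d,rectpts(212,176,18),[(98,56),(499,62),(474,503),(113,499)],**k))
p('caul',fit(d,rectpts(200,56,68),[(224,70),(368,70),(357,544),(229,544)],**k))
p('bset',fit(d,rectpts(56,130,42),[(153,252),(455,257),(449,381),(151,379)],**k))
for n,u in(('rnd',(291,300)),('sq',(289,456))): print(n,wonz(d,(np.array(u)+.5)/3.3-.5+[190,115],141))
k=dict(zoom=2.7,off=(390,110),g=(470,-0,0))
p('fresh',fit(d,rectpts(56,130,24),[(48,57),(242,83),(233,174),(41,159)],**k))
E
```

```text
press [ 475.2 -301.9   -3.5] res 1.55
caul [ 473.6 -302.5   -3.1] res 0.61
bset [ 479.9 -299.5   -3.6] res 1.52
rnd [ 443.71138012 -302.15699016]
sq [ 498.91173804 -305.58039996]
fresh [406.1 -47.2  -4.6] res 0.55
```

Run:
```python
from h import *
plan((444,-302.3,112),86.7)
plan((499.3,-305,112),86.7)
```

```text
clk 1.70 from [ 420.3 -299.8  299.9] F [ 0.3 -0.5 -0.4] w 85.9 yaw 87.2 j6 -1.31 j1 -0.30
 ->  {'dx': 0.1879, 'dy': -0.0013, 'dz': 0.0235, 'wx': 0.52, 'wy': 0.06, 'wz': 0.01}
clk 1.70 from [ 420.3 -299.8  299.9] F [ 0.3 -0.5 -0.4] w 85.9 yaw 87.2 j6 -1.31 j1 -0.30
 ->  {'dx': 0.188, 'dy': -0.0013, 'dz': 0.0789, 'wx': 0.52, 'wy': 0.06, 'wz': 0.01}
```

Call:
arm_command(rows=[{"dx": 0.03,"dy": -0.001,"dz": 0.023,"wx": 0.5,"wy": 0,"wz": 0,"gripper": -1},{"dx": 0.07,"dy": -0.001,"dz": 0.023,"wx": 0.5,"wy": 0,"wz": 0,"gripper": -1},{"dx": 0.11,"dy": -0.001,"dz": 0.023,"wx": 0.5,"wy": 0,"wz": 0,"gripper": -1},{"dx": 0.14,"dy": -0.001,"dz": 0.023,"wx": 0.5,"wy": 0,"wz": 0,"gripper": -1},{"dx": 0.17,"dy": -0.001,"dz": 0.023,"wx": 0.5,"wy": 0,"wz": 0,"gripper": -1},{"dx": 0.187,"dy": -0.001,"dz": 0.023,"wx": 0.5,"wy": 0,"wz": 0,"gripper": -1},{"dx": 0.187,"dy": -0.001,"dz": 0.023,"wx": 0.5,"wy": 0,"wz": 0,"gripper": -1},{"dx": 0.187,"dy": -0.001,"dz": 0.023,"wx": 0.5,"wy": 0,"wz": 0,"gripper": 1}])

```text
clock: 2.5
position: [443.2, -303.2, 113.3]
ee_rot: [0.02, 0.707, -0.021, 0.707]
contact_force: [1.0, -0.1, 0.7]
gripper_width: 73.2
```

Call:
arm_command(rows=[{"dx": 0,"dy": 0,"dz": 0,"wx": 0,"wy": 0,"wz": 0,"gripper": 1},{"dx": 0,"dy": 0,"dz": 0,"wx": 0,"wy": 0,"wz": 0,"gripper": 1},{"dx": 0,"dy": 0,"dz": 0,"wx": 0,"wy": 0,"wz": 0,"gripper": 1},{"dx": 0,"dy": 0,"dz": 0,"wx": 0,"wy": 0,"wz": 0,"gripper": 1},{"dx": 0,"dy": 0,"dz": 0,"wx": 0,"wy": 0,"wz": 0,"gripper": 1},{"dx": 0,"dy": 0,"dz": 0,"wx": 0,"wy": 0,"wz": 0,"gripper": 1},{"dx": 0,"dy": 0,"dz": 0,"wx": 0,"wy": 0,"wz": 0,"gripper": 1},{"dx": 0,"dy": 0,"dz": 0,"wx": 0,"wy": 0,"wz": 0,"gripper": 1}])

```text
clock: 3.3
position: [443.3, -303.2, 113.2]
ee_rot: [0.02, 0.707, -0.021, 0.707]
contact_force: [0.2, -0.1, -0.7]
gripper_width: 0.4
```

Run:
```python
from h import *
plan((444,-302.3,112),86.7)
d=wsnap('wrist4')
```

```text
clk 3.30 from [ 443.3 -303.2  113.2] F [ 0.2 -0.1 -0.7] w 0.4 yaw 86.7 j6 -1.33 j1 -0.30
 ->  {'dx': 0.0012, 'dy': 0.0009, 'dz': 0.0007, 'wx': -0.04, 'wy': 0.05, 'wz': 0.05}
```

View pics/wrist4.png

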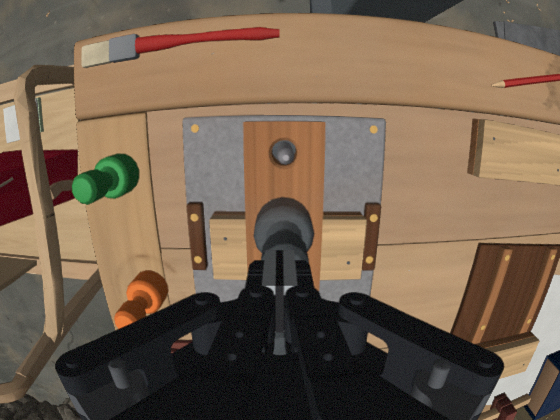

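Run:
```python
from h import *
d=get_image('wrist'); _,d['p'],d['r']=state()
print('TCPpix',wproj(d,[d['p']]),'foot',wonz(d,(284,228),98),wonz(d,(284,228),68))
print(wproj(d,[(444,-302,98),(444,-302,139),(444,-302,120)]), wonz(d,(284,151),82))
i=cv2.imread('pics/wrist4.png'); cv2.imwrite('pics/w4z.png',cv2.resize(i[180:340,190:370],None,fx=3.5,fy=3.5,interpolation=cv2.INTER_CUBIC))
```

```text
TCPpix [[278.88983609 240.61984552]] foot [ 441.03231828 -299.86326557] [ 451.75943917 -300.01329948]
[[280.86088443 232.61532568]
 [281.24732268 260.56310243]
 [281.0494287  246.18849207]] [ 394.74090778 -297.11193782]
```

View pics/w4z.png

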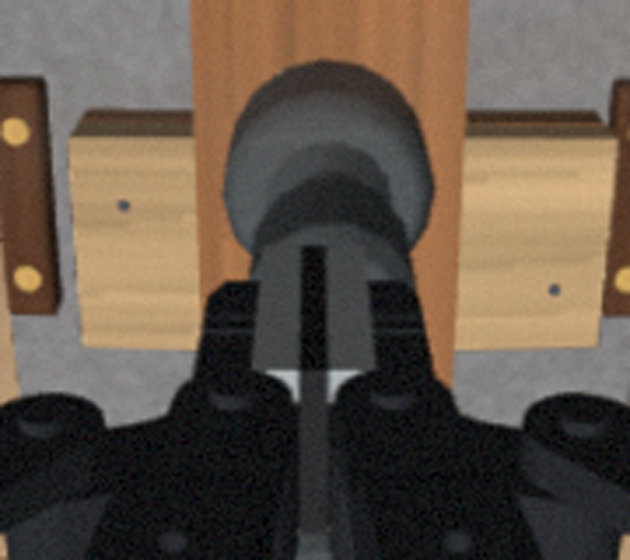

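Run:
```python
from h import *
d=get_image('wrist'); _,d['p'],d['r']=state()
for x in(0,-10,-18.7,-30,-40): print(x,[np.round(wproj(d,d['p']+d['r'].apply((x,0,z))),1).tolist() for z in(-11,0,11)])
for x in(-12,0,12):
  print([np.round(wproj(d,(444+x,-302,z)),0).tolist() for z in (98,120,139,144)])
snap('scene','scene4'); snap('top','top4')
print(models.cut_out('scene','weight_round')[:3] and [(m['conf'],m['extent']) for m in models.cut_out('scene','weight_round')])
```

```text
0 [[[278.9, 222.8]], [[278.9, 240.6]], [[278.9, 257.7]]]
-10 [[[278.9, 228.7]], [[278.9, 247.3]], [[278.9, 265.0]]]
-18.7 [[[278.9, 234.4]], [[278.9, 253.7]], [[278.9, 272.0]]]
-30 [[[278.9, 242.6]], [[278.9, 262.9]], [[278.9, 282.1]]]
-40 [[[278.9, 250.8]], [[278.9, 272.1]], [[278.9, 292.0]]]
[[[280.0, 214.0]], [[280.0, 226.0]], [[280.0, 239.0]], [[280.0, 243.0]]]
[[[281.0, 233.0]], [[281.0, 246.0]], [[281.0, 261.0]], [[281.0, 265.0]]]
[[[282.0, 250.0]], [[282.0, 265.0]], [[283.0, 281.0]], [[283.0, 286.0]]]
[(0.89, [342.2, 251.3, 363.1, 278.9]), (0.75, [294.0, 356.6, 312.9, 387.5]), (0.66, [340.0, 322.5, 365.2, 358.5]), (0.61, [275.9, 272.2, 296.9, 302.0])]
```

View pics/scene4.png

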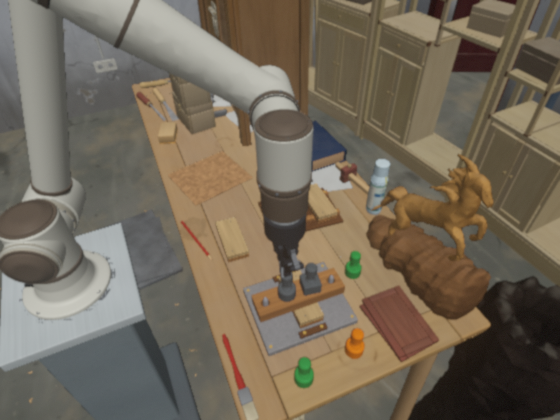

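Run:
```python
from h import *
d=get_image('scene'); _,p,r=state()
o=cv2.imread('pics/scene4.png')[200:340,220:380]; o=cv2.resize(o,None,fx=4.5,fy=4.5,interpolation=cv2.INTER_CUBIC)
def dot(P,c):
    u=(proj(d,[P])[0]-[220,200])*4.5; cv2.circle(o,tuple(int(v) for v in u),3,c,-1)
dot(p,(0,0,255)); dot(p+[0,0,40],(0,255,255))
for z in(68,98,144): dot((444,-302,z),(0,255,0))
for x in(78,-78): dot((474+x*.998,-302-x*.06,82),(255,0,255))
cv2.imwrite('pics/s4z.png',o)
```

```text
(no output)
```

View pics/s4z.png

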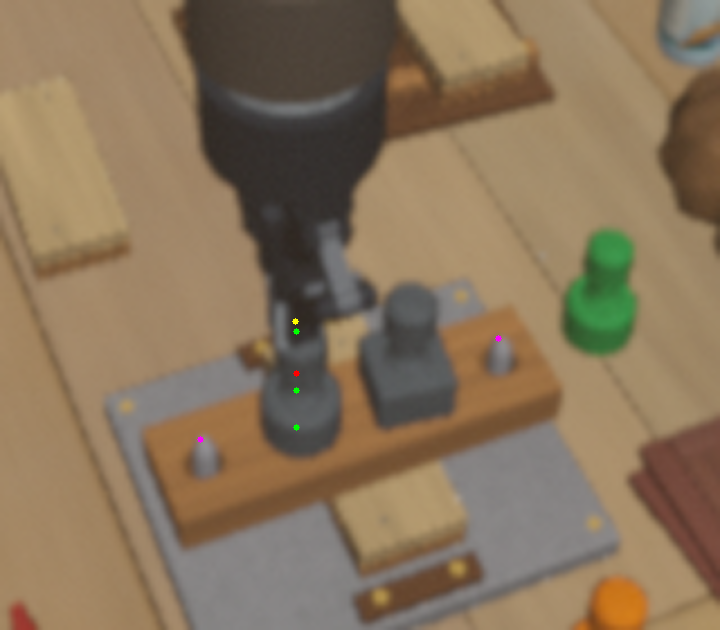

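Run:
```python
from h import *
d=get_image('wrist'); _,d['p'],d['r']=state()
for x in(0,-13,-30,-40,-53): print(x,[np.round(wproj(d,d['p']+d['r'].apply((x,42.5,z))),1).tolist() for z in(-11,11)])
i=cv2.imread('pics/wrist3.png'); cv2.imwrite('pics/w3t.png',cv2.resize(i[230:400,120:440],None,fx=2.4,fy=2.4,interpolation=cv2.INTER_CUBIC))
print(arm.read_state()['joints'], [a for a in dir(arm) if a[0]!='_'])
```

```text
0 [[[351.7, 222.6]], [[349.0, 256.9]]]
-13 [[[356.7, 230.2]], [[353.5, 266.4]]]
-30 [[[364.2, 241.8]], [[360.1, 280.6]]]
-40 [[[369.3, 249.7]], [[364.6, 290.1]]]
-53 [[[376.9, 261.5]], [[371.0, 304.1]]]
[-2.97372713e-01  3.13386391e-01 -3.27612601e-01  7.87984604e-04
 -9.28717106e-01 -1.33226187e+00] ['IKError', 'grip_depth', 'job_done', 'read_state']
```

View pics/w3t.png

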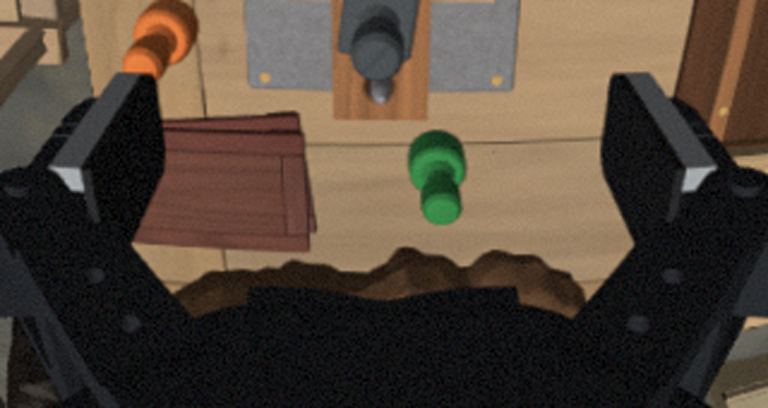

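Call:
arm_command(rows=[{"dx": 0,"dy": 0.001,"dz": 0.001,"wx": 0,"wy": 0,"wz": 0,"gripper": -1},{"dx": 0,"dy": 0.001,"dz": 0.001,"wx": 0,"wy": 0,"wz": 0,"gripper": -1},{"dx": 0,"dy": 0.001,"dz": 0.001,"wx": 0,"wy": 0,"wz": 0,"gripper": -1},{"dx": 0,"dy": 0.001,"dz": 0.001,"wx": 0,"wy": 0,"wz": 0,"gripper": -1},{"dx": 0.01,"dy": 0.001,"dz": 0.001,"wx": 0,"wy": 0,"wz": 0,"gripper": -1},{"dx": 0.025,"dy": 0.001,"dz": 0.001,"wx": 0,"wy": 0,"wz": 0,"gripper": -1},{"dx": 0.042,"dy": 0.001,"dz": 0.001,"wx": 0,"wy": 0,"wz": 0,"gripper": -1},{"dx": 0.042,"dy": 0.001,"dz": 0.001,"wx": 0,"wy": 0,"wz": 0,"gripper": 1}])

```text
clock: 4.55
position: [442.2, -301.4, 68.5]
ee_rot: [0.021, 0.708, -0.02, 0.705]
contact_force: [-0.6, -0.0, -0.9]
gripper_width: 73.3
```

Call:
arm_command(rows=[{"dx": 0,"dy": 0,"dz": 0,"wx": 0,"wy": 0,"wz": 0,"gripper": 1},{"dx": 0,"dy": 0,"dz": 0,"wx": 0,"wy": 0,"wz": 0,"gripper": 1},{"dx": 0,"dy": 0,"dz": 0,"wx": 0,"wy": 0,"wz": 0,"gripper": 1},{"dx": 0,"dy": 0,"dz": 0,"wx": 0,"wy": 0,"wz": 0,"gripper": 1},{"dx": 0,"dy": 0,"dz": 0,"wx": 0,"wy": 0,"wz": 0,"gripper": 1},{"dx": -0.003,"dy": 0,"dz": 0,"wx": 0,"wy": 0,"wz": 0,"gripper": 1},{"dx": -0.01,"dy": 0,"dz": 0,"wx": 0,"wy": 0,"wz": 0,"gripper": 1},{"dx": -0.02,"dy": 0,"dz": 0,"wx": 0,"wy": 0,"wz": 0,"gripper": 1}])

```text
clock: 5.35
position: [441.1, -301.0, 87.8]
ee_rot: [0.022, 0.71, -0.02, 0.704]
contact_force: [-0.0, 0.6, -4.4]
gripper_width: 23.9
```

Run:
```python
from h import *
plan((438,242,250),86.7)
d=wsnap('wrist5'); snap('scene','scene5')
i=cv2.imread('pics/wrist5.png'); cv2.imwrite('pics/w5z.png',np.hstack([cv2.resize(i[150:330,190:370],None,fx=2.2,fy=2.2),cv2.resize(cv2.imread('pics/scene5.png')[200:340,220:360],(396,396))]))
```

```text
clk 5.35 from [ 441.1 -301.    87.8] F [-0.   0.6 -4.4] w 23.9 yaw 86.6 j6 -1.33 j1 -0.30
 ->  {'dx': -0.1606, 'dy': 0.5423, 'dz': -0.0366, 'wx': -0.11, 'wy': -0.46, 'wz': -0.14}
```

View pics/w5z.png

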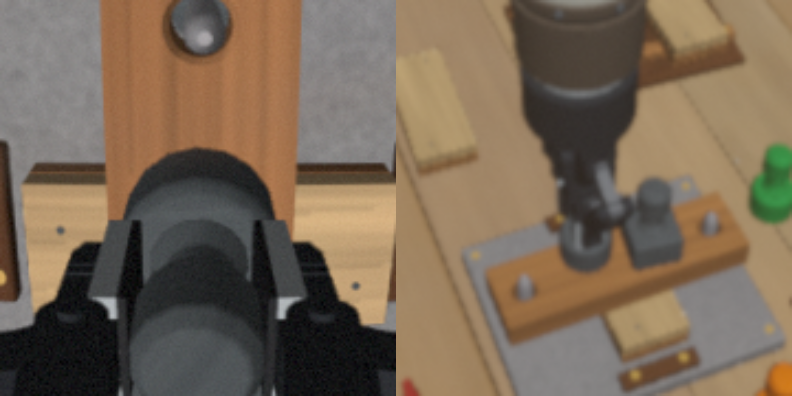

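Run:
```python
from h import *
plan((398,182,120),86.7)
```

```text
clk 5.45 from [ 443.3 -302.    90. ] F [ 0.9  1.  -5.1] w 24.4 yaw 86.6 j6 -1.33 j1 -0.30
 ->  {'dx': -0.0299, 'dy': 0.4805, 'dz': -0.0738, 'wx': -0.07, 'wy': -0.11, 'wz': -0.0}
```

Call:
arm_command(rows=[{"dx": -0.015,"dy": 0.005,"dz": 0,"wx": 0,"wy": 0,"wz": 0,"gripper": 1},{"dx": -0.03,"dy": 0.025,"dz": -0.004,"wx": 0,"wy": 0,"wz": 0,"gripper": 1},{"dx": -0.03,"dy": 0.055,"dz": -0.009,"wx": 0,"wy": 0,"wz": 0,"gripper": 1},{"dx": -0.03,"dy": 0.095,"dz": -0.015,"wx": 0,"wy": 0,"wz": 0,"gripper": 1},{"dx": -0.03,"dy": 0.14,"dz": -0.022,"wx": 0,"wy": 0,"wz": 0,"gripper": 1},{"dx": -0.03,"dy": 0.18,"dz": -0.028,"wx": 0,"wy": 0,"wz": 0,"gripper": 1},{"dx": -0.03,"dy": 0.215,"dz": -0.033,"wx": 0,"wy": 0,"wz": 0,"gripper": 1},{"dx": -0.03,"dy": 0.24,"dz": -0.037,"wx": 0,"wy": 0,"wz": 0,"gripper": 1}])

```text
clock: 6.25
position: [420.0, -58.4, 120.3]
ee_rot: [0.021, 0.707, -0.02, 0.706]
contact_force: [0.4, -0.3, -5.0]
gripper_width: 24.1
```

Run:
```python
from h import *
d=wsnap('wrist6')
plan((398,182,120),86.7)
print(np.round(wproj(d,[(398,182,5),(496,199,5)]),0))
```

```text
clk 6.30 from [420.  -56.5 120.3] F [-0.9  2.9 -6.5] w 24.2 yaw 86.8 j6 -1.88 j1 0.25
 ->  {'dx': 0.0008, 'dy': 0.2369, 'dz': -0.0354, 'wx': 0.07, 'wy': -0.05, 'wz': -0.11}
[[501. 164.]
 [502. 247.]]
```

View pics/wrist6.png

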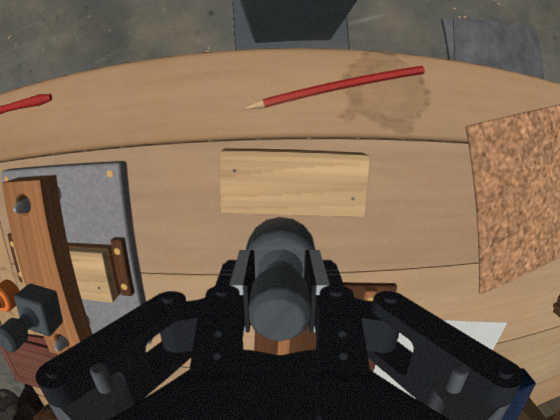

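Call:
arm_command(rows=[{"dx": 0,"dy": 0.03,"dz": -0.005,"wx": 0,"wy": 0,"wz": 0,"gripper": 1},{"dx": 0,"dy": 0.07,"dz": -0.01,"wx": 0,"wy": 0,"wz": 0,"gripper": 1},{"dx": 0,"dy": 0.11,"dz": -0.016,"wx": 0,"wy": 0,"wz": 0,"gripper": 1},{"dx": 0,"dy": 0.15,"dz": -0.022,"wx": 0,"wy": 0,"wz": 0,"gripper": 1},{"dx": 0,"dy": 0.185,"dz": -0.028,"wx": 0,"wy": 0,"wz": 0,"gripper": 1},{"dx": 0.01,"dy": 0.215,"dz": -0.033,"wx": 0,"wy": 0,"wz": 0,"gripper": 1},{"dx": 0.03,"dy": 0.237,"dz": -0.035,"wx": 0,"wy": 0,"wz": 0,"gripper": 1},{"dx": 0.045,"dy": 0.237,"dz": -0.035,"wx": 0,"wy": 0,"wz": 0,"gripper": 1}])

```text
clock: 7.1
position: [399.0, 185.1, 75.5]
ee_rot: [0.02, 0.706, -0.017, 0.707]
contact_force: [-0.0, 0.3, -4.8]
gripper_width: 24.1
```

Run:
```python
from h import *
d=wsnap('wrist7')
plan((398,182,6),86.7)
print(np.round(wproj(d,[(398,182,5),(496,199,5)]),0))
print(get_image('wrist')['K'][0][0])
d=dict(d);
```

```text
clk 7.15 from [396.7 182.4  73. ] F [-1.7 -0.9 -7.9] w 24.4 yaw 86.8 j6 -2.43 j1 0.80
 ->  {'dx': 0.067, 'dy': -0.0002, 'dz': 0.0016, 'wx': 0.15, 'wy': -0.25, 'wz': 0.04}
[[275. 206.]
 [300. 310.]]
325.19226210127806
```

View pics/wrist7.png

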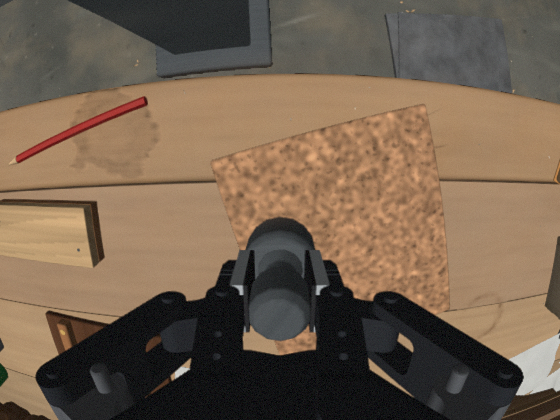

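Run:
```python
from h import *
d=get_image('wrist'); _,d['p'],d['r']=state()
L=rectpts(204,180,5)[:3]
print(fit(d,L,[(212,160),(425,104),(450,310)],g=(438,242,10)))
plan((398,182,6),86.7)
```

```text
(array([436.24472073, 239.77176747,  12.61239463]), np.float64(2.8171393055455383))
clk 7.25 from [397.5 181.5  75.1] F [ 0.5 -0.6 -4.9] w 24.1 yaw 86.8 j6 -2.43 j1 0.80
 ->  {'dx': 0.0691, 'dy': 0.0005, 'dz': 0.0006, 'wx': 0.1, 'wy': -0.16, 'wz': 0.02}
```

Call:
arm_command(rows=[{"dx": 0.015,"dy": 0.0,"dz": 0,"wx": 0,"wy": 0,"wz": 0,"gripper": 1},{"dx": 0.035,"dy": 0,"dz": 0,"wx": 0,"wy": 0,"wz": 0,"gripper": 1},{"dx": 0.05,"dy": 0,"dz": 0,"wx": 0,"wy": 0,"wz": 0,"gripper": 1},{"dx": 0.06,"dy": 0,"dz": 0,"wx": 0,"wy": 0,"wz": 0,"gripper": 1},{"dx": 0.064,"dy": 0,"dz": 0,"wx": 0,"wy": 0,"wz": 0,"gripper": 1},{"dx": 0.065,"dy": 0,"dz": 0,"wx": 0,"wy": 0,"wz": 0,"gripper": 1},{"dx": 0.066,"dy": 0,"dz": 0,"wx": 0,"wy": 0,"wz": 0,"gripper": 1},{"dx": 0.066,"dy": 0,"dz": 0,"wx": 0,"wy": 0,"wz": 0,"gripper": 1}])

```text
clock: 8.05
position: [397.8, 181.9, 9.7]
ee_rot: [0.02, 0.707, -0.02, 0.706]
contact_force: [-0.3, 0.2, -5.2]
gripper_width: 24.1
```

Call:
arm_command(rows=[{"dx": 0.001,"dy": 0.0,"dz": 0,"wx": 0,"wy": 0,"wz": 0,"gripper": 1},{"dx": 0.0015,"dy": 0,"dz": 0,"wx": 0,"wy": 0,"wz": 0,"gripper": 1},{"dx": 0.002,"dy": 0,"dz": 0,"wx": 0,"wy": 0,"wz": 0,"gripper": 1},{"dx": 0.002,"dy": 0,"dz": 0,"wx": 0,"wy": 0,"wz": 0,"gripper": 1},{"dx": 0.0025,"dy": 0,"dz": 0,"wx": 0,"wy": 0,"wz": 0,"gripper": 1},{"dx": 0.003,"dy": 0,"dz": 0,"wx": 0,"wy": 0,"wz": 0,"gripper": 1},{"dx": 0.003,"dy": 0,"dz": 0,"wx": 0,"wy": 0,"wz": 0,"gripper": 1},{"dx": 0.003,"dy": 0,"dz": 0,"wx": 0,"wy": 0,"wz": 0,"gripper": 1}])

```text
clock: 8.85
position: [397.8, 181.8, 6.6]
ee_rot: [0.02, 0.708, -0.02, 0.706]
contact_force: [0.5, -0.3, -5.0]
gripper_width: 24.4
```

Call:
arm_command(rows=[{"dx": 0.0005,"dy": 0.0,"dz": 0,"wx": 0,"wy": 0,"wz": 0,"gripper": 1},{"dx": 0.001,"dy": 0,"dz": 0,"wx": 0,"wy": 0,"wz": 0,"gripper": 1},{"dx": 0.001,"dy": 0,"dz": 0,"wx": 0,"wy": 0,"wz": 0,"gripper": 1},{"dx": 0.0015,"dy": 0,"dz": 0,"wx": 0,"wy": 0,"wz": 0,"gripper": 1},{"dx": 0.0015,"dy": 0,"dz": 0,"wx": 0,"wy": 0,"wz": 0,"gripper": 1},{"dx": 0.002,"dy": 0,"dz": 0,"wx": 0,"wy": 0,"wz": 0,"gripper": 1},{"dx": 0.002,"dy": 0,"dz": 0,"wx": 0,"wy": 0,"wz": 0,"gripper": 1},{"dx": 0.002,"dy": 0,"dz": 0,"wx": 0,"wy": 0,"wz": 0,"gripper": 1}])

```text
clock: 9.65
position: [398.4, 182.2, 6.1]
ee_rot: [0.02, 0.707, -0.019, 0.707]
contact_force: [-3.0, -1.2, 11.1]
gripper_width: 24.3
```

Call:
arm_command(rows=[{"dx": -0.001,"dy": 0.0,"dz": 0,"wx": 0,"wy": 0,"wz": 0,"gripper": -1},{"dx": -0.001,"dy": 0,"dz": 0,"wx": 0,"wy": 0,"wz": 0,"gripper": -1},{"dx": -0.001,"dy": 0,"dz": 0,"wx": 0,"wy": 0,"wz": 0,"gripper": -1},{"dx": -0.001,"dy": 0,"dz": 0,"wx": 0,"wy": 0,"wz": 0,"gripper": -1},{"dx": -0.02,"dy": 0,"dz": 0,"wx": 0,"wy": 0,"wz": 0,"gripper": -1},{"dx": -0.06,"dy": 0,"dz": 0,"wx": 0,"wy": 0,"wz": 0,"gripper": -1},{"dx": -0.1,"dy": 0,"dz": 0,"wx": 0,"wy": 0,"wz": 0,"gripper": -1},{"dx": -0.12,"dy": -0.03,"dz": 0,"wx": 0,"wy": 0,"wz": 0,"gripper": -1}])

```text
clock: 10.45
position: [399.6, 155.0, 129.5]
ee_rot: [0.02, 0.705, -0.016, 0.709]
contact_force: [0.8, -0.4, -1.4]
gripper_width: 85.1
```

Run:
```python
from h import *
plan((499,-305,140),86.7)
d=wsnap('wrist8')
```

```text
clk 10.45 from [399.6 155.  129.5] F [ 0.8 -0.4 -1.4] w 85.1 yaw 87.1 j6 -2.37 j1 0.75
 ->  {'dx': -0.0124, 'dy': -0.4542, 'dz': 0.1228, 'wx': 0.38, 'wy': 0.32, 'wz': -0.33}
```

View pics/wrist8.png

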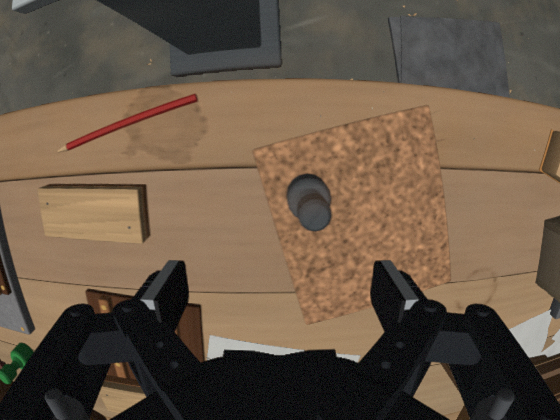

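Call:
arm_command(rows=[{"dx": -0.012,"dy": -0.04,"dz": 0.01,"wx": 0,"wy": 0,"wz": 0,"gripper": -1},{"dx": -0.012,"dy": -0.09,"dz": 0.02,"wx": 0,"wy": 0,"wz": 0,"gripper": -1},{"dx": -0.012,"dy": -0.138,"dz": 0.034,"wx": 0,"wy": 0,"wz": 0,"gripper": -1},{"dx": -0.012,"dy": -0.186,"dz": 0.048,"wx": 0,"wy": 0,"wz": 0,"gripper": -1},{"dx": -0.012,"dy": -0.234,"dz": 0.06,"wx": 0,"wy": 0,"wz": 0,"gripper": -1},{"dx": -0.012,"dy": -0.282,"dz": 0.072,"wx": 0,"wy": 0,"wz": 0,"gripper": -1},{"dx": -0.012,"dy": -0.33,"dz": 0.086,"wx": 0,"wy": 0,"wz": 0,"gripper": -1},{"dx": -0.012,"dy": -0.375,"dz": 0.1,"wx": 0,"wy": 0,"wz": 0,"gripper": -1}])

```text
clock: 11.3
position: [477.3, -231.2, 140.6]
ee_rot: [0.021, 0.705, -0.017, 0.708]
contact_force: [0.8, 0.2, -0.1]
gripper_width: 85.4
```

Run:
```python
from h import *
d=wsnap('wrist9')
plan((499,-305,140),86.7)
plan((499,-305,69),86.7)
i=cv2.imread('pics/wrist9.png'); cv2.imwrite('pics/w9z.png',cv2.resize(i[90:330,60:330],None,fx=2.4,fy=2.4,interpolation=cv2.INTER_CUBIC))
```

```text
clk 11.35 from [ 479.3 -236.5  140.4] F [ 4.5 -4.2  1.9] w 85.3 yaw 86.6 j6 -1.47 j1 -0.16
 ->  {'dx': 0.0003, 'dy': -0.0672, 'dz': 0.0237, 'wx': -0.06, 'wy': 0.31, 'wz': -0.16}
clk 11.35 from [ 479.3 -236.5  140.4] F [ 4.5 -4.2  1.9] w 85.3 yaw 86.6 j6 -1.47 j1 -0.16
 ->  {'dx': 0.0713, 'dy': -0.0674, 'dz': 0.0233, 'wx': -0.06, 'wy': 0.31, 'wz': -0.16}
```

View pics/w9z.png

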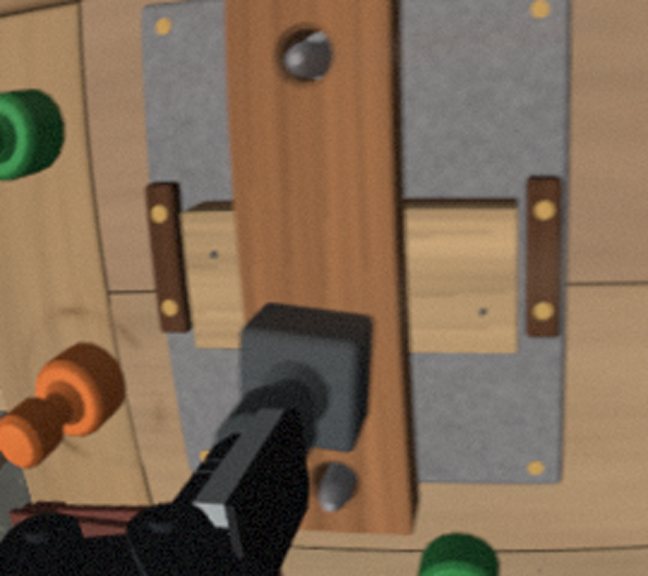

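Call:
arm_command(rows=[{"dx": 0,"dy": -0.035,"dz": 0.012,"wx": 0,"wy": 0,"wz": 0,"gripper": -1},{"dx": 0,"dy": -0.06,"dz": 0.022,"wx": 0,"wy": 0,"wz": 0,"gripper": -1},{"dx": 0.005,"dy": -0.0675,"dz": 0.023,"wx": 0,"wy": 0,"wz": 0,"gripper": -1},{"dx": 0.02,"dy": -0.0675,"dz": 0.023,"wx": 0,"wy": 0,"wz": 0,"gripper": -1},{"dx": 0.045,"dy": -0.0675,"dz": 0.023,"wx": 0,"wy": 0,"wz": 0,"gripper": -1},{"dx": 0.065,"dy": -0.0675,"dz": 0.023,"wx": 0,"wy": 0,"wz": 0,"gripper": -1},{"dx": 0.0715,"dy": -0.0675,"dz": 0.023,"wx": 0,"wy": 0,"wz": 0,"gripper": -1},{"dx": 0.0715,"dy": -0.0675,"dz": 0.023,"wx": 0,"wy": 0,"wz": 0,"gripper": -1}])

```text
clock: 12.15
position: [497.8, -304.2, 67.5]
ee_rot: [0.022, 0.706, -0.019, 0.708]
contact_force: [0.6, -0.2, 0.4]
gripper_width: 85.3
```

Call:
arm_command(rows=[{"dx": 0,"dy": 0,"dz": 0,"wx": 0,"wy": 0,"wz": 0,"gripper": 1},{"dx": 0,"dy": 0,"dz": 0,"wx": 0,"wy": 0,"wz": 0,"gripper": 1},{"dx": 0,"dy": 0,"dz": 0,"wx": 0,"wy": 0,"wz": 0,"gripper": 1},{"dx": 0,"dy": 0,"dz": 0,"wx": 0,"wy": 0,"wz": 0,"gripper": 1},{"dx": 0,"dy": 0,"dz": 0,"wx": 0,"wy": 0,"wz": 0,"gripper": 1},{"dx": 0,"dy": 0,"dz": 0,"wx": 0,"wy": 0,"wz": 0,"gripper": 1},{"dx": 0,"dy": 0,"dz": 0,"wx": 0,"wy": 0,"wz": 0,"gripper": 1},{"dx": -0.002,"dy": 0,"dz": 0,"wx": 0,"wy": 0,"wz": 0,"gripper": 1}])

```text
clock: 12.95
position: [497.0, -303.7, 68.5]
ee_rot: [0.023, 0.706, -0.019, 0.707]
contact_force: [0.3, -0.4, -5.3]
gripper_width: 24.3
```

Run:
```python
from h import *
d=wsnap('wrist10')
plan((496,199,130),86.7)
```

```text
clk 13.00 from [ 496.6 -303.6   68.5] F [-0.5  0.6 -1.4] w 24.4 yaw 86.6 j6 -1.35 j1 -0.27
 ->  {'dx': -0.0589, 'dy': 0.502, 'dz': -0.0303, 'wx': -0.09, 'wy': 0.01, 'wz': -0.3}
```

View pics/wrist10.png

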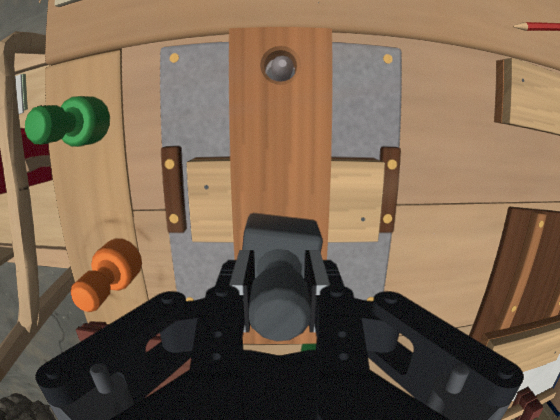

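Call:
arm_command(rows=[{"dx": -0.015,"dy": 0,"dz": 0,"wx": 0,"wy": 0,"wz": 0,"gripper": 1},{"dx": -0.04,"dy": 0.01,"dz": 0,"wx": 0,"wy": 0,"wz": 0,"gripper": 1},{"dx": -0.06,"dy": 0.04,"dz": -0.002,"wx": 0,"wy": 0,"wz": 0,"gripper": 1},{"dx": -0.06,"dy": 0.08,"dz": -0.005,"wx": 0,"wy": 0,"wz": 0,"gripper": 1},{"dx": -0.06,"dy": 0.125,"dz": -0.007,"wx": 0,"wy": 0,"wz": 0,"gripper": 1},{"dx": -0.06,"dy": 0.17,"dz": -0.01,"wx": 0,"wy": 0,"wz": 0,"gripper": 1},{"dx": -0.06,"dy": 0.215,"dz": -0.013,"wx": 0,"wy": 0,"wz": 0,"gripper": 1},{"dx": -0.06,"dy": 0.26,"dz": -0.016,"wx": 0,"wy": 0,"wz": 0,"gripper": 1}])

```text
clock: 13.8
position: [493.8, -41.6, 128.0]
ee_rot: [0.023, 0.708, -0.019, 0.705]
contact_force: [1.6, 0.7, -5.7]
gripper_width: 23.8
```

Run:
```python
from h import *
plan((496,199,130),86.7)
```

```text
clk 13.80 from [493.8 -41.6 128. ] F [ 1.6  0.7 -5.7] w 23.8 yaw 86.5 j6 -1.87 j1 0.24
 ->  {'dx': -0.0007, 'dy': 0.2403, 'dz': -0.0123, 'wx': -0.15, 'wy': -0.24, 'wz': -0.31}
```

Call:
arm_command(rows=[{"dx": 0,"dy": 0.045,"dz": -0.002,"wx": 0,"wy": 0,"wz": 0,"gripper": 1},{"dx": 0,"dy": 0.09,"dz": -0.004,"wx": 0,"wy": 0,"wz": 0,"gripper": 1},{"dx": 0,"dy": 0.135,"dz": -0.007,"wx": 0,"wy": 0,"wz": 0,"gripper": 1},{"dx": 0,"dy": 0.175,"dz": -0.009,"wx": 0,"wy": 0,"wz": 0,"gripper": 1},{"dx": 0,"dy": 0.21,"dz": -0.011,"wx": 0,"wy": 0,"wz": 0,"gripper": 1},{"dx": 0.01,"dy": 0.23,"dz": -0.012,"wx": 0,"wy": 0,"wz": 0,"gripper": 1},{"dx": 0.04,"dy": 0.24,"dz": -0.012,"wx": 0,"wy": 0,"wz": 0,"gripper": 1},{"dx": 0.06,"dy": 0.24,"dz": -0.012,"wx": 0,"wy": 0,"wz": 0,"gripper": 1}])

```text
clock: 14.6
position: [493.8, 199.8, 66.1]
ee_rot: [0.022, 0.71, -0.02, 0.704]
contact_force: [-0.6, -1.0, -6.8]
gripper_width: 23.8
```

Run:
```python
from h import *
wsnap('wrist11')
plan((496,199,6),86.7)
```

```text
clk 14.65 from [491.3 197.6  62.7] F [ -1.9  -0.5 -10. ] w 24.1 yaw 86.5 j6 -2.31 j1 0.68
 ->  {'dx': 0.0566, 'dy': 0.0017, 'dz': 0.0054, 'wx': -0.21, 'wy': -0.86, 'wz': 0.03}
```

View pics/wrist11.png

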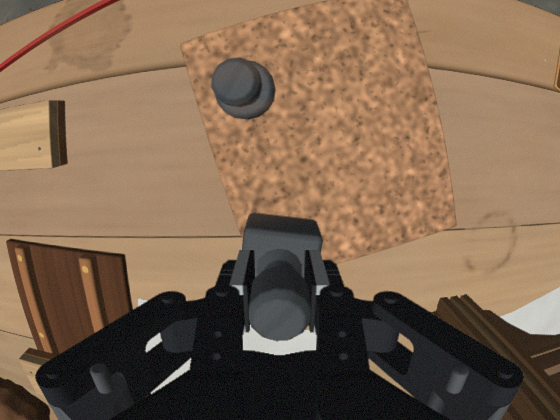

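Run:
```python
from h import *
d=get_image('wrist'); _,p,r=state(); plan((496,199,6),86.7)
d['p']=np.array([399.6,155,129.5]); d['r']=R.from_quat([.02,.705,-.016,.709])
v=fit(d,rectpts(204,180,5),[(254,150),(428,106),(451,282),(309,323)],g=(438,242,10)); print(v)
x,y,a=v[0]; a=np.radians(a)
M=np.array([[np.cos(a),np.sin(a)],[-np.sin(a),np.cos(a)]])
for q in [(496,199),(398,182)]: print(M@(np.array(q)-[x,y]))
print('caul', M.T@[0,45]+[x,y])
```

```text
clk 14.70 from [491.7 197.   64.4] F [-0.3 -0.2 -7.1] w 24.3 yaw 86.5 j6 -2.31 j1 0.68
 ->  {'dx': 0.0584, 'dy': 0.0023, 'dz': 0.005, 'wx': -0.21, 'wy': -0.84, 'wz': 0.08}
(array([438.25789244, 244.30686117,  13.09296371]), np.float64(2.8842271207594194))
[ 45.97759178 -57.20947219]
[-53.32581887 -51.56743055]
caul [428.06396616 288.1370319 ]
```

Call:
arm_command(rows=[{"dx": 0.015,"dy": 0.003,"dz": 0.003,"wx": 0,"wy": -0.4,"wz": 0,"gripper": 1},{"dx": 0.03,"dy": 0.005,"dz": 0.003,"wx": 0,"wy": -0.8,"wz": 0,"gripper": 1},{"dx": 0.045,"dy": 0.005,"dz": 0.003,"wx": 0,"wy": -0.8,"wz": 0,"gripper": 1},{"dx": 0.052,"dy": 0.005,"dz": 0.003,"wx": 0,"wy": -0.8,"wz": 0,"gripper": 1},{"dx": 0.055,"dy": 0.005,"dz": 0.003,"wx": 0,"wy": -0.8,"wz": 0,"gripper": 1},{"dx": 0.0565,"dy": 0.005,"dz": 0.003,"wx": 0,"wy": -0.8,"wz": 0,"gripper": 1},{"dx": 0.058,"dy": 0.005,"dz": 0.003,"wx": 0,"wy": -0.8,"wz": 0,"gripper": 1},{"dx": 0.058,"dy": 0.005,"dz": 0.003,"wx": 0,"wy": -0.8,"wz": 0,"gripper": 1}])

```text
clock: 15.5
position: [494.4, 202.0, 6.9]
ee_rot: [0.021, 0.707, -0.022, 0.707]
contact_force: [0.7, 0.2, -5.7]
gripper_width: 24.4
```

Call:
arm_command(rows=[{"dx": 0.0005,"dy": 0.0,"dz": 0,"wx": 0,"wy": 0,"wz": 0,"gripper": 1},{"dx": 0.001,"dy": 0,"dz": 0,"wx": 0,"wy": 0,"wz": 0,"gripper": 1},{"dx": 0.0015,"dy": 0,"dz": 0,"wx": 0,"wy": 0,"wz": 0,"gripper": 1},{"dx": 0.002,"dy": 0,"dz": 0,"wx": 0,"wy": 0,"wz": 0,"gripper": 1},{"dx": 0.0025,"dy": 0,"dz": 0,"wx": 0,"wy": 0,"wz": 0,"gripper": 1},{"dx": 0.003,"dy": 0,"dz": 0,"wx": 0,"wy": 0,"wz": 0,"gripper": 1},{"dx": 0.003,"dy": 0,"dz": 0,"wx": 0,"wy": 0,"wz": 0,"gripper": 1},{"dx": 0.003,"dy": 0,"dz": 0,"wx": 0,"wy": 0,"wz": 0,"gripper": 1}])

```text
clock: 16.3
position: [494.7, 202.0, 5.5]
ee_rot: [0.021, 0.706, -0.022, 0.707]
contact_force: [-3.8, -1.6, 7.0]
gripper_width: 24.3
```

Call:
arm_command(rows=[{"dx": 0,"dy": 0.0,"dz": 0,"wx": 0,"wy": 0,"wz": 0,"gripper": -1},{"dx": 0,"dy": 0,"dz": 0,"wx": 0,"wy": 0,"wz": 0,"gripper": -1},{"dx": 0,"dy": 0,"dz": 0,"wx": 0,"wy": 0,"wz": 0,"gripper": -1},{"dx": 0,"dy": 0,"dz": 0,"wx": 0,"wy": 0,"wz": 0,"gripper": -1},{"dx": -0.02,"dy": 0,"dz": 0,"wx": 0,"wy": 0,"wz": 0,"gripper": -1},{"dx": -0.06,"dy": 0,"dz": 0,"wx": 0,"wy": 0,"wz": 0,"gripper": -1},{"dx": -0.1,"dy": 0,"dz": 0,"wx": 0,"wy": 0,"wz": 0,"gripper": -1},{"dx": -0.12,"dy": -0.03,"dz": 0,"wx": 0,"wy": 0,"wz": 0,"gripper": -1}])

```text
clock: 17.1
position: [495.6, 175.0, 129.2]
ee_rot: [0.021, 0.704, -0.019, 0.71]
contact_force: [0.0, -0.1, 0.1]
gripper_width: 85.5
```

Run:
```python
from h import *
wsnap('wrist12')
plan((473,-302,120),86.7)
```

```text
clk 17.15 from [494.6 170.7 131.1] F [-1.1 -2.8  0.4] w 85.6 yaw 86.6 j6 -2.28 j1 0.64
 ->  {'dx': 0.0096, 'dy': -0.4732, 'dz': 0.0067, 'wx': -0.14, 'wy': 0.44, 'wz': -0.19}
```

View pics/wrist12.png

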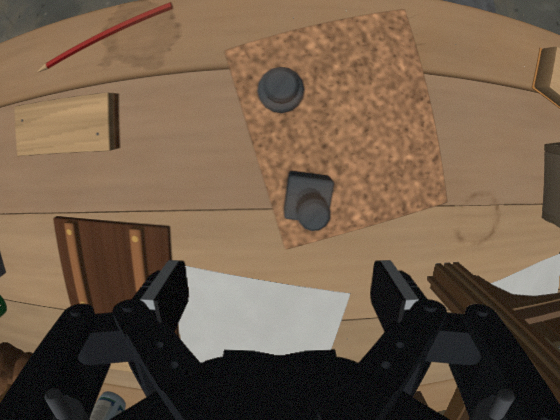

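Call:
arm_command(rows=[{"dx": 0,"dy": -0.04,"dz": 0,"wx": 0,"wy": 0,"wz": 0,"gripper": -1},{"dx": 0,"dy": -0.09,"dz": 0,"wx": 0,"wy": 0,"wz": 0,"gripper": -1},{"dx": 0,"dy": -0.139,"dz": 0.002,"wx": 0,"wy": 0,"wz": 0,"gripper": -1},{"dx": 0,"dy": -0.188,"dz": 0.003,"wx": 0,"wy": 0,"wz": 0,"gripper": -1},{"dx": 0,"dy": -0.237,"dz": 0.003,"wx": 0,"wy": 0,"wz": 0,"gripper": -1},{"dx": 0,"dy": -0.286,"dz": 0.004,"wx": 0,"wy": 0,"wz": 0,"gripper": -1},{"dx": 0,"dy": -0.335,"dz": 0.005,"wx": 0,"wy": 0,"wz": 0,"gripper": -1},{"dx": 0,"dy": -0.384,"dz": 0.005,"wx": 0,"wy": 0,"wz": 0,"gripper": -1}])

```text
clock: 17.95
position: [476.2, -214.8, 129.7]
ee_rot: [0.022, 0.704, -0.02, 0.71]
contact_force: [1.9, 1.1, 0.1]
gripper_width: 85.5
```

Run:
```python
from h import *
plan((473,-302,110),86.7)
```

```text
clk 17.95 from [ 476.2 -214.8  129.7] F [1.9 1.1 0.1] w 85.5 yaw 86.6 j6 -1.51 j1 -0.12
 ->  {'dx': 0.0194, 'dy': -0.0873, 'dz': 0.0019, 'wx': -0.14, 'wy': 0.46, 'wz': -0.19}
```

Call:
arm_command(rows=[{"dx": 0,"dy": -0.04,"dz": 0.001,"wx": 0,"wy": 0.4,"wz": 0,"gripper": -1},{"dx": 0.01,"dy": -0.075,"dz": 0.002,"wx": 0,"wy": 0.4,"wz": 0,"gripper": -1},{"dx": 0.019,"dy": -0.087,"dz": 0.002,"wx": 0,"wy": 0.4,"wz": 0,"gripper": -1},{"dx": 0.019,"dy": -0.087,"dz": 0.002,"wx": 0,"wy": 0.4,"wz": 0,"gripper": -1},{"dx": 0.03,"dy": -0.087,"dz": 0.002,"wx": 0,"wy": 0.4,"wz": 0,"gripper": -1},{"dx": 0.05,"dy": -0.087,"dz": 0.002,"wx": 0,"wy": 0.4,"wz": 0,"gripper": -1},{"dx": 0.06,"dy": -0.087,"dz": 0.002,"wx": 0,"wy": 0.4,"wz": 0,"gripper": -1},{"dx": 0.06,"dy": -0.087,"dz": 0.002,"wx": 0,"wy": 0.4,"wz": 0,"gripper": -1}])

```text
clock: 18.75
position: [472.5, -300.0, 67.9]
ee_rot: [0.022, 0.708, -0.019, 0.706]
contact_force: [-0.7, -0.3, -0.7]
gripper_width: 85.6
```

Run:
```python
from h import *
wsnap('wrist13')
plan((473,-302,5),86.7)
```

```text
clk 18.80 from [ 473.4 -300.6   69. ] F [ 0.7 -0.2 -0. ] w 85.5 yaw 86.7 j6 -1.35 j1 -0.28
 ->  {'dx': 0.064, 'dy': -0.0016, 'dz': -0.0003, 'wx': -0.04, 'wy': -0.02, 'wz': -0.2}
```

View pics/wrist13.png

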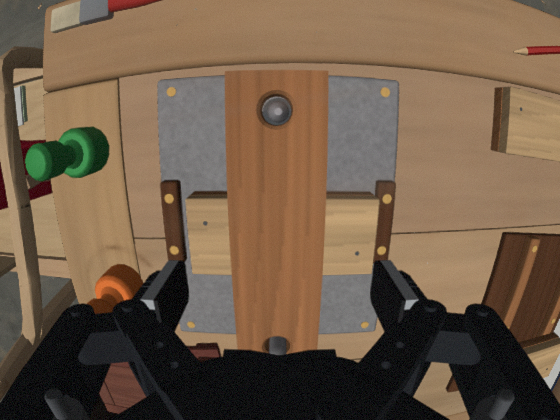

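```bash
cat > f13.py <<'E'
from h import *
d=get_image('wrist'); _,d['p'],d['r']=state()
i=cv2.imread('pics/wrist13.png'); cv2.imwrite('pics/w13z.png',cv2.resize(i[60:360,145:415],None,fx=2,fy=2,interpolation=cv2.INTER_CUBIC))
p=lambda n,v:print(n,np.round(v[0],1),'res',round(v[1],2))
g=dict(g=(473,-302,-3))
p('board',fit(d,rectpts(212,176,18),[(159,80),(398,80),(376,334),(187,331)],**g))
p('pins',fit(d,[(-78,0,80),(78,0,82)],[(276,109),(277,341)],**g))
p('blank',fit(d,rectpts(56,130,42),[(188,199),(380,199),(377,275),(192,275)],**g))
p('bd+pins',fit(d,np.r_[rectpts(212,176,18),[(-78,0,80),(78,0,82)]],[(159,80),(398,80),(376,334),(187,331),(276,109),(277,341)],**g))
E
python3 f13.py
```

```text
board [ 479.6 -300.3   -3.1] res 4.02
pins [ 473.1 -302.4   -3.3] res 13.93
blank [ 484.4 -297.6   -3.3] res 3.45
bd+pins [ 476.4 -301.4   -3.1] res 17.42
```

View pics/w13z.png

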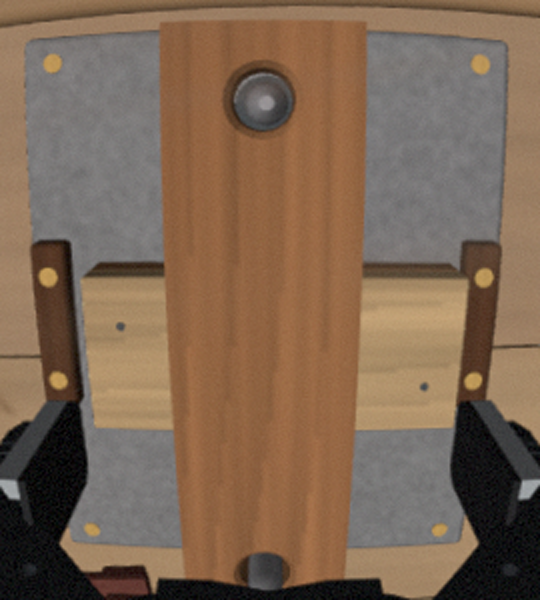

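```bash
cat > f13b.py <<'E'
from h import *
d=get_image('wrist'); _,p0,r0=state(); d['r']=r0; d['p']=p0
L=np.r_[rectpts(212,176,18),rectpts(200,56,68)[:2],rectpts(56,130,42)]
# zoom coords /2 + (145,60)
px=np.array([(26,42),(508,42),(462,546),(72,540),(160,21),(367,23),(82,277),(469,277),(459,428),(95,428)])/2+[145,60]
def res(v,full=False):
    dd=dict(d); dd['p']=p0+[0,0,v[3]]; dd['r']=r0*R.from_rotvec([0,v[4],v[5]]) 
    c,s=np.cos(v[2]),np.sin(v[2]); W=np.c_[v[0]+c*L[:,0]-s*L[:,1],v[1]+s*L[:,0]+c*L[:,1],L[:,2]]
    return (wproj(dd,W)-px).ravel()
for free in ([1,1,1,0,0,0],[1,1,1,1,0,0],[1,1,1,0,1,1],[1,1,1,1,1,1]):
    m=np.array(free,bool); x0=np.array([473,-302,-.055,0,0,0.])
    def f(y): x=x0.copy(); x[m]=y; return res(x)
    r=least_squares(f,x0[m]); print(free,np.round(r.x,3),'rms',np.sqrt(np.mean(r.fun**2))); 
print(np.round(r.fun.reshape(-1,2),1))
E
python3 f13b.py
```

```text
[1, 1, 1, 0, 0, 0] [ 4.80843e+02 -3.00694e+02 -5.30000e-02] rms 3.4343813506389167
[1, 1, 1, 1, 0, 0] [ 4.80445e+02 -3.00684e+02 -5.30000e-02 -3.20600e+00] rms 3.1915609412292847
[1, 1, 1, 0, 1, 1] [ 4.80378e+02 -3.01466e+02 -5.30000e-02  1.10000e-02 -1.90000e-02] rms 3.3267226386985977
[1, 1, 1, 1, 1, 1] [ 4.80267e+02 -3.01432e+02 -5.30000e-02 -3.11800e+00  4.00000e-03
 -1.90000e-02] rms 3.102375184265187
[[-0.9  1.1]
 [ 4.4 -0.5]
 [ 3.3  1.8]
 [ 2.   4. ]
 [ 1.   5.1]
 [ 2.2  3.3]
 [-4.6 -4. ]
 [-0.7 -4.3]
 [-3.  -3. ]
 [-3.2 -3.3]]
```

Call:
arm_command(rows=[{"dx": 0.02,"dy": -0.0015,"dz": 0,"wx": 0,"wy": 0,"wz": 0,"gripper": -1},{"dx": 0.04,"dy": -0.0015,"dz": 0,"wx": 0,"wy": 0,"wz": 0,"gripper": -1},{"dx": 0.052,"dy": -0.0015,"dz": 0,"wx": 0,"wy": 0,"wz": 0,"gripper": -1},{"dx": 0.058,"dy": -0.0015,"dz": 0,"wx": 0,"wy": 0,"wz": 0,"gripper": -1},{"dx": 0.061,"dy": -0.0015,"dz": 0,"wx": 0,"wy": 0,"wz": 0,"gripper": -1},{"dx": 0.061,"dy": -0.0015,"dz": 0,"wx": 0,"wy": 0,"wz": 0,"gripper": -1},{"dx": 0.061,"dy": -0.0015,"dz": 0,"wx": 0,"wy": 0,"wz": 0,"gripper": -1},{"dx": 0.061,"dy": -0.0015,"dz": 0,"wx": 0,"wy": 0,"wz": 0,"gripper": -1}])

```text
clock: 19.7
position: [474.8, -302.8, 9.9]
ee_rot: [0.021, 0.706, -0.02, 0.708]
contact_force: [-0.6, 0.4, -0.2]
gripper_width: 85.8
```

Call:
arm_command(rows=[{"dx": 0,"dy": 0,"dz": 0,"wx": 0,"wy": 0,"wz": 0,"gripper": 1},{"dx": 0,"dy": 0,"dz": 0,"wx": 0,"wy": 0,"wz": 0,"gripper": 1},{"dx": 0,"dy": 0,"dz": 0,"wx": 0,"wy": 0,"wz": 0,"gripper": 1},{"dx": 0,"dy": 0,"dz": 0,"wx": 0,"wy": 0,"wz": 0,"gripper": 1},{"dx": 0,"dy": 0,"dz": 0,"wx": 0,"wy": 0,"wz": 0,"gripper": 1},{"dx": 0,"dy": 0,"dz": 0,"wx": 0,"wy": 0,"wz": 0,"gripper": 1},{"dx": 0,"dy": 0,"dz": 0,"wx": 0,"wy": 0,"wz": 0,"gripper": 1},{"dx": 0,"dy": 0,"dz": 0,"wx": 0,"wy": 0,"wz": 0,"gripper": 1}])

```text
clock: 20.5
position: [475.4, -302.9, 10.7]
ee_rot: [0.021, 0.705, -0.02, 0.709]
contact_force: [-0.2, 1.8, 5.4]
gripper_width: 55.0
```

Run:
```python
from h import *
plan((473,-302,5),86.7)
wsnap('wrist14'); snap('scene','scene14')
s,p,r=state(); print(repr(p),r.as_quat(),s['contact_force'],s['wrist_torque'])
i=cv2.imread('pics/wrist14.png'); cv2.imwrite('pics/w14z.png',np.hstack([cv2.resize(i[40:360,140:420],(420,480)),cv2.resize(cv2.imread('pics/scene14.png')[210:350,220:340],(380,480))]))
```

```text
clk 20.50 from [ 475.4 -302.9   10.7] F [-0.2  1.8  5.4] w 55.0 yaw 86.7 j6 -1.34 j1 -0.28
 ->  {'dx': 0.0057, 'dy': 0.0008, 'dz': -0.0025, 'wx': -0.04, 'wy': 0.28, 'wz': -0.1}
array([ 475.38362438, -302.92404892,   10.71052688]) [ 0.02118774  0.70508803 -0.01999339  0.70852114] [-0.74401612  2.4486537   6.47455436] [0.64774373 0.11504823 0.01099798]
```

View pics/w14z.png

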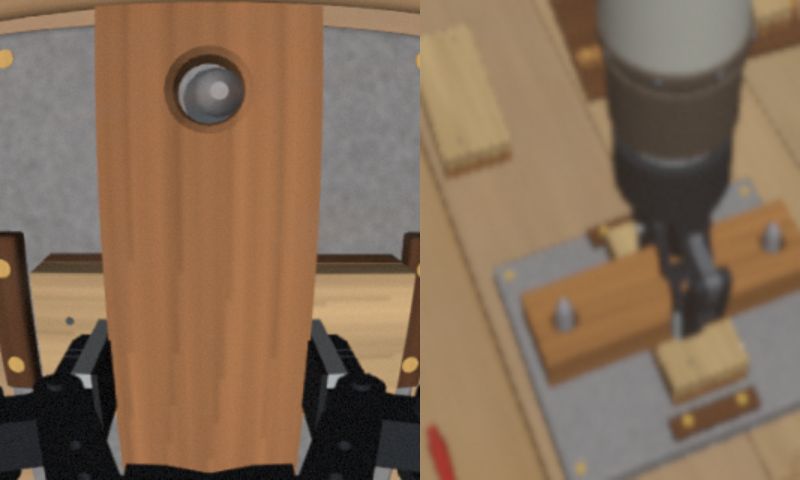

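Call:
arm_command(rows=[{"dx": -0.001,"dy": 0.001,"dz": 0,"wx": 0,"wy": 0,"wz": 0,"gripper": 1},{"dx": -0.003,"dy": 0.0025,"dz": 0,"wx": 0,"wy": 0,"wz": 0,"gripper": 1},{"dx": -0.008,"dy": 0.0025,"dz": 0,"wx": 0,"wy": 0,"wz": 0,"gripper": 1},{"dx": -0.015,"dy": 0.0025,"dz": 0,"wx": 0,"wy": 0,"wz": 0,"gripper": 1},{"dx": -0.025,"dy": 0.0025,"dz": 0,"wx": 0,"wy": 0,"wz": 0,"gripper": 1},{"dx": -0.035,"dy": 0.0025,"dz": 0,"wx": 0,"wy": 0,"wz": 0,"gripper": 1},{"dx": -0.045,"dy": 0.0025,"dz": 0,"wx": 0,"wy": 0,"wz": 0,"gripper": 1},{"dx": -0.06,"dy": 0.0025,"dz": 0,"wx": 0,"wy": 0,"wz": 0,"gripper": 1}])

```text
clock: 21.4
position: [474.8, -300.4, 71.3]
ee_rot: [0.021, 0.705, -0.02, 0.708]
contact_force: [0.7, 0.8, -3.1]
gripper_width: 54.6
```

Run:
```python
from h import *
wsnap('wrist15')
plan((428,288,130),102)
s=arm.read_state(); print(s['contact_force'],s['wrist_torque'])
```

```text
clk 21.45 from [ 476.8 -301.4   74.5] F [ 2.1 -0.6 -0.5] w 55.0 yaw 86.7 j6 -1.35 j1 -0.28
 ->  {'dx': -0.0564, 'dy': 0.5856, 'dz': -0.0821, 'wx': -15.3, 'wy': 0.54, 'wz': 0.08}
[ 2.06784597 -0.55128414 -0.50342387] [-0.07017805 -0.2117353   0.02559149]
```

View pics/wrist15.png

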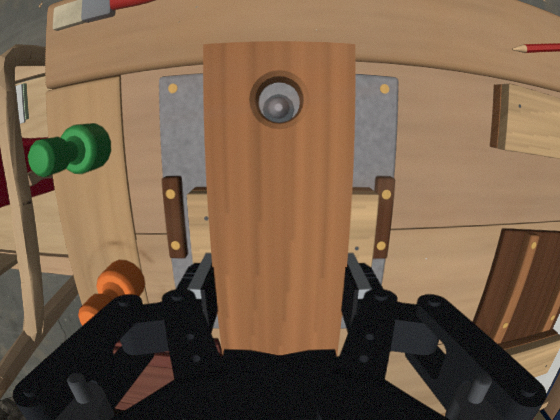

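Call:
arm_command(rows=[{"dx": -0.025,"dy": 0.01,"dz": 0,"wx": 0,"wy": 0,"wz": 0,"gripper": 1},{"dx": -0.05,"dy": 0.04,"dz": -0.005,"wx": -1,"wy": 0.3,"wz": 0,"gripper": 1},{"dx": -0.056,"dy": 0.08,"dz": -0.011,"wx": -2,"wy": 0.5,"wz": 0,"gripper": 1},{"dx": -0.056,"dy": 0.125,"dz": -0.017,"wx": -3,"wy": 0.5,"wz": 0,"gripper": 1},{"dx": -0.056,"dy": 0.17,"dz": -0.024,"wx": -4,"wy": 0.5,"wz": 0,"gripper": 1},{"dx": -0.056,"dy": 0.215,"dz": -0.03,"wx": -5,"wy": 0.5,"wz": 0,"gripper": 1},{"dx": -0.056,"dy": 0.26,"dz": -0.036,"wx": -6,"wy": 0.5,"wz": 0,"gripper": 1},{"dx": -0.056,"dy": 0.3,"dz": -0.042,"wx": -7,"wy": 0.5,"wz": 0,"gripper": 1}])

```text
clock: 22.25
position: [451.3, 2.6, 130.7]
ee_rot: [-0.023, 0.706, 0.023, 0.708]
contact_force: [1.0, 0.2, -3.3]
gripper_width: 54.7
```

Run:
```python
from h import *
plan((428,288,130),102)
```

```text
clk 22.25 from [451.3   2.6 130.7] F [ 1.   0.2 -3.3] w 54.7 yaw 93.8 j6 -1.87 j1 0.37
 ->  {'dx': 0.0006, 'dy': 0.2864, 'dz': -0.0044, 'wx': -8.23, 'wy': 0.13, 'wz': 0.02}
```

Call:
arm_command(rows=[{"dx": 0,"dy": 0.04,"dz": 0,"wx": -1,"wy": 0,"wz": 0,"gripper": 1},{"dx": 0,"dy": 0.085,"dz": -0.001,"wx": -2,"wy": 0,"wz": 0,"gripper": 1},{"dx": 0,"dy": 0.13,"dz": -0.002,"wx": -4,"wy": 0,"wz": 0,"gripper": 1},{"dx": 0,"dy": 0.175,"dz": -0.003,"wx": -5,"wy": 0,"wz": 0,"gripper": 1},{"dx": 0,"dy": 0.215,"dz": -0.003,"wx": -6.5,"wy": 0,"wz": 0,"gripper": 1},{"dx": 0,"dy": 0.25,"dz": -0.004,"wx": -8,"wy": 0,"wz": 0,"gripper": 1},{"dx": 0,"dy": 0.275,"dz": -0.004,"wx": -8.2,"wy": 0,"wz": 0,"gripper": 1},{"dx": 0.0,"dy": 0.287,"dz": -0.004,"wx": -8.2,"wy": 0,"wz": 0,"gripper": 1}])

```text
clock: 23.05
position: [428.3, 291.0, 130.9]
ee_rot: [-0.074, 0.702, 0.075, 0.704]
contact_force: [0.5, -0.8, -3.4]
gripper_width: 54.9
```

Run:
```python
from h import *
d=wsnap('wrist16')
plan((428,288,-26),102)
s=arm.read_state(); print(s['contact_force'],s['joints'])
```

```text
clk 23.10 from [428.5 291.6 130.8] F [ 0.9  0.7 -2.7] w 54.8 yaw 102.1 j6 -2.27 j1 0.91
 ->  {'dx': 0.1568, 'dy': -0.0035, 'dz': -0.0018, 'wx': 0.11, 'wy': 0.2, 'wz': -0.04}
[ 0.90007976  0.73971242 -2.68605023] [ 9.12090719e-01  2.62976202e-01 -3.50957355e-01  2.20383276e-03
 -9.53706969e-01 -2.27283553e+00]
```

View pics/wrist16.png

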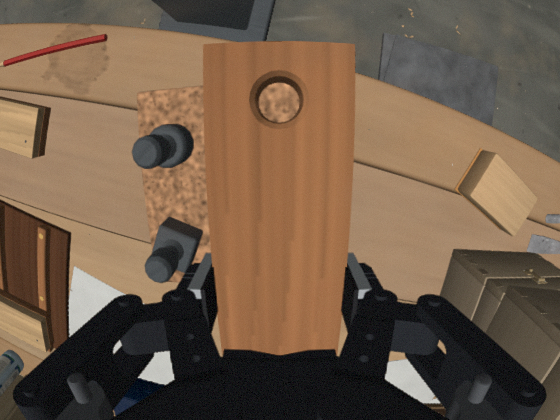

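Call:
arm_command(rows=[{"dx": 0.02,"dy": -0.003,"dz": -0.001,"wx": 0,"wy": 0,"wz": 0,"gripper": 1},{"dx": 0.05,"dy": -0.0035,"dz": -0.002,"wx": 0,"wy": 0,"wz": 0,"gripper": 1},{"dx": 0.08,"dy": -0.0035,"dz": -0.002,"wx": 0,"wy": 0,"wz": 0,"gripper": 1},{"dx": 0.11,"dy": -0.0035,"dz": -0.002,"wx": 0,"wy": 0,"wz": 0,"gripper": 1},{"dx": 0.135,"dy": -0.0035,"dz": -0.002,"wx": 0,"wy": 0,"wz": 0,"gripper": 1},{"dx": 0.148,"dy": -0.0035,"dz": -0.002,"wx": 0,"wy": 0,"wz": 0,"gripper": 1},{"dx": 0.152,"dy": -0.0035,"dz": -0.002,"wx": 0,"wy": 0,"wz": 0,"gripper": 1},{"dx": 0.152,"dy": -0.0035,"dz": -0.002,"wx": 0,"wy": 0,"wz": 0,"gripper": 1}])

```text
clock: 23.9
position: [428.0, 287.3, -21.3]
ee_rot: [-0.074, 0.702, 0.074, 0.704]
contact_force: [-0.6, -0.3, -3.1]
gripper_width: 54.9
```

Run:
```python
from h import *
d=wsnap('wrist17')
plan((428,288,-26),102)
```

```text
clk 23.95 from [428.4 287.9 -20.6] F [ 0.  -0.2 -2.6] w 54.7 yaw 102.1 j6 -2.27 j1 0.91
 ->  {'dx': 0.0054, 'dy': 0.0001, 'dz': -0.0004, 'wx': 0.09, 'wy': 0.25, 'wz': -0.06}
```

View pics/wrist17.png

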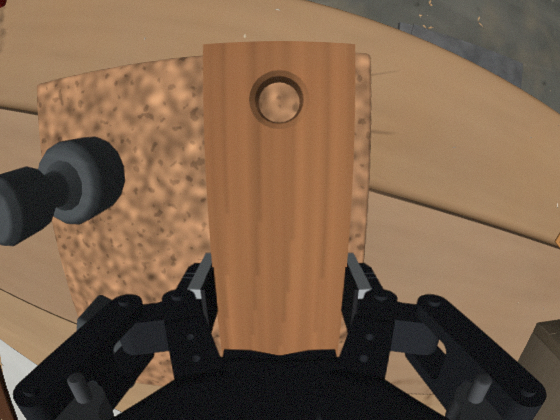

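Run:
```python
from h import *
d=get_image('wrist'); _,d['p'],d['r']=state()
f=lambda u,z: d['r'].as_matrix().T[1:,:2]@(wonz(d,u,z)-d['p'][:2])
for u,z in [((204,44),36),((355,42),36),((371,55),5),((38,86),5),((203,56),5)]: print(u,np.round(f(u,z),1), np.round(wonz(d,u,z),1))
```

```text
(204, 44) [-27.8 -99.5] [337.1 240.3]
(355, 42) [  27.9 -100.3] [324.6 294.6]
(371, 55) [  43.  -101.9] [319.9 309. ]
(38, 86) [-134.1  -98.2] [360.7 136.6]
(203, 56) [ -35.3 -100.7] [337.4 232.7]
```

Call:
arm_command(rows=[{"dx": 0.001,"dy": 0.0,"dz": 0,"wx": 0,"wy": 0,"wz": 0,"gripper": 1},{"dx": 0.002,"dy": 0,"dz": 0,"wx": 0,"wy": 0,"wz": 0,"gripper": 1},{"dx": 0.003,"dy": 0,"dz": 0,"wx": 0,"wy": 0,"wz": 0,"gripper": 1},{"dx": 0.004,"dy": 0,"dz": 0,"wx": 0,"wy": 0,"wz": 0,"gripper": 1},{"dx": 0.0045,"dy": 0,"dz": 0,"wx": 0,"wy": 0,"wz": 0,"gripper": 1},{"dx": 0.005,"dy": 0,"dz": 0,"wx": 0,"wy": 0,"wz": 0,"gripper": 1},{"dx": 0.0055,"dy": 0,"dz": 0,"wx": 0,"wy": 0,"wz": 0,"gripper": 1},{"dx": 0.0055,"dy": 0,"dz": 0,"wx": 0,"wy": 0,"wz": 0,"gripper": 1}])

```text
clock: 24.8
position: [428.5, 288.3, -25.9]
ee_rot: [-0.074, 0.701, 0.075, 0.705]
contact_force: [-0.2, -0.9, -3.1]
gripper_width: 55.0
```

Call:
arm_command(rows=[{"dx": 0.0005,"dy": 0.0,"dz": 0,"wx": 0,"wy": 0,"wz": 0,"gripper": 1},{"dx": 0.001,"dy": 0,"dz": 0,"wx": 0,"wy": 0,"wz": 0,"gripper": 1},{"dx": 0.0015,"dy": 0,"dz": 0,"wx": 0,"wy": 0,"wz": 0,"gripper": 1},{"dx": 0.002,"dy": 0,"dz": 0,"wx": 0,"wy": 0,"wz": 0,"gripper": 1},{"dx": 0.0025,"dy": 0,"dz": 0,"wx": 0,"wy": 0,"wz": 0,"gripper": 1},{"dx": 0.003,"dy": 0,"dz": 0,"wx": 0,"wy": 0,"wz": 0,"gripper": 1},{"dx": 0.003,"dy": 0,"dz": 0,"wx": 0,"wy": 0,"wz": 0,"gripper": 1},{"dx": 0.003,"dy": 0,"dz": 0,"wx": 0,"wy": 0,"wz": 0,"gripper": 1}])

```text
clock: 25.6
position: [428.6, 288.4, -26.4]
ee_rot: [-0.074, 0.701, 0.076, 0.705]
contact_force: [-5.9, -3.1, 18.1]
gripper_width: 54.2
```

Call:
arm_command(rows=[{"dx": -0.001,"dy": 0.0,"dz": 0,"wx": 0,"wy": 0,"wz": 0,"gripper": -1},{"dx": -0.001,"dy": 0,"dz": 0,"wx": 0,"wy": 0,"wz": 0,"gripper": -1},{"dx": -0.001,"dy": 0,"dz": 0,"wx": 0,"wy": 0,"wz": 0,"gripper": -1},{"dx": -0.02,"dy": 0,"dz": 0,"wx": 0,"wy": 0,"wz": 0,"gripper": -1},{"dx": -0.06,"dy": 0,"dz": 0,"wx": 0,"wy": 0,"wz": 0,"gripper": -1},{"dx": -0.11,"dy": 0,"dz": 0,"wx": 0,"wy": 0,"wz": 0,"gripper": -1},{"dx": -0.15,"dy": -0.03,"dz": 0,"wx": 0,"wy": 0,"wz": 0,"gripper": -1},{"dx": -0.17,"dy": -0.06,"dz": 0,"wx": 0,"wy": 0,"wz": 0,"gripper": -1}])

```text
clock: 26.4
position: [442.0, 230.3, 147.3]
ee_rot: [-0.073, 0.699, 0.078, 0.707]
contact_force: [0.6, -0.2, 0.3]
gripper_width: 85.6
```

Run:
```python
from h import *
d=wsnap('wrist18')
plan((475,-350,150),176.7)
```

```text
clk 26.45 from [442.6 227.2 149.1] F [ 0.4 -2.4  2.7] w 84.8 yaw 102.1 j6 -2.17 j1 0.80
 ->  {'dx': -0.0048, 'dy': -0.5711, 'dz': -0.0891, 'wx': -74.61, 'wy': 0.82, 'wz': 0.26}
```

View pics/wrist18.png

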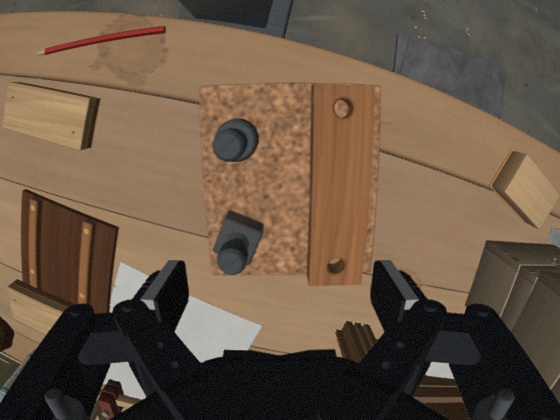

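Call:
arm_command(rows=[{"dx": 0,"dy": -0.04,"dz": -0.006,"wx": -6,"wy": 0,"wz": 0,"gripper": -1},{"dx": 0,"dy": -0.085,"dz": -0.013,"wx": -14,"wy": 0,"wz": 0,"gripper": -1},{"dx": 0,"dy": -0.13,"dz": -0.02,"wx": -22,"wy": 0,"wz": 0,"gripper": -1},{"dx": 0,"dy": -0.175,"dz": -0.027,"wx": -30,"wy": 0,"wz": 0,"gripper": -1},{"dx": 0,"dy": -0.22,"dz": -0.034,"wx": -38,"wy": 0,"wz": 0,"gripper": -1},{"dx": 0,"dy": -0.265,"dz": -0.041,"wx": -46,"wy": 0,"wz": 0,"gripper": -1},{"dx": 0,"dy": -0.31,"dz": -0.048,"wx": -54,"wy": 0,"wz": 0,"gripper": -1},{"dx": 0,"dy": -0.355,"dz": -0.055,"wx": -61,"wy": 0,"wz": 0,"gripper": -1}])

```text
clock: 27.25
position: [462.3, -111.8, 146.5]
ee_rot: [-0.406, 0.574, 0.406, 0.584]
contact_force: [1.1, -1.1, 0.3]
gripper_width: 85.4
```

Run:
```python
from h import *
plan((475,-345,140),176.7)
```

```text
clk 27.25 from [ 462.3 -111.8  146.5] F [ 1.1 -1.1  0.3] w 85.4 yaw 160.0 j6 -0.45 j1 0.10
 ->  {'dx': 0.0049, 'dy': -0.0915, 'dz': -0.2149, 'wx': -16.67, 'wy': 0.55, 'wz': 0.57}
```

Call:
arm_command(rows=[{"dx": 0,"dy": -0.015,"dz": -0.035,"wx": -6,"wy": 0,"wz": 0,"gripper": -1},{"dx": 0,"dy": -0.032,"dz": -0.075,"wx": -13,"wy": 0.3,"wz": 0.3,"gripper": -1},{"dx": 0.003,"dy": -0.049,"dz": -0.115,"wx": -16.7,"wy": 0.5,"wz": 0.5,"gripper": -1},{"dx": 0.005,"dy": -0.066,"dz": -0.155,"wx": -16.7,"wy": 0.5,"wz": 0.5,"gripper": -1},{"dx": 0.005,"dy": -0.08,"dz": -0.19,"wx": -16.7,"wy": 0.5,"wz": 0.5,"gripper": -1},{"dx": 0.005,"dy": -0.0915,"dz": -0.215,"wx": -16.7,"wy": 0.5,"wz": 0.5,"gripper": -1},{"dx": 0.005,"dy": -0.0915,"dz": -0.215,"wx": -16.7,"wy": 0.5,"wz": 0.5,"gripper": -1},{"dx": 0.005,"dy": -0.0915,"dz": -0.215,"wx": -16.7,"wy": 0.5,"wz": 0.5,"gripper": -1}])

```text
clock: 28.05
position: [474.3, -345.3, 138.8]
ee_rot: [-0.485, 0.514, 0.486, 0.515]
contact_force: [-1.2, -0.5, 0.6]
gripper_width: 85.2
```

Run:
```python
from h import *
d=wsnap('wrist19')
plan((475,-300,60),176.7)
i=cv2.imread('pics/wrist19.png'); cv2.imwrite('pics/w19z.png',cv2.resize(i[80:340,130:430],None,fx=2.3,fy=2.3,interpolation=cv2.INTER_CUBIC))
```

```text
clk 28.10 from [ 474.5 -344.6  139.2] F [ 0.3 -0.3 -0. ] w 85.2 yaw 176.7 j6 0.30 j1 -0.35
 ->  {'dx': 0.0793, 'dy': 0.002, 'dz': 0.0445, 'wx': 0.01, 'wy': 0.08, 'wz': -0.0}
```

View pics/w19z.png

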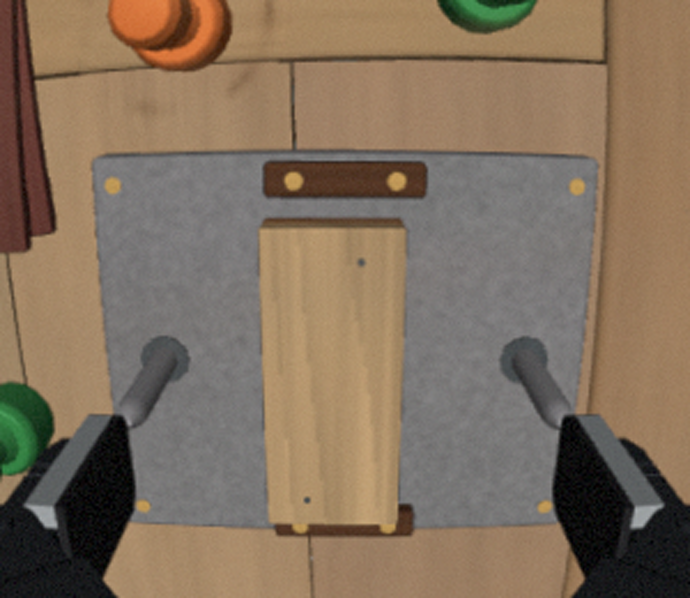

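Run:
```python
from h import *
d=get_image('wrist'); _,d['p'],d['r']=state()
k=dict(zoom=2.3,off=(130,80),g=(475,-300,-3))
p=lambda n,v:print(n,np.round(v[0],1),'res',round(v[1],2))
p('pinbase',fit(d,[(78,0,18),(-78,0,18)],[(164,361),(524,360)],**k))
p('board2',fit(d,[(106,-88,18),(-106,-88,18)],[(94,158),(598,161)],**k))
p('boardall',fit(d,[(106,-88,18),(-106,-88,18),(78,0,18),(-78,0,18)],[(94,158),(598,161),(164,361),(524,360)],**k))
p('stops',fit(d,[(25,-71,28),(-25,-71,28),(25,-76,28),(-25,-76,28)],[(265,197),(427,197),(265,180),(427,180)],**k))
p('blank',fit(d,[(28,-65,42),(-28,-65,42),(-28,65,42),(28,65,42)],[(262,227),(405,229),(399,523),(270,524)],**k))
plan((475,-300,60),176.7)
```

```text
pinbase [ 477.3 -299.3   -3. ] res 0.42
board2 [ 476.8 -299.3   -3.5] res 1.71
boardall [ 477.  -299.3   -3.5] res 1.94
stops [ 476.3 -301.5   -3.2] res 7.3
blank [ 481.4 -297.4   -3.3] res 1.48
clk 28.15 from [ 474.7 -344.2  139.5] F [ 0.2  0.5 -0.6] w 85.4 yaw 176.8 j6 0.30 j1 -0.35
 ->  {'dx': 0.0796, 'dy': 0.0022, 'dz': 0.0441, 'wx': 0.07, 'wy': 0.07, 'wz': 0.02}
```

Run:
```python
from h import *
plan((481,-298.5,-18),176.7)
```

```text
clk 28.15 from [ 474.7 -344.2  139.5] F [ 0.2  0.5 -0.6] w 85.4 yaw 176.8 j6 0.30 j1 -0.35
 ->  {'dx': 0.1576, 'dy': -0.0037, 'dz': 0.0458, 'wx': 0.07, 'wy': 0.07, 'wz': 0.02}
```

Call:
arm_command(rows=[{"dx": 0.01,"dy": -0.003,"dz": 0.03,"wx": 0,"wy": 0,"wz": 0,"gripper": -1},{"dx": 0.04,"dy": -0.004,"dz": 0.046,"wx": 0,"wy": 0,"wz": 0,"gripper": -1},{"dx": 0.07,"dy": -0.004,"dz": 0.046,"wx": 0,"wy": 0,"wz": 0,"gripper": -1},{"dx": 0.1,"dy": -0.004,"dz": 0.046,"wx": 0,"wy": 0,"wz": 0,"gripper": -1},{"dx": 0.125,"dy": -0.004,"dz": 0.046,"wx": 0,"wy": 0,"wz": 0,"gripper": -1},{"dx": 0.145,"dy": -0.004,"dz": 0.046,"wx": 0,"wy": 0,"wz": 0,"gripper": -1},{"dx": 0.155,"dy": -0.004,"dz": 0.046,"wx": 0,"wy": 0,"wz": 0,"gripper": -1},{"dx": 0.155,"dy": -0.004,"dz": 0.046,"wx": 0,"wy": 0,"wz": 0,"gripper": -1}])

```text
clock: 28.95
position: [480.6, -296.9, -13.8]
ee_rot: [-0.486, 0.513, 0.487, 0.513]
contact_force: [-5.4, 5.2, 7.3]
gripper_width: 85.2
```

Run:
```python
from h import *
d=wsnap('wrist20')
plan((481,-298.5,-18),176.7)
```

```text
clk 29.00 from [ 480.6 -296.9  -13.8] F [-5.7  5.1  7.5] w 85.6 yaw 176.9 j6 0.22 j1 -0.27
 ->  {'dx': 0.0042, 'dy': -0.0005, 'dz': -0.0016, 'wx': 0.22, 'wy': 0.09, 'wz': -0.04}
```

View pics/wrist20.png

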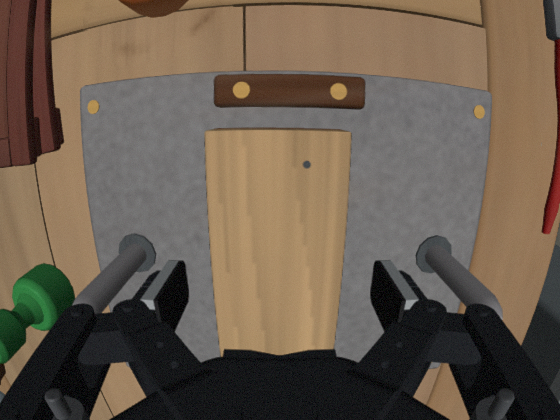

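Call:
arm_command(rows=[{"dx": -0.003,"dy": 0.001,"dz": -0.001,"wx": 0,"wy": 0,"wz": 0,"gripper": 1},{"dx": -0.003,"dy": 0.001,"dz": -0.001,"wx": 0,"wy": 0,"wz": 0,"gripper": 1},{"dx": -0.003,"dy": 0.001,"dz": -0.001,"wx": 0,"wy": 0,"wz": 0,"gripper": 1},{"dx": -0.002,"dy": 0.001,"dz": -0.001,"wx": 0,"wy": 0,"wz": 0,"gripper": 1},{"dx": 0,"dy": 0.001,"dz": -0.001,"wx": 0,"wy": 0,"wz": 0,"gripper": 1},{"dx": 0,"dy": 0.001,"dz": -0.001,"wx": 0,"wy": 0,"wz": 0,"gripper": 1},{"dx": 0,"dy": 0.001,"dz": -0.001,"wx": 0,"wy": 0,"wz": 0,"gripper": 1},{"dx": 0,"dy": 0.001,"dz": -0.001,"wx": 0,"wy": 0,"wz": 0,"gripper": 1}])

```text
clock: 29.8
position: [480.9, -297.9, -9.3]
ee_rot: [-0.487, 0.512, 0.486, 0.513]
contact_force: [-5.9, 7.6, 25.3]
gripper_width: 54.4
```

Run:
```python
from h import *
d=wsnap('wrist21')
plan((481,-298.5,-18),176.7)
```

```text
clk 29.85 from [ 480.9 -297.8   -9.3] F [-5.4  6.5 25.9] w 54.5 yaw 177.0 j6 0.22 j1 -0.27
 ->  {'dx': 0.0087, 'dy': -0.0001, 'dz': -0.0007, 'wx': 0.32, 'wy': 0.01, 'wz': 0.11}
```

View pics/wrist21.png

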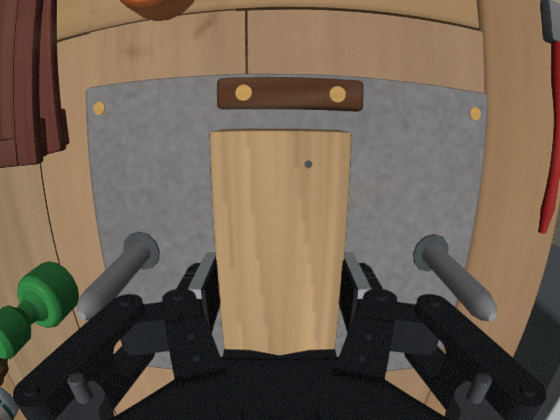

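Call:
arm_command(rows=[{"dx": -0.003,"dy": 0,"dz": 0,"wx": 0,"wy": 0,"wz": 0,"gripper": 1},{"dx": -0.006,"dy": 0,"dz": 0,"wx": 0,"wy": 0,"wz": 0,"gripper": 1},{"dx": -0.01,"dy": 0,"dz": 0,"wx": 0,"wy": 0,"wz": 0,"gripper": 1},{"dx": -0.015,"dy": 0,"dz": 0,"wx": 0,"wy": 0,"wz": 0,"gripper": 1},{"dx": -0.022,"dy": 0,"dz": 0,"wx": 0,"wy": 0,"wz": 0,"gripper": 1},{"dx": -0.03,"dy": 0,"dz": 0,"wx": 0,"wy": 0,"wz": 0,"gripper": 1},{"dx": -0.03,"dy": 0,"dz": 0,"wx": 0,"wy": 0,"wz": 0,"gripper": 1},{"dx": -0.03,"dy": 0,"dz": 0,"wx": 0,"wy": 0,"wz": 0,"gripper": 1}])

```text
clock: 30.65
position: [481.0, -297.9, 21.0]
ee_rot: [-0.487, 0.512, 0.486, 0.514]
contact_force: [0.8, 0.5, -1.2]
gripper_width: 54.4
```

Run:
```python
from h import *
d=wsnap('wrist22'); snap('scene','scene22')
plan((481,-298.5,-18),176.7)
i=cv2.imread('pics/wrist22.png'); cv2.imwrite('pics/w22z.png',np.hstack([cv2.resize(i[60:360,140:420],(420,450)),cv2.resize(cv2.imread('pics/scene22.png')[220:350,240:350],(380,450))]))
```

```text
clk 30.75 from [ 480.6 -297.8   20.5] F [ 0.2 -0.3 -1.4] w 54.4 yaw 177.0 j6 0.22 j1 -0.27
 ->  {'dx': 0.0385, 'dy': -0.0004, 'dz': -0.0007, 'wx': 0.31, 'wy': 0.02, 'wz': 0.09}
```

View pics/w22z.png

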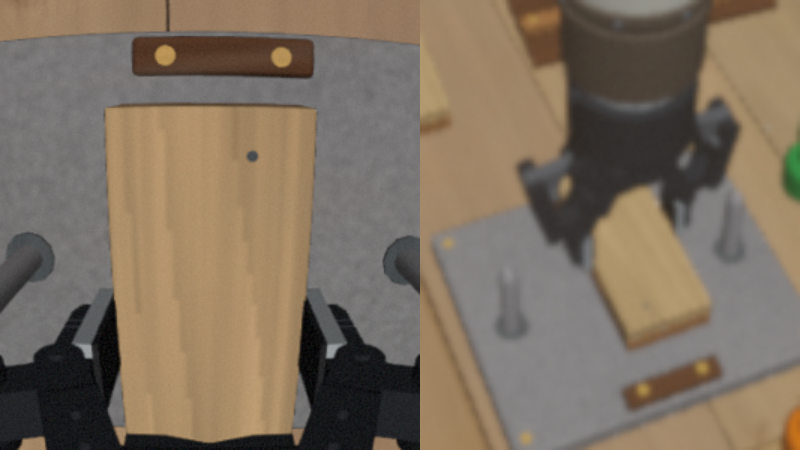

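Run:
```python
from h import *
plan((480,-15,130),174.1)
```

```text
clk 30.75 from [ 480.6 -297.8   20.5] F [ 0.2 -0.3 -1.4] w 54.4 yaw 177.0 j6 0.22 j1 -0.27
 ->  {'dx': -0.1094, 'dy': 0.0152, 'dz': 0.2824, 'wx': 2.91, 'wy': 0.03, 'wz': 0.09}
```

Call:
arm_command(rows=[{"dx": -0.035,"dy": 0,"dz": 0,"wx": 0,"wy": 0,"wz": 0,"gripper": 1},{"dx": -0.075,"dy": 0,"dz": 0.01,"wx": 0,"wy": 0,"wz": 0,"gripper": 1},{"dx": -0.105,"dy": 0.003,"dz": 0.045,"wx": 1,"wy": 0,"wz": 0,"gripper": 1},{"dx": -0.109,"dy": 0.006,"dz": 0.09,"wx": 2,"wy": 0,"wz": 0,"gripper": 1},{"dx": -0.109,"dy": 0.009,"dz": 0.138,"wx": 2.9,"wy": 0,"wz": 0,"gripper": 1},{"dx": -0.109,"dy": 0.012,"dz": 0.185,"wx": 2.9,"wy": 0,"wz": 0,"gripper": 1},{"dx": -0.109,"dy": 0.015,"dz": 0.23,"wx": 2.9,"wy": 0,"wz": 0,"gripper": 1},{"dx": -0.109,"dy": 0.015,"dz": 0.265,"wx": 2.9,"wy": 0,"wz": 0,"gripper": 1}])

```text
clock: 31.55
position: [478.5, -30.2, 129.5]
ee_rot: [-0.474, 0.524, 0.474, 0.525]
contact_force: [0.2, -0.6, -0.8]
gripper_width: 54.4
```

Run:
```python
from h import *
get_image('top');d=wsnap('wrist23')
plan((567,-20,60),174.1)
np.save('p23.npy',np.r_[d['p'],d['r'].as_quat()])
```

```text
clk 31.65 from [479.5 -29.1 129.6] F [-0.1  0.3 -0.5] w 54.4 yaw 174.4 j6 -0.38 j1 0.28
 ->  {'dx': 0.0698, 'dy': -0.0861, 'dz': 0.0175, 'wx': 0.32, 'wy': 0.06, 'wz': 0.12}
```

View pics/wrist23.png

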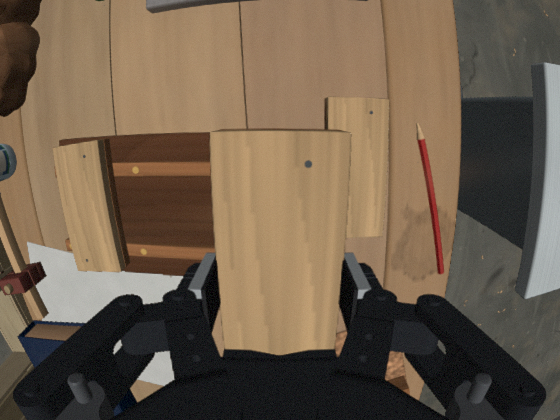

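Run:
```python
import cv2
i=cv2.imread('pics/wrist23.png'); cv2.imwrite('pics/w23z.png',cv2.resize(i[110:300,40:240],None,fx=3.5,fy=3.1,interpolation=cv2.INTER_CUBIC))
cv2.imwrite('pics/w23z.png',cv2.resize(i[110:300,40:240],None,fx=3.1,fy=3.1,interpolation=cv2.INTER_CUBIC))
```

```text
(no output)
```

View pics/w23z.png

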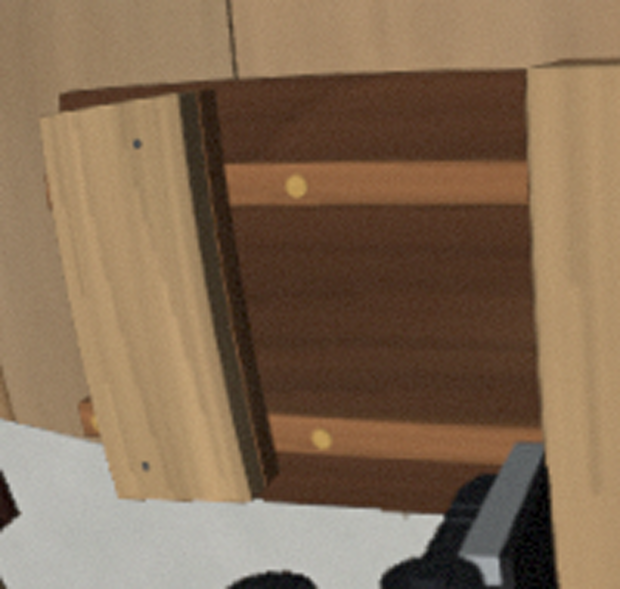

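```bash
cat > rack.py <<'E'
from h import *
d=get_image('wrist'); v=np.load('p23.npy'); d['p']=v[:3]; d['r']=R.from_quat(v[3:])
U=lambda u,z: wonz(d,(np.array(u)+.5)/3.1-.5+[40,110],z)
lines=[(-75,9,(300,78)),(-75,9,(520,71)),(-49,21,(300,162)),(-49,21,(520,160)),(-35,21,(300,207)),(-35,21,(520,205)),(35,21,(300,416)),(35,21,(530,429)),(49,21,(300,457)),(49,21,(490,464)),(75,9,(300,503)),(75,9,(430,512))]
P=np.array([U(u,z) for _,z,u in lines]); Y=np.array([l[0] for l in lines]); C=U((61,95),9)
def loc(v,q): c,s=np.cos(v[2]),np.sin(v[2]); e=np.atleast_2d(q)-v[:2]; return np.c_[c*e[:,0]+s*e[:,1],-s*e[:,0]+c*e[:,1]]
f=lambda v:np.r_[loc(v,P)[:,1]-Y,loc(v,C)[0]-[103,-75]]
r=least_squares(f,[619,-25,-.1]); x,y,a=r.x; print('rack',x,y,np.degrees(a),np.round(r.fun,1))
bd=fit(d,[(28,-65,45),(-28,-65,45),(-28,65,45),(28,65,45)],[(41,118),(181,96),(255,500),(118,498)],zoom=3.1,off=(40,110),g=(665,-35,-5)); print('done',bd,loc(r.x,bd[0][:2]))
print('target',x-52*np.cos(a),y-52*np.sin(a))
fr=fit(d,[(28,-65,24),(-28,-65,24),(-28,65,24)],[(329,97),(389,98),(381,236)],g=(405,-47,-5)); print('fresh',fr)
E
python3 rack.py
```

```text
rack 615.347984409521 -25.000020713574216 -6.584741410995897 [ 1.   1.2  0.   0.4 -0.  -0.3 -0.5  0.5  0.5 -0.7 -1.4 -1.4  0.   0.7]
done (array([666.15786427, -38.08765223,  -2.94103379]), np.float64(1.5269786235886045)) [[51.97549706 -7.17479589]]
target 563.6910107509858 -19.037045580186618
fresh (array([407.67921677, -45.08318961,  -5.17836796]), np.float64(1.3919027762498217))
```

Run:
```python
from h import *
d=get_image('wrist'); v=np.load('p23.npy'); d['p']=v[:3]; d['r']=R.from_quat(v[3:])
for z in (45,51.3,55):
  for u in((211,131),(349,130),(222,345),(338,345)):
    w=wonz(d,u,d['p'][2]+z); print(z,u,np.round(d['r'].as_matrix().T[1:,:2]@(w-d['p'][:2]),1))
plan((565,-19.5,60),176)
```

```text
45 (211, 131) [-27.8 -65.7]
45 (349, 130) [ 28.4 -66.1]
45 (222, 345) [-29.9  41.6]
45 (338, 345) [30.7 41.5]
51.3 (211, 131) [-26.5 -65.9]
51.3 (349, 130) [ 27.  -66.4]
51.3 (222, 345) [-28.5  36.2]
51.3 (338, 345) [29.3 36.1]
55 (211, 131) [-25.7 -66.1]
55 (349, 130) [ 26.2 -66.5]
55 (222, 345) [-27.6  33. ]
55 (338, 345) [28.4 32.9]
clk 31.75 from [479.  -31.7 129.4] F [ 0.5  0.6 -0.9] w 54.1 yaw 174.2 j6 -0.37 j1 0.27
 ->  {'dx': 0.0695, 'dy': -0.0843, 'dz': 0.0208, 'wx': -1.78, 'wy': 0.02, 'wz': 0.05}
```

Call:
arm_command(rows=[{"dx": 0.0,"dy": -0.02,"dz": 0.004,"wx": -0.5,"wy": 0,"wz": 0,"gripper": 1},{"dx": 0.0,"dy": -0.05,"dz": 0.01,"wx": -1,"wy": 0,"wz": 0,"gripper": 1},{"dx": 0.02,"dy": -0.075,"dz": 0.017,"wx": -1.8,"wy": 0,"wz": 0,"gripper": 1},{"dx": 0.05,"dy": -0.0843,"dz": 0.021,"wx": -1.8,"wy": 0,"wz": 0,"gripper": 1},{"dx": 0.08,"dy": -0.0843,"dz": 0.022,"wx": -1.8,"wy": 0,"wz": 0,"gripper": 1},{"dx": 0.1,"dy": -0.0843,"dz": 0.022,"wx": -1.8,"wy": 0,"wz": 0,"gripper": 1},{"dx": 0.11,"dy": -0.0843,"dz": 0.022,"wx": -1.8,"wy": 0,"wz": 0,"gripper": 1},{"dx": 0.11,"dy": -0.0843,"dz": 0.022,"wx": -1.8,"wy": 0,"wz": 0,"gripper": 1}])

```text
clock: 32.55
position: [564.1, -19.6, 17.9]
ee_rot: [-0.481, 0.518, 0.482, 0.517]
contact_force: [-0.5, -0.2, -0.9]
gripper_width: 54.3
```

Run:
```python
from h import *
d=wsnap('wrist24'); snap('scene','scene24')
plan((565,-18.5,0),176)
cv2.imwrite('pics/s24.png',cv2.resize(cv2.imread('pics/scene24.png')[150:270,230:370],None,fx=5,fy=5,interpolation=2))
```

```text
clk 32.65 from [565.9 -18.9  20.2] F [ 0.3  0.  -0.8] w 54.2 yaw 176.0 j6 -0.32 j1 0.25
 ->  {'dx': 0.0202, 'dy': 0.001, 'dz': 0.0003, 'wx': -0.01, 'wy': 0.02, 'wz': 0.12}
```

View pics/wrist24.png

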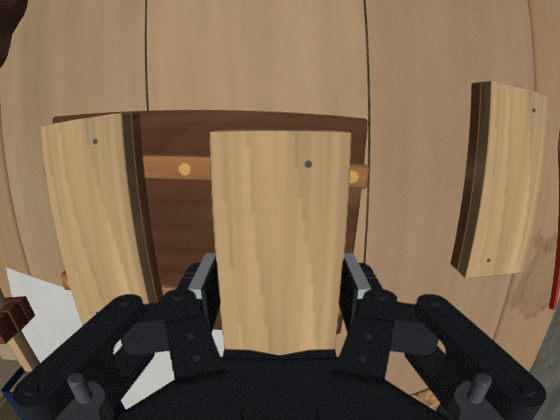

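View pics/s24.png

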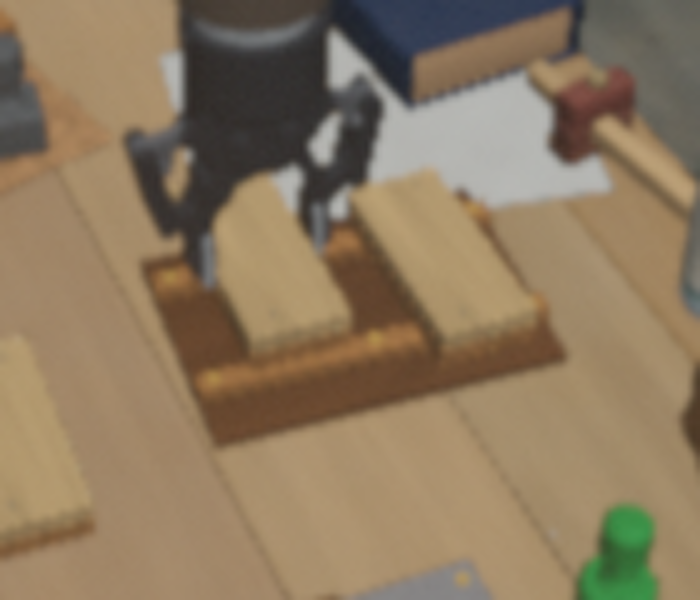

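Run:
```python
from h import *
d=get_image('wrist'); _,d['p'],d['r']=state()
f=lambda u,z:np.round(wonz(d,u,z),1)
A=f((54,119),9);B=f((367,120),9);print('rack corners',A,B,np.hypot(*(A-B)),np.degrees(np.arctan2(*(A-B)[::-1])))
print(fit(d,[(103,-75,9),(-103,-75,9),(-103,-49,21),(-103,-35,21)],[(54,119),(367,120),(368,165),(368,187)],g=(618,-25,-6)))
print('done near',f((42,127),45),f((122,114),45))
print('done',fit(d,[(28,-65,45),(-28,-65,45)],[(42,127),(122,114)],g=(665,-38,-4)))
for u in((211,131),(349,131)): print(f(u,d['p'][2]+47))
c1=f((349,131),d['p'][2]+47); print('rowsep held blank, corners of near edge above')
plan((565,-18.5,0),176)
```

```text
rack corners [ 713.9 -108.6] [510.3 -85. ] 204.9632162120803 -6.611850733782797
(array([620.62888453, -22.85799805,  -6.31432782]), np.float64(2.0076639629348563))
done near [ 694.8 -102.2] [639.6 -99.7]
done (array([670.25362252, -36.0640867 ,  -2.61474368]), np.float64(0.5777923660492945))
[589. -86.]
[533.7 -82.2]
rowsep held blank, corners of near edge above
clk 32.70 from [566.3 -18.5  20.7] F [ 0.1  0.  -0.1] w 54.7 yaw 176.0 j6 -0.32 j1 0.25
 ->  {'dx': 0.0207, 'dy': 0.0013, 'dz': -0.0001, 'wx': 0.01, 'wy': 0.04, 'wz': 0.19}
```

Call:
arm_command(rows=[{"dx": 0.006,"dy": -0.001,"dz": 0.001,"wx": 0,"wy": 0,"wz": 0,"gripper": 1},{"dx": 0.012,"dy": -0.0013,"dz": 0.0015,"wx": 0,"wy": 0,"wz": 0,"gripper": 1},{"dx": 0.016,"dy": -0.0013,"dz": 0.0015,"wx": 0,"wy": 0,"wz": 0,"gripper": 1},{"dx": 0.018,"dy": -0.0013,"dz": 0.0015,"wx": 0,"wy": 0,"wz": 0,"gripper": 1},{"dx": 0.02,"dy": -0.0013,"dz": 0.0015,"wx": 0,"wy": 0,"wz": 0,"gripper": 1},{"dx": 0.0215,"dy": -0.0013,"dz": 0.0015,"wx": 0,"wy": 0,"wz": 0,"gripper": 1},{"dx": 0.0225,"dy": -0.0013,"dz": 0.0015,"wx": 0,"wy": 0,"wz": 0,"gripper": 1},{"dx": 0.0225,"dy": -0.0013,"dz": 0.0015,"wx": 0,"wy": 0,"wz": 0,"gripper": 1}])

```text
clock: 33.5
position: [567.7, -17.1, -1.9]
ee_rot: [-0.483, 0.516, 0.482, 0.518]
contact_force: [0.0, 0.6, -1.2]
gripper_width: 54.1
```

Call:
arm_command(rows=[{"dx": 0.001,"dy": 0.0,"dz": 0,"wx": 0,"wy": 0,"wz": 0,"gripper": 1},{"dx": 0.0015,"dy": 0,"dz": 0,"wx": 0,"wy": 0,"wz": 0,"gripper": 1},{"dx": 0.002,"dy": 0,"dz": 0,"wx": 0,"wy": 0,"wz": 0,"gripper": 1},{"dx": 0.0025,"dy": 0,"dz": 0,"wx": 0,"wy": 0,"wz": 0,"gripper": 1},{"dx": 0.003,"dy": 0,"dz": 0,"wx": 0,"wy": 0,"wz": 0,"gripper": 1},{"dx": 0.0035,"dy": 0,"dz": 0,"wx": 0,"wy": 0,"wz": 0,"gripper": 1},{"dx": 0.0035,"dy": 0,"dz": 0,"wx": 0,"wy": 0,"wz": 0,"gripper": 1},{"dx": 0.0035,"dy": 0,"dz": 0,"wx": 0,"wy": 0,"wz": 0,"gripper": 1}])

```text
clock: 34.3
position: [567.7, -17.1, -5.4]
ee_rot: [-0.483, 0.516, 0.482, 0.518]
contact_force: [-0.2, 0.4, -0.8]
gripper_width: 54.6
```

Call:
arm_command(rows=[{"dx": 0.0005,"dy": 0.0,"dz": 0,"wx": 0,"wy": 0,"wz": 0,"gripper": 1},{"dx": 0.001,"dy": 0,"dz": 0,"wx": 0,"wy": 0,"wz": 0,"gripper": 1},{"dx": 0.0015,"dy": 0,"dz": 0,"wx": 0,"wy": 0,"wz": 0,"gripper": 1},{"dx": 0.002,"dy": 0,"dz": 0,"wx": 0,"wy": 0,"wz": 0,"gripper": 1},{"dx": 0.0025,"dy": 0,"dz": 0,"wx": 0,"wy": 0,"wz": 0,"gripper": 1},{"dx": 0.003,"dy": 0,"dz": 0,"wx": 0,"wy": 0,"wz": 0,"gripper": 1},{"dx": 0.003,"dy": 0,"dz": 0,"wx": 0,"wy": 0,"wz": 0,"gripper": 1},{"dx": 0.003,"dy": 0,"dz": 0,"wx": 0,"wy": 0,"wz": 0,"gripper": 1}])

```text
clock: 35.1
position: [567.8, -17.1, -6.2]
ee_rot: [-0.483, 0.516, 0.482, 0.518]
contact_force: [-3.7, 1.3, 12.3]
gripper_width: 54.4
```

Call:
arm_command(rows=[{"dx": -0.0005,"dy": 0.0,"dz": 0,"wx": 0,"wy": 0,"wz": 0,"gripper": 0.1},{"dx": -0.001,"dy": 0,"dz": 0,"wx": 0,"wy": 0,"wz": 0,"gripper": -0.4},{"dx": -0.001,"dy": 0,"dz": 0,"wx": 0,"wy": 0,"wz": 0,"gripper": -0.6},{"dx": -0.005,"dy": 0,"dz": 0,"wx": 0,"wy": 0,"wz": 0,"gripper": -0.6},{"dx": -0.02,"dy": 0,"dz": 0,"wx": 0,"wy": 0,"wz": 0,"gripper": -0.6},{"dx": -0.06,"dy": 0,"dz": 0,"wx": 0,"wy": 0,"wz": 0,"gripper": -0.6},{"dx": -0.1,"dy": 0,"dz": 0,"wx": 0,"wy": 0,"wz": 0,"gripper": -0.6},{"dx": -0.125,"dy": 0,"dz": 0,"wx": 0,"wy": 0,"wz": 0,"gripper": -1}])

```text
clock: 35.9
position: [568.7, -17.1, 122.0]
ee_rot: [-0.484, 0.515, 0.481, 0.519]
contact_force: [0.8, 0.4, -0.1]
gripper_width: 80.7
```

Run:
```python
from h import *
d=wsnap('wrist25')
plan((407,-45,90),175)
i=cv2.imread('pics/wrist25.png'); cv2.imwrite('pics/w25z.png',i)
```

```text
clk 35.95 from [571.1 -16.9 125.9] F [0.5 0.9 2.9] w 85.5 yaw 176.1 j6 -0.33 j1 0.26
 ->  {'dx': 0.0334, 'dy': 0.1623, 'dz': -0.0392, 'wx': 1.11, 'wy': 0.11, 'wz': 0.84}
```

View pics/w25z.png

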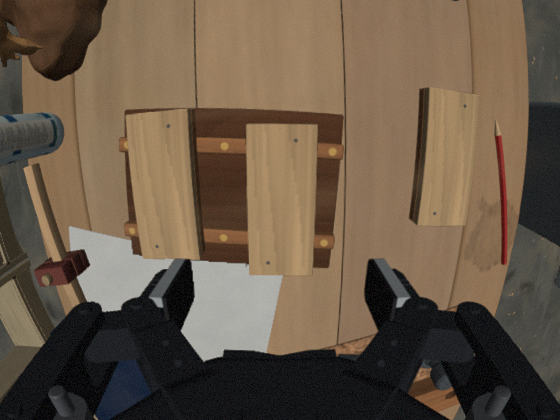

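```bash
cat > r25.py <<'E'
from h import *
d=get_image('wrist'); _,d['p'],d['r']=state()
cv2.imwrite('pics/w25y.png',cv2.resize(cv2.imread('pics/wrist25.png')[95:290,115:355],None,fx=3,fy=3,interpolation=2))
B=lambda z:[(28,-65,z),(-28,-65,z),(-28,65,z),(28,65,z)]
g=dict(g=(600,-25,-5))
p=lambda n,v:print(n,np.round(v[0],1),'res',round(v[1],2))
p('rack',fit(d,[(103,-75,9),(-103,-75,9),(-103,75,9)],[(127,107),(343,115),(328,268)],**g))
p('set',fit(d,B(45),[(246,124),(318,124),(313,275),(250,275)],**g))
p('done',fit(d,B(45),[(127,112),(190,108),(200,257),(143,258)],**g))
p('fresh',fit(d,B(24),[(429,89),(480,94),(465,226),(417,224)],**g))
plan((407,-45,90),175)
E
python3 r25.py
```

```text
rack [620.7 -25.4  -7.6] res 1.78
set [569.4 -16.9  -3.9] res 0.21
done [668.8 -38.5  -3.4] res 1.5
fresh [409.2 -44.3  -4.7] res 2.3
clk 36.00 from [570.4 -16.8 123.5] F [-0.5  0.5 -0.2] w 85.4 yaw 176.1 j6 -0.33 j1 0.26
 ->  {'dx': 0.0313, 'dy': 0.1615, 'dz': -0.0394, 'wx': 1.08, 'wy': 0.13, 'wz': 0.73}
```

View pics/w25y.png

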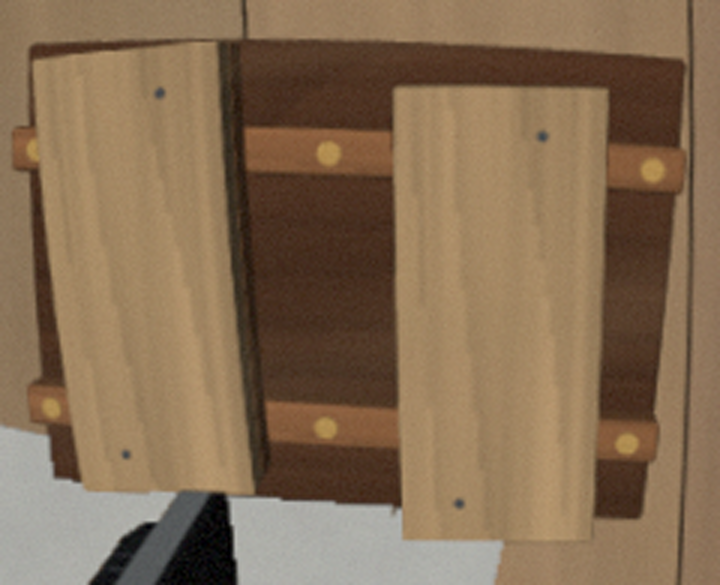

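Run:
```python
from h import *
plan((409.7,-14,40),175.2)
```

```text
clk 36.00 from [570.4 -16.8 123.5] F [-0.5  0.5 -0.2] w 85.4 yaw 176.1 j6 -0.33 j1 0.26
 ->  {'dx': 0.0814, 'dy': 0.1615, 'dz': -0.0084, 'wx': 0.88, 'wy': 0.13, 'wz': 0.73}
```

Call:
arm_command(rows=[{"dx": 0,"dy": 0.03,"dz": -0.001,"wx": 0.5,"wy": 0,"wz": 0.4,"gripper": -1},{"dx": 0,"dy": 0.07,"dz": -0.003,"wx": 0.9,"wy": 0.1,"wz": 0.7,"gripper": -1},{"dx": 0.01,"dy": 0.11,"dz": -0.006,"wx": 0.9,"wy": 0.1,"wz": 0.7,"gripper": -1},{"dx": 0.03,"dy": 0.145,"dz": -0.008,"wx": 0.9,"wy": 0.1,"wz": 0.7,"gripper": -1},{"dx": 0.06,"dy": 0.1615,"dz": -0.008,"wx": 0.9,"wy": 0.1,"wz": 0.7,"gripper": -1},{"dx": 0.08,"dy": 0.1615,"dz": -0.008,"wx": 0.9,"wy": 0.1,"wz": 0.7,"gripper": -1},{"dx": 0.081,"dy": 0.1615,"dz": -0.008,"wx": 0.9,"wy": 0.1,"wz": 0.7,"gripper": -1},{"dx": 0.081,"dy": 0.1615,"dz": -0.008,"wx": 0.9,"wy": 0.1,"wz": 0.7,"gripper": -1}])

```text
clock: 36.8
position: [410.0, -13.6, 40.3]
ee_rot: [-0.479, 0.521, 0.479, 0.52]
contact_force: [0.9, 0.2, -0.3]
gripper_width: 85.6
```

Run:
```python
from h import *
d=wsnap('wrist26')
plan((409.7,-14,-36),175.2)
np.save('p26.npy',np.r_[d['p'],d['r'].as_quat()])
```

```text
clk 36.85 from [410.7 -13.4  40.8] F [-0.8  0.1  0. ] w 85.6 yaw 175.2 j6 -0.45 j1 0.37
 ->  {'dx': 0.0768, 'dy': 0.001, 'dz': -0.0007, 'wx': -0.01, 'wy': 0.03, 'wz': 0.08}
```

View pics/wrist26.png

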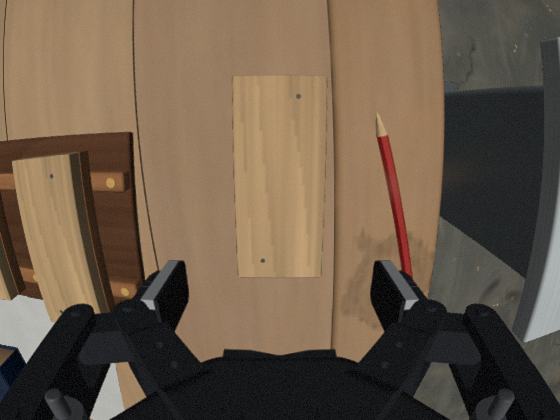

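Run:
```python
from h import *
d=get_image('wrist'); v=np.load('p26.npy'); d['p']=v[:3]; d['r']=R.from_quat(v[3:])
B=lambda z:[(28,-65,z),(-28,-65,z),(-28,65,z),(28,65,z)]
print(fit(d,B(24),[(233,76),(326,76),(320,277),(240,277)],g=(407,-45,-5)))
plan((409.7,-14,-36),175.2)
```

```text
(array([407.17884832, -44.62255232,  -4.64660842]), np.float64(1.5818230757101617))
clk 36.90 from [410.9 -13.3  41.1] F [0.1 0.  0.7] w 85.4 yaw 175.2 j6 -0.45 j1 0.37
 ->  {'dx': 0.0771, 'dy': 0.0014, 'dz': -0.0009, 'wx': -0.02, 'wy': 0.06, 'wz': 0.12}
```

Call:
arm_command(rows=[{"dx": 0.02,"dy": 0.001,"dz": 0,"wx": 0,"wy": 0,"wz": 0,"gripper": -1},{"dx": 0.04,"dy": 0.001,"dz": 0,"wx": 0,"wy": 0,"wz": 0,"gripper": -1},{"dx": 0.055,"dy": 0.001,"dz": 0,"wx": 0,"wy": 0,"wz": 0,"gripper": -1},{"dx": 0.063,"dy": 0.001,"dz": 0,"wx": 0,"wy": 0,"wz": 0,"gripper": -1},{"dx": 0.068,"dy": 0.001,"dz": 0,"wx": 0,"wy": 0,"wz": 0,"gripper": -1},{"dx": 0.071,"dy": 0.001,"dz": 0,"wx": 0,"wy": 0,"wz": 0,"gripper": -1},{"dx": 0.073,"dy": 0.001,"dz": 0,"wx": 0,"wy": 0,"wz": 0,"gripper": -1},{"dx": 0.073,"dy": 0.001,"dz": 0,"wx": 0,"wy": 0,"wz": 0,"gripper": -1}])

```text
clock: 37.7
position: [410.5, -13.1, -31.7]
ee_rot: [-0.479, 0.52, 0.478, 0.522]
contact_force: [-0.0, -0.8, 0.1]
gripper_width: 85.6
```

Call:
arm_command(rows=[{"dx": 0,"dy": 0,"dz": 0,"wx": 0,"wy": 0,"wz": 0,"gripper": 0.1},{"dx": 0,"dy": 0,"dz": 0,"wx": 0,"wy": 0,"wz": 0,"gripper": 0.4},{"dx": 0,"dy": 0,"dz": 0,"wx": 0,"wy": 0,"wz": 0,"gripper": 1},{"dx": 0,"dy": 0,"dz": 0,"wx": 0,"wy": 0,"wz": 0,"gripper": 1},{"dx": 0,"dy": 0,"dz": 0,"wx": 0,"wy": 0,"wz": 0,"gripper": 1},{"dx": 0,"dy": 0,"dz": 0,"wx": 0,"wy": 0,"wz": 0,"gripper": 1},{"dx": 0,"dy": 0,"dz": 0,"wx": 0,"wy": 0,"wz": 0,"gripper": 1},{"dx": 0,"dy": 0,"dz": 0,"wx": 0,"wy": 0,"wz": 0,"gripper": 1}])

```text
clock: 38.5
position: [410.8, -13.0, -31.0]
ee_rot: [-0.479, 0.519, 0.478, 0.522]
contact_force: [-1.3, 0.6, 5.4]
gripper_width: 54.4
```

Run:
```python
from h import *
d=wsnap('wrist27'); snap('scene','scene27')
plan((409.7,-14,-36),175.2)
i=cv2.imread('pics/wrist27.png'); cv2.imwrite('pics/w27z.png',np.hstack([cv2.resize(i[30:360,120:440],(436,450)),cv2.resize(cv2.imread('pics/scene27.png')[170:300,180:290],(380,450))]))
```

```text
clk 38.60 from [410.8 -12.9 -31. ] F [-0.8  0.6  5.3] w 54.5 yaw 175.2 j6 -0.45 j1 0.37
 ->  {'dx': 0.005, 'dy': 0.0011, 'dz': -0.0012, 'wx': 0.0, 'wy': 0.09, 'wz': 0.21}
```

View pics/w27z.png

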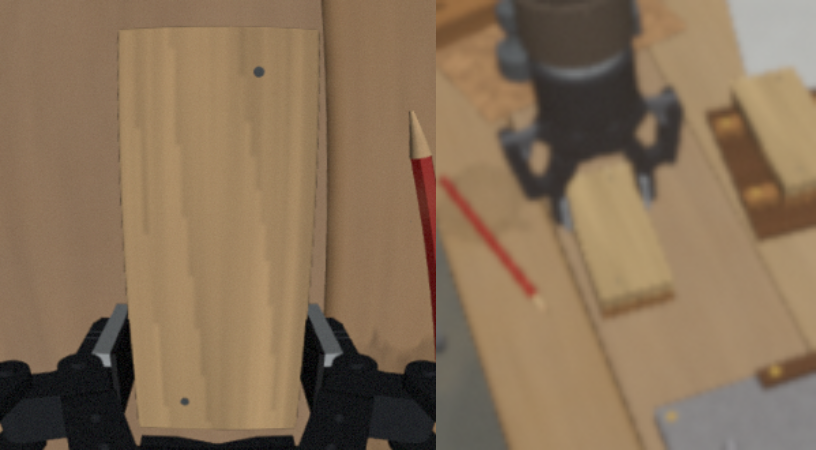

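Run:
```python
from h import *
d=get_image('wrist'); _,d['p'],d['r']=state()
v=fit(d,[(28,-65,24),(-28,-65,24),(-28,65,24),(28,65,24)],[(208,52),(353.4,51),(338.7,344.6),(222.8,344)],g=(407,-45,-5)); print(v)
x,y,a=v[0]; print('rel', d['r'].as_matrix().T[:, :2]@(np.array([x,y])-d['p'][:2]))
# press target
px,py,pa=477.,-299.7,-3.3
yaw=176.7+ (175.2-4.8-180)*0 + (175.2-180-a)  # tool yaw so blank yaw=pa
off=np.array([x,y])-d['p'][:2]; rot=R.from_euler('z',pa-a,degrees=True).as_matrix()[:2,:2]
print('tcp target',np.array([px,py])-rot@off,'yaw',175.2+pa-a)
t=np.array([px,py])-rot@off
plan((t[0],t[1],60),175.2+pa-a)
```

```text
(array([407.43688463, -44.73187702,  -4.67364223]), np.float64(2.400225013470049))
rel [ -0.05451202   0.70620362 -31.97601124]
tcp target [ 479.61514158 -267.82323692] yaw 176.57364222570524
clk 38.65 from [410.8 -12.9 -31. ] F [-1.6  0.2  5.8] w 54.9 yaw 175.2 j6 -0.45 j1 0.37
 ->  {'dx': -0.0911, 'dy': -0.0902, 'dz': -0.2481, 'wx': -1.37, 'wy': 0.09, 'wz': 0.21}
```

Call:
arm_command(rows=[{"dx": -0.015,"dy": 0,"dz": 0,"wx": 0,"wy": 0,"wz": 0,"gripper": 1},{"dx": -0.05,"dy": -0.005,"dz": -0.015,"wx": 0,"wy": 0,"wz": 0,"gripper": 1},{"dx": -0.085,"dy": -0.018,"dz": -0.05,"wx": -0.5,"wy": 0,"wz": 0,"gripper": 1},{"dx": -0.1,"dy": -0.034,"dz": -0.092,"wx": -1,"wy": 0,"wz": 0,"gripper": 1},{"dx": -0.1,"dy": -0.05,"dz": -0.137,"wx": -1.4,"wy": 0,"wz": 0.1,"gripper": 1},{"dx": -0.1,"dy": -0.066,"dz": -0.18,"wx": -1.4,"wy": 0,"wz": 0.2,"gripper": 1},{"dx": -0.1,"dy": -0.08,"dz": -0.22,"wx": -1.4,"wy": 0,"wz": 0.2,"gripper": 1},{"dx": -0.1,"dy": -0.09,"dz": -0.247,"wx": -1.4,"wy": 0,"wz": 0.2,"gripper": 1}])

```text
clock: 39.45
position: [479.5, -269.3, 68.7]
ee_rot: [-0.484, 0.515, 0.485, 0.516]
contact_force: [-0.2, 0.7, -0.9]
gripper_width: 54.5
```

Run:
```python
from h import *
d=wsnap('wrist28')
plan((479.6,-267.8,10),176.6)
```

```text
clk 39.50 from [ 481.1 -272.    68.7] F [ 3.7 -3.3 -0.5] w 54.8 yaw 176.4 j6 0.16 j1 -0.22
 ->  {'dx': 0.0587, 'dy': 0.0019, 'dz': 0.0041, 'wx': -0.19, 'wy': -0.01, 'wz': 0.11}
```

View pics/wrist28.png

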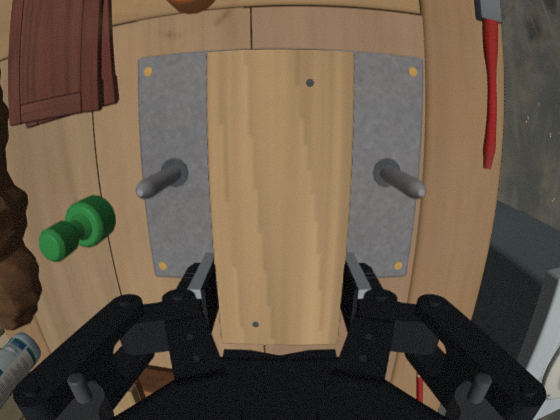

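Call:
arm_command(rows=[{"dx": 0.005,"dy": 0.002,"dz": 0.004,"wx": 0,"wy": 0,"wz": 0,"gripper": 1},{"dx": 0.02,"dy": 0.002,"dz": 0.004,"wx": 0,"wy": 0,"wz": 0,"gripper": 1},{"dx": 0.04,"dy": 0.002,"dz": 0.004,"wx": 0,"wy": 0,"wz": 0,"gripper": 1},{"dx": 0.055,"dy": 0.002,"dz": 0.004,"wx": 0,"wy": 0,"wz": 0,"gripper": 1},{"dx": 0.065,"dy": 0.002,"dz": 0.004,"wx": 0,"wy": 0,"wz": 0,"gripper": 1},{"dx": 0.07,"dy": 0.002,"dz": 0.004,"wx": 0,"wy": 0,"wz": 0,"gripper": 1},{"dx": 0.073,"dy": 0.002,"dz": 0.004,"wx": 0,"wy": 0,"wz": 0,"gripper": 1},{"dx": 0.073,"dy": 0.002,"dz": 0.004,"wx": 0,"wy": 0,"wz": 0,"gripper": 1}])

```text
clock: 40.3
position: [479.6, -267.6, -4.2]
ee_rot: [-0.485, 0.515, 0.484, 0.516]
contact_force: [-0.1, 0.4, -1.0]
gripper_width: 55.0
```

Run:
```python
from h import *
d=wsnap('wrist29')
plan((479.6,-267.8,-13),176.6)
```

```text
clk 40.35 from [ 479.8 -267.8   -3.9] F [ 0.5  0.2 -0.7] w 55.0 yaw 176.4 j6 0.15 j1 -0.21
 ->  {'dx': 0.0091, 'dy': 0.0003, 'dz': 0.0, 'wx': -0.17, 'wy': -0.02, 'wz': 0.15}
```

View pics/wrist29.png

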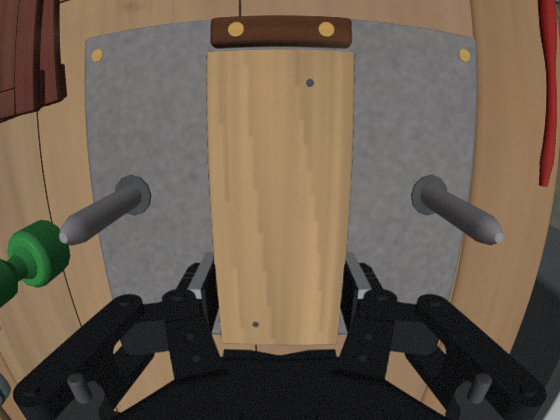

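Run:
```python
from h import *
d=get_image('wrist'); _,d['p'],d['r']=state()
f=lambda u,z:np.round(d['r'].as_matrix().T[1:,:2]@(wonz(d,u,z)-d['p'][:2]),1)
print('stop top inner',f((281,44),28),'stop base',f((281,48),18))
print('pin bases',f((134,195),18),f((430,195),18))
zt=d['p'][2]+31+24
print('blank near',f((207,52),zt),f((354,52),zt),'far',f((223,344),zt),f((339,345),zt))
```

```text
stop top inner [   0.7 -103.9] stop base [   0.7 -104.1]
pin bases [-76.5 -33.2] [ 79.6 -33.4]
blank near [-27.  -96.4] [ 27.9 -96.5] far [-27.   32.4] [28.9 33. ]
```

Call:
arm_command(rows=[{"dx": 0.002,"dy": 0.001,"dz": -0.001,"wx": 0,"wy": 0,"wz": 0,"gripper": 1},{"dx": 0.005,"dy": 0.001,"dz": -0.001,"wx": 0,"wy": 0,"wz": 0,"gripper": 1},{"dx": 0.007,"dy": 0.001,"dz": -0.001,"wx": 0,"wy": 0,"wz": 0,"gripper": 1},{"dx": 0.008,"dy": 0.001,"dz": -0.001,"wx": 0,"wy": 0,"wz": 0,"gripper": 1},{"dx": 0.0085,"dy": 0.001,"dz": -0.001,"wx": 0,"wy": 0,"wz": 0,"gripper": 1},{"dx": 0.009,"dy": 0.001,"dz": -0.001,"wx": 0,"wy": 0,"wz": 0,"gripper": 1},{"dx": 0.0095,"dy": 0.001,"dz": -0.001,"wx": 0,"wy": 0,"wz": 0,"gripper": 1},{"dx": 0.01,"dy": 0.001,"dz": -0.001,"wx": 0,"wy": 0,"wz": 0,"gripper": 1}])

```text
clock: 41.2
position: [479.0, -268.9, -13.0]
ee_rot: [-0.485, 0.515, 0.483, 0.516]
contact_force: [-2.1, 1.4, 9.6]
gripper_width: 54.5
```

Call:
arm_command(rows=[{"dx": -0.0005,"dy": 0.0,"dz": 0,"wx": 0,"wy": 0,"wz": 0,"gripper": 0.1},{"dx": -0.001,"dy": 0,"dz": 0,"wx": 0,"wy": 0,"wz": 0,"gripper": -0.4},{"dx": -0.001,"dy": 0,"dz": 0,"wx": 0,"wy": 0,"wz": 0,"gripper": -0.6},{"dx": -0.005,"dy": 0,"dz": 0,"wx": 0,"wy": 0,"wz": 0,"gripper": -0.6},{"dx": -0.02,"dy": 0,"dz": 0,"wx": 0,"wy": 0,"wz": 0,"gripper": -0.6},{"dx": -0.06,"dy": 0,"dz": 0,"wx": 0,"wy": 0,"wz": 0,"gripper": -0.6},{"dx": -0.11,"dy": 0,"dz": 0,"wx": 0,"wy": 0,"wz": 0,"gripper": -1},{"dx": -0.155,"dy": 0,"dz": -0.02,"wx": 0,"wy": 0,"wz": 0,"gripper": -1}])

```text
clock: 42.0
position: [477.3, -287.8, 144.4]
ee_rot: [-0.486, 0.514, 0.484, 0.515]
contact_force: [1.1, -1.1, 0.2]
gripper_width: 85.4
```

Run:
```python
from h import *
d=wsnap('wrist30')
np.save('p30.npy',np.r_[d['p'],d['r'].as_quat()])
plan((428.6,288.4,120),102.1)
cv2.imwrite('pics/w30z.png',cv2.resize(cv2.imread('pics/wrist30.png')[60:300,140:420],None,fx=2.5,fy=2.5,interpolation=2))
```

```text
clk 42.05 from [ 482.1 -293.2  153.3] F [ 2.7 -2.7  7.5] w 85.4 yaw 176.6 j6 0.19 j1 -0.26
 ->  {'dx': 0.0267, 'dy': 0.0886, 'dz': 0.5776, 'wx': 74.48, 'wy': 0.28, 'wz': 1.23}
```

View pics/w30z.png

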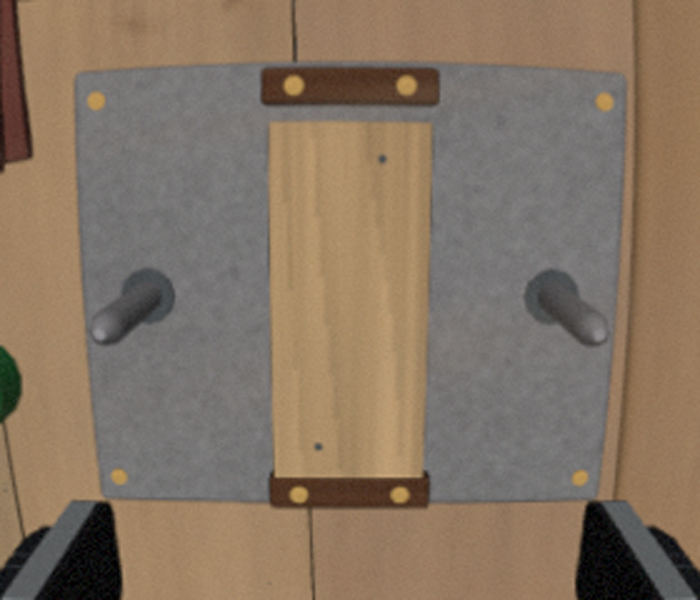

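Run:
```python
from h import *
d=get_image('wrist'); v=np.load('p30.npy'); d['p']=v[:3]; d['r']=R.from_quat(v[3:])
k=dict(zoom=2.5,off=(140,60),g=(475,-300,-3))
print(fit(d,[(78,0,18),(-78,0,18)],[(148,296),(551,297)],**k))
print(fit(d,[(28,-65,42),(-28,-65,42),(-28,65,42),(28,65,42)],[(269,123),(432,123),(424,478),(274,478)],**k))
print(fit(d,[(25,-71,28),(-25,-71,28),(25,71,28),(-25,71,28)],[(262,103),(438,103),(272,474),(428,474)],**k))
print(fit(d,[(106,-88,18),(-106,-88,18),(106,88,18),(-106,88,18)],[(76,73),(627,76),(103,496),(598,500)],**k))
plan((428.6,288.4,120),102.1)
```

```text
(array([ 476.78887521, -301.16514685,   -3.50158117]), np.float64(0.019542048736781226))
(array([ 476.62458747, -300.92770601,   -3.5781812 ]), np.float64(0.48905904057457406))
(array([ 476.45123818, -302.57399398,   -3.37625519]), np.float64(7.057741973639139))
(array([ 476.15929264, -301.51370197,   -3.63678399]), np.float64(1.5959330622938523))
clk 42.10 from [ 481.8 -291.9  149.9] F [ 0.7  0.3 -0.4] w 85.0 yaw 176.5 j6 0.19 j1 -0.26
 ->  {'dx': 0.0247, 'dy': 0.0895, 'dz': 0.5761, 'wx': 74.35, 'wy': 0.36, 'wz': 1.12}
```

Call:
arm_command(rows=[{"dx": 0,"dy": 0.005,"dz": 0.04,"wx": 7,"wy": 0,"wz": 0,"gripper": -1},{"dx": 0,"dy": 0.013,"dz": 0.085,"wx": 15,"wy": 0,"wz": 0.3,"gripper": -1},{"dx": 0,"dy": 0.02,"dz": 0.13,"wx": 23,"wy": 0,"wz": 0.5,"gripper": -1},{"dx": 0,"dy": 0.027,"dz": 0.175,"wx": 31,"wy": 0,"wz": 0.5,"gripper": -1},{"dx": 0,"dy": 0.034,"dz": 0.22,"wx": 39,"wy": 0,"wz": 0.5,"gripper": -1},{"dx": 0,"dy": 0.041,"dz": 0.265,"wx": 47,"wy": 0,"wz": 0.5,"gripper": -1},{"dx": 0,"dy": 0.048,"dz": 0.31,"wx": 55,"wy": 0,"wz": 0.5,"gripper": -1},{"dx": 0,"dy": 0.055,"dz": 0.355,"wx": 63,"wy": 0,"wz": 0.5,"gripper": -1}])

```text
clock: 42.9
position: [450.9, 45.2, 146.9]
ee_rot: [-0.173, 0.683, 0.169, 0.69]
contact_force: [0.2, 0.4, 0.7]
gripper_width: 85.4
```

Run:
```python
from h import *
plan((428.6,288.4,120),102.1)
```

```text
clk 42.90 from [450.9  45.2 146.9] F [0.2 0.4 0.7] w 85.4 yaw 118.0 j6 -1.55 j1 0.47
 ->  {'dx': 0.0259, 'dy': 0.2255, 'dz': 0.0941, 'wx': 15.85, 'wy': 0.54, 'wz': 0.36}
```

Call:
arm_command(rows=[{"dx": 0,"dy": 0.04,"dz": 0.016,"wx": 4,"wy": 0,"wz": 0,"gripper": -1},{"dx": 0,"dy": 0.082,"dz": 0.034,"wx": 10,"wy": 0,"wz": 0,"gripper": -1},{"dx": 0,"dy": 0.124,"dz": 0.052,"wx": 15.8,"wy": 0.5,"wz": 0.3,"gripper": -1},{"dx": 0.01,"dy": 0.165,"dz": 0.069,"wx": 15.8,"wy": 0.5,"wz": 0.3,"gripper": -1},{"dx": 0.02,"dy": 0.2,"dz": 0.084,"wx": 15.8,"wy": 0.5,"wz": 0.3,"gripper": -1},{"dx": 0.035,"dy": 0.2255,"dz": 0.094,"wx": 15.8,"wy": 0.5,"wz": 0.3,"gripper": -1},{"dx": 0.046,"dy": 0.2255,"dz": 0.094,"wx": 15.8,"wy": 0.5,"wz": 0.3,"gripper": -1},{"dx": 0.046,"dy": 0.2255,"dz": 0.094,"wx": 15.8,"wy": 0.5,"wz": 0.3,"gripper": -1}])

```text
clock: 43.7
position: [427.3, 287.3, 97.9]
ee_rot: [-0.076, 0.704, 0.074, 0.702]
contact_force: [-0.9, -0.2, -0.5]
gripper_width: 85.4
```

Run:
```python
from h import *
d=wsnap('wrist31')
plan((428.6,288.4,-28),102.1)
```

```text
clk 43.75 from [428.1 287.2  99. ] F [-0.  -0.3 -0.1] w 85.6 yaw 102.1 j6 -2.27 j1 0.91
 ->  {'dx': 0.127, 'dy': 0.0014, 'dz': 0.001, 'wx': 0.04, 'wy': -0.09, 'wz': 0.16}
```

View pics/wrist31.png

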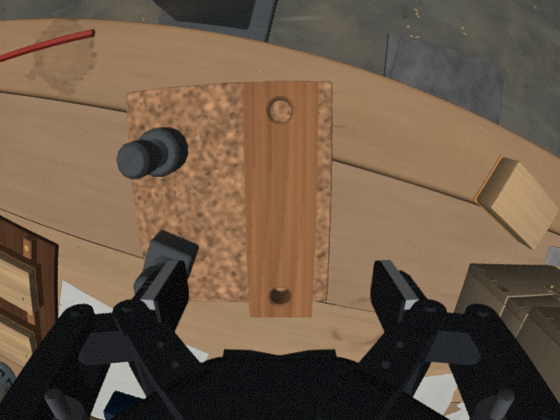

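Call:
arm_command(rows=[{"dx": 0.025,"dy": 0.001,"dz": 0.001,"wx": 0,"wy": 0,"wz": 0,"gripper": -1},{"dx": 0.06,"dy": 0.0014,"dz": 0.001,"wx": 0,"wy": 0,"wz": 0,"gripper": -1},{"dx": 0.09,"dy": 0.0014,"dz": 0.001,"wx": 0,"wy": 0,"wz": 0,"gripper": -1},{"dx": 0.11,"dy": 0.0014,"dz": 0.001,"wx": 0,"wy": 0,"wz": 0,"gripper": -1},{"dx": 0.12,"dy": 0.0014,"dz": 0.001,"wx": 0,"wy": 0,"wz": 0,"gripper": -1},{"dx": 0.126,"dy": 0.0014,"dz": 0.001,"wx": 0,"wy": 0,"wz": 0,"gripper": -1},{"dx": 0.126,"dy": 0.0014,"dz": 0.001,"wx": 0,"wy": 0,"wz": 0,"gripper": -1},{"dx": 0.126,"dy": 0.0014,"dz": 0.001,"wx": 0,"wy": 0,"wz": 0,"gripper": 0.1}])

```text
clock: 44.55
position: [429.4, 288.9, -25.9]
ee_rot: [-0.075, 0.703, 0.074, 0.703]
contact_force: [0.1, 0.1, 0.6]
gripper_width: 73.4
```

Call:
arm_command(rows=[{"dx": 0,"dy": 0,"dz": 0,"wx": 0,"wy": 0,"wz": 0,"gripper": 0.2},{"dx": 0,"dy": 0,"dz": 0,"wx": 0,"wy": 0,"wz": 0,"gripper": 0.4},{"dx": 0,"dy": 0,"dz": 0,"wx": 0,"wy": 0,"wz": 0,"gripper": 1},{"dx": 0,"dy": 0,"dz": 0,"wx": 0,"wy": 0,"wz": 0,"gripper": 1},{"dx": 0,"dy": 0,"dz": 0,"wx": 0,"wy": 0,"wz": 0,"gripper": 1},{"dx": 0,"dy": 0,"dz": 0,"wx": 0,"wy": 0,"wz": 0,"gripper": 1},{"dx": 0,"dy": 0,"dz": 0,"wx": 0,"wy": 0,"wz": 0,"gripper": 1},{"dx": 0,"dy": 0,"dz": 0,"wx": 0,"wy": 0,"wz": 0,"gripper": 1}])

```text
clock: 45.35
position: [430.1, 289.6, -24.3]
ee_rot: [-0.075, 0.702, 0.075, 0.704]
contact_force: [-0.8, -1.9, 5.3]
gripper_width: 55.3
```

Run:
```python
from h import *
d=wsnap('wrist32')
plan((475,-300.4,75),86.7)
```

```text
clk 45.40 from [430.1 289.7 -24.3] F [ 0.4 -1.4  5.2] w 54.8 yaw 102.2 j6 -2.27 j1 0.91
 ->  {'dx': -0.0994, 'dy': -0.5863, 'dz': -0.0804, 'wx': 15.48, 'wy': 0.15, 'wz': -0.01}
```

View pics/wrist32.png

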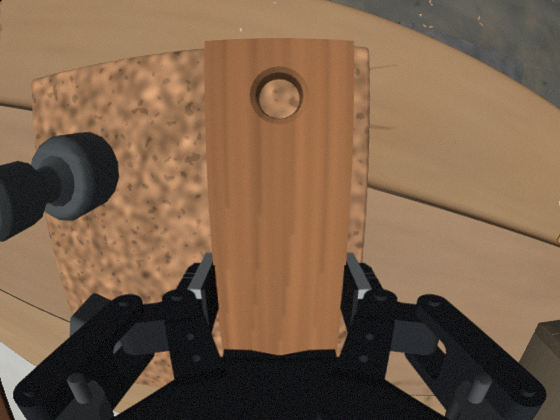

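Call:
arm_command(rows=[{"dx": -0.01,"dy": 0,"dz": 0,"wx": 0,"wy": 0,"wz": 0,"gripper": 1},{"dx": -0.035,"dy": 0,"dz": 0,"wx": 0,"wy": 0,"wz": 0,"gripper": 1},{"dx": -0.07,"dy": 0,"dz": 0,"wx": 0,"wy": 0,"wz": 0,"gripper": 1},{"dx": -0.11,"dy": -0.02,"dz": -0.003,"wx": 0,"wy": 0,"wz": 0,"gripper": 1},{"dx": -0.135,"dy": -0.055,"dz": -0.008,"wx": 1,"wy": 0,"wz": 0,"gripper": 1},{"dx": -0.135,"dy": -0.1,"dz": -0.014,"wx": 3,"wy": 0,"wz": 0,"gripper": 1},{"dx": -0.135,"dy": -0.145,"dz": -0.02,"wx": 5,"wy": 0,"wz": 0,"gripper": 1},{"dx": -0.135,"dy": -0.19,"dz": -0.026,"wx": 7,"wy": 0,"wz": 0,"gripper": 1}])

```text
clock: 46.2
position: [443.7, 96.8, 111.4]
ee_rot: [-0.031, 0.705, 0.032, 0.708]
contact_force: [0.6, -0.4, -3.2]
gripper_width: 54.7
```

Run:
```python
from h import *
plan((476.8,-300.6,75),86.6)
```

```text
clk 46.20 from [443.7  96.8 111.4] F [ 0.6 -0.4 -3.2] w 54.7 yaw 95.1 j6 -2.06 j1 0.57
 ->  {'dx': 0.036, 'dy': -0.3988, 'dz': -0.0028, 'wx': 8.54, 'wy': 0.18, 'wz': -0.07}
```

Call:
arm_command(rows=[{"dx": 0,"dy": -0.045,"dz": 0,"wx": 1,"wy": 0,"wz": 0,"gripper": 1},{"dx": 0,"dy": -0.093,"dz": 0,"wx": 2,"wy": 0,"wz": 0,"gripper": 1},{"dx": 0,"dy": -0.142,"dz": -0.001,"wx": 3.5,"wy": 0,"wz": 0,"gripper": 1},{"dx": 0,"dy": -0.191,"dz": -0.001,"wx": 5,"wy": 0,"wz": 0,"gripper": 1},{"dx": 0,"dy": -0.24,"dz": -0.002,"wx": 6.5,"wy": 0,"wz": 0,"gripper": 1},{"dx": 0,"dy": -0.288,"dz": -0.002,"wx": 8,"wy": 0.1,"wz": 0,"gripper": 1},{"dx": 0,"dy": -0.33,"dz": -0.003,"wx": 8.5,"wy": 0.2,"wz": 0,"gripper": 1},{"dx": 0,"dy": -0.365,"dz": -0.003,"wx": 8.5,"wy": 0.2,"wz": 0,"gripper": 1}])

```text
clock: 47.0
position: [472.6, -269.0, 111.3]
ee_rot: [0.022, 0.707, -0.021, 0.707]
contact_force: [0.9, 1.1, -2.8]
gripper_width: 54.7
```

Run:
```python
from h import *
plan((476.8,-300.6,75),86.6)
```

```text
clk 47.00 from [ 472.6 -269.   111.3] F [ 0.9  1.1 -2.8] w 54.7 yaw 86.5 j6 -1.41 j1 -0.22
 ->  {'dx': 0.0362, 'dy': -0.0313, 'dz': 0.0061, 'wx': -0.07, 'wy': -0.03, 'wz': -0.09}
```

Call:
arm_command(rows=[{"dx": 0,"dy": -0.015,"dz": 0.003,"wx": 0,"wy": 0,"wz": 0,"gripper": 1},{"dx": 0,"dy": -0.027,"dz": 0.006,"wx": 0,"wy": 0,"wz": 0,"gripper": 1},{"dx": 0.01,"dy": -0.0313,"dz": 0.006,"wx": 0,"wy": 0,"wz": 0,"gripper": 1},{"dx": 0.025,"dy": -0.0313,"dz": 0.006,"wx": 0,"wy": 0,"wz": 0,"gripper": 1},{"dx": 0.04,"dy": -0.0313,"dz": 0.006,"wx": 0,"wy": 0,"wz": 0,"gripper": 1},{"dx": 0.046,"dy": -0.0313,"dz": 0.006,"wx": 0,"wy": 0,"wz": 0,"gripper": 1},{"dx": 0.046,"dy": -0.0313,"dz": 0.006,"wx": 0,"wy": 0,"wz": 0,"gripper": 1},{"dx": 0.046,"dy": -0.0313,"dz": 0.006,"wx": 0,"wy": 0,"wz": 0,"gripper": 1}])

```text
clock: 47.8
position: [477.1, -300.2, 65.6]
ee_rot: [0.022, 0.707, -0.021, 0.707]
contact_force: [0.2, 0.2, -3.1]
gripper_width: 54.7
```

Run:
```python
from h import *
d=wsnap('wrist33')
plan((476.8,-300.6,75),86.6)
snap('scene','scene33')
np.save('p33.npy',np.r_[d['p'],d['r'].as_quat()])
a=cv2.resize(cv2.imread('pics/wrist33.png')[30:200,190:370],(424,400),interpolation=2)
b=cv2.resize(cv2.imread('pics/wrist15.png')[30:200,190:370],(424,400),interpolation=2)
cv2.imwrite('pics/w33z.png',np.hstack([a[:,:380],b[:,:380]]))
cv2.imwrite('pics/s33z.png',cv2.resize(cv2.imread('pics/scene33.png')[200:340,230:380],None,fx=5,fy=4.2,interpolation=2))
```

```text
clk 47.85 from [ 477.3 -300.4   65.9] F [-0.1  0.  -2.3] w 54.7 yaw 86.6 j6 -1.35 j1 -0.28
 ->  {'dx': -0.0091, 'dy': -0.0002, 'dz': -0.0005, 'wx': -0.02, 'wy': 0.04, 'wz': -0.07}
```

View pics/w33z.png

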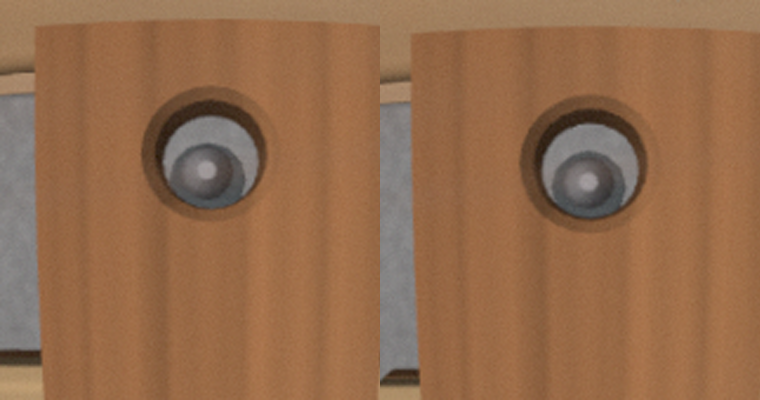

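View pics/s33z.png

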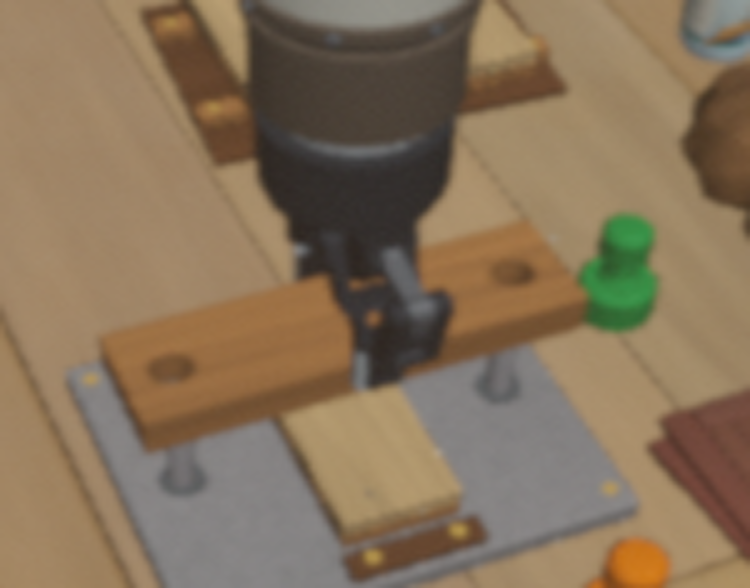

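Run:
```python
from h import *
d=get_image('wrist'); v=np.load('p33.npy'); d['p']=v[:3]; d['r']=R.from_quat(v[3:])
h=wonz(d,(276.9,94.5),v[2]+29.3+26); p=wonz(d,(277.4,102),82)
print(h,p,p-h)
hb=wonz(d,(190+212/2.356,30+162/2.353),v[2]+29.3); print('hole bottom',hb)
print('pinexp',np.array([476.7,-300.9])-78*np.array([np.cos(np.radians(-3.5)),np.sin(np.radians(-3.5))]))
```

```text
[ 398.11150523 -296.31094854] [ 399.16493608 -296.31468355] [ 1.05343085 -0.00373501]
hole bottom [ 398.38771049 -295.0742559 ]
pinexp [ 398.84548572 -296.13821392]
```

Call:
arm_command(rows=[{"dx": 0.005,"dy": 0,"dz": 0.0005,"wx": 0,"wy": 0,"wz": 0,"gripper": 1},{"dx": 0.01,"dy": 0,"dz": 0.0005,"wx": 0,"wy": 0,"wz": 0,"gripper": 1},{"dx": 0.014,"dy": 0,"dz": 0.0005,"wx": 0,"wy": 0,"wz": 0,"gripper": 1},{"dx": 0.017,"dy": 0,"dz": 0.0005,"wx": 0,"wy": 0,"wz": 0,"gripper": 1},{"dx": 0.02,"dy": 0,"dz": 0.0005,"wx": 0,"wy": 0,"wz": 0,"gripper": 1},{"dx": 0.023,"dy": 0,"dz": 0.0005,"wx": 0,"wy": 0,"wz": 0,"gripper": 1},{"dx": 0.026,"dy": 0,"dz": 0.0005,"wx": 0,"wy": 0,"wz": 0,"gripper": 1},{"dx": 0.028,"dy": 0,"dz": 0.0005,"wx": 0,"wy": 0,"wz": 0,"gripper": 1}])

```text
clock: 48.75
position: [477.7, -300.5, 37.7]
ee_rot: [0.022, 0.707, -0.021, 0.707]
contact_force: [-0.0, 0.3, -2.3]
gripper_width: 54.7
```

Run:
```python
from h import *
d=wsnap('wrist34')
plan((477,-300.6,12.7),86.6)
cv2.imwrite('pics/w34z.png',cv2.resize(cv2.imread('pics/wrist34.png')[20:200,190:370],(540,540),interpolation=2))
```

```text
clk 48.80 from [ 477.6 -300.4   37.5] F [-0.1 -0.3 -3.6] w 54.3 yaw 86.5 j6 -1.35 j1 -0.28
 ->  {'dx': 0.0248, 'dy': -0.0002, 'dz': -0.0006, 'wx': -0.05, 'wy': 0.02, 'wz': -0.09}
```

View pics/w34z.png

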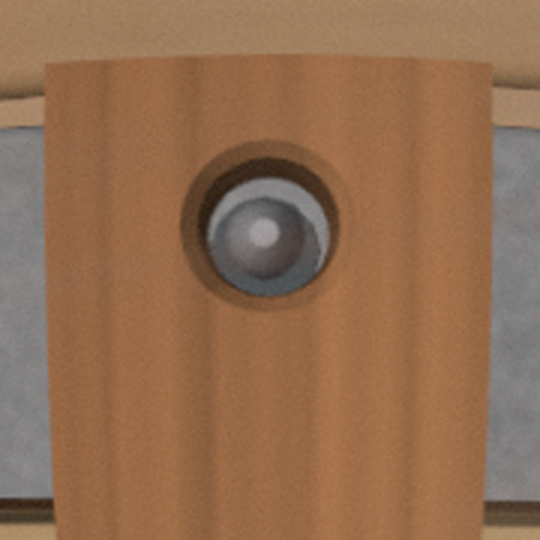

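Call:
arm_command(rows=[{"dx": 0.004,"dy": -0.0005,"dz": 0,"wx": 0,"wy": 0,"wz": 0,"gripper": 1},{"dx": 0.008,"dy": -0.0005,"dz": 0,"wx": 0,"wy": 0,"wz": 0,"gripper": 1},{"dx": 0.012,"dy": -0.0005,"dz": 0,"wx": 0,"wy": 0,"wz": 0,"gripper": 1},{"dx": 0.015,"dy": -0.0005,"dz": 0,"wx": 0,"wy": 0,"wz": 0,"gripper": 1},{"dx": 0.018,"dy": -0.0005,"dz": 0,"wx": 0,"wy": 0,"wz": 0,"gripper": 1},{"dx": 0.02,"dy": -0.0005,"dz": 0,"wx": 0,"wy": 0,"wz": 0,"gripper": 1},{"dx": 0.0215,"dy": -0.0005,"dz": 0,"wx": 0,"wy": 0,"wz": 0,"gripper": 1},{"dx": 0.0225,"dy": -0.0005,"dz": 0,"wx": 0,"wy": 0,"wz": 0,"gripper": 1}])

```text
clock: 49.6
position: [477.6, -300.9, 14.9]
ee_rot: [0.022, 0.707, -0.021, 0.707]
contact_force: [0.5, 0.0, -2.9]
gripper_width: 54.6
```

Call:
arm_command(rows=[{"dx": 0.0005,"dy": 0,"dz": 0,"wx": 0,"wy": 0,"wz": 0,"gripper": 1},{"dx": 0.001,"dy": 0,"dz": 0,"wx": 0,"wy": 0,"wz": 0,"gripper": 1},{"dx": 0.0013,"dy": 0,"dz": 0,"wx": 0,"wy": 0,"wz": 0,"gripper": 1},{"dx": 0.0016,"dy": 0,"dz": 0,"wx": 0,"wy": 0,"wz": 0,"gripper": 1},{"dx": 0.002,"dy": 0,"dz": 0,"wx": 0,"wy": 0,"wz": 0,"gripper": 1},{"dx": 0.0023,"dy": 0,"dz": 0,"wx": 0,"wy": 0,"wz": 0,"gripper": 1},{"dx": 0.0025,"dy": 0,"dz": 0,"wx": 0,"wy": 0,"wz": 0,"gripper": 1},{"dx": 0.0025,"dy": 0,"dz": 0,"wx": 0,"wy": 0,"wz": 0,"gripper": 1}])

```text
clock: 50.4
position: [477.6, -300.9, 12.7]
ee_rot: [0.022, 0.707, -0.021, 0.707]
contact_force: [-1.0, 0.6, 1.7]
gripper_width: 54.7
```

Call:
arm_command(rows=[{"dx": 0.0005,"dy": 0,"dz": 0,"wx": 0,"wy": 0,"wz": 0,"gripper": 1},{"dx": 0.0005,"dy": 0,"dz": 0,"wx": 0,"wy": 0,"wz": 0,"gripper": 0.1},{"dx": 0,"dy": 0,"dz": 0,"wx": 0,"wy": 0,"wz": 0,"gripper": -1},{"dx": 0,"dy": 0,"dz": 0,"wx": 0,"wy": 0,"wz": 0,"gripper": -1},{"dx": 0,"dy": 0,"dz": 0,"wx": 0,"wy": 0,"wz": 0,"gripper": -1},{"dx": -0.02,"dy": 0,"dz": 0,"wx": 0,"wy": 0,"wz": 0,"gripper": -1},{"dx": -0.06,"dy": 0,"dz": 0,"wx": 0,"wy": 0,"wz": 0,"gripper": -1},{"dx": -0.105,"dy": 0,"dz": -0.01,"wx": 0,"wy": 0,"wz": 0,"gripper": -1}])

```text
clock: 51.2
position: [467.6, -300.4, 117.6]
ee_rot: [0.022, 0.708, -0.02, 0.706]
contact_force: [1.0, -0.3, 0.7]
gripper_width: 85.4
```

Run:
```python
from h import *
d=wsnap('wrist35')
np.save('p35.npy',np.r_[d['p'],d['r'].as_quat()])
plan((494.6,202,130),86.7)
```

```text
clk 51.25 from [ 470.6 -302.7  126.9] F [ 0.7 -0.7  5.5] w 85.6 yaw 86.7 j6 -1.35 j1 -0.28
 ->  {'dx': -0.0054, 'dy': 0.5052, 'dz': -0.0054, 'wx': -0.03, 'wy': 0.68, 'wz': 0.26}
```

View pics/wrist35.png

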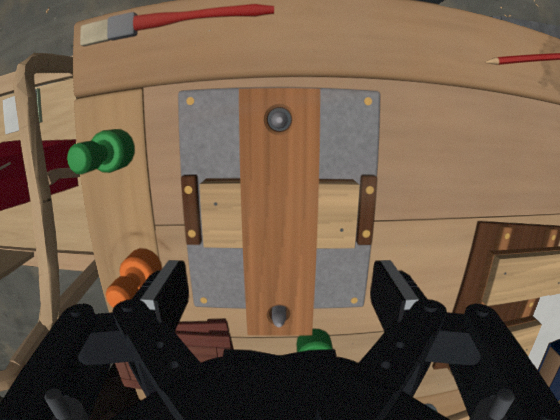

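Call:
arm_command(rows=[{"dx": -0.005,"dy": 0.04,"dz": 0,"wx": 0,"wy": 0.3,"wz": 0.2,"gripper": -1},{"dx": -0.005,"dy": 0.089,"dz": -0.001,"wx": 0,"wy": 0.7,"wz": 0.2,"gripper": -1},{"dx": -0.005,"dy": 0.138,"dz": -0.001,"wx": 0,"wy": 0.7,"wz": 0.2,"gripper": -1},{"dx": -0.005,"dy": 0.187,"dz": -0.002,"wx": 0,"wy": 0.7,"wz": 0.2,"gripper": -1},{"dx": -0.005,"dy": 0.236,"dz": -0.003,"wx": 0,"wy": 0.7,"wz": 0.2,"gripper": -1},{"dx": -0.005,"dy": 0.285,"dz": -0.003,"wx": 0,"wy": 0.7,"wz": 0.2,"gripper": -1},{"dx": -0.005,"dy": 0.334,"dz": -0.004,"wx": 0,"wy": 0.7,"wz": 0.2,"gripper": -1},{"dx": -0.005,"dy": 0.38,"dz": -0.004,"wx": 0,"wy": 0.7,"wz": 0.2,"gripper": -1}])

```text
clock: 52.05
position: [488.6, 79.2, 130.4]
ee_rot: [0.02, 0.707, -0.02, 0.707]
contact_force: [1.1, -0.3, -0.4]
gripper_width: 85.2
```

Run:
```python
from h import *
plan((494.6,202,130),86.7)
d=get_image('wrist'); v=np.load('p35.npy'); d['p']=v[:3]; d['r']=R.from_quat(v[3:])
print(fit(d,[(-78,0,82),(78,0,82)],[(278,118),(278,309)],g=(475,-300,-3)), wonz(d,(278,118),82))
print(fit(d,rectpts(200,56,68),[(242,87),(321,89),(314,334),(247,334)],g=(475,-300,-3)))
print(fit(d,rectpts(212,176,18),[(178,92),(380,92),(371,308),(190,306)],g=(475,-300,-3)))
```

```text
clk 52.05 from [488.6  79.2 130.4] F [ 1.1 -0.3 -0.4] w 85.2 yaw 86.7 j6 -2.12 j1 0.49
 ->  {'dx': 0.0003, 'dy': 0.123, 'dz': -0.0011, 'wx': 0.01, 'wy': 0.04, 'wz': 0.02}
(array([ 471.0584967 , -301.19496446,   -3.45431784]), np.float64(10.23997059063197)) [ 397.62307781 -296.76063615]
(array([ 476.07710605, -299.22899709,   -3.58156159]), np.float64(1.3931691746279284))
(array([ 477.29072066, -299.99519123,   -3.26395885]), np.float64(5.830006730735761))
```

Call:
arm_command(rows=[{"dx": 0,"dy": 0.045,"dz": 0,"wx": 0,"wy": 0,"wz": 0,"gripper": -1},{"dx": 0,"dy": 0.09,"dz": 0,"wx": 0,"wy": 0,"wz": 0,"gripper": -1},{"dx": 0,"dy": 0.118,"dz": -0.001,"wx": 0,"wy": 0,"wz": 0,"gripper": -1},{"dx": 0.015,"dy": 0.123,"dz": -0.001,"wx": 0,"wy": 0,"wz": 0,"gripper": -1},{"dx": 0.04,"dy": 0.123,"dz": -0.001,"wx": 0,"wy": 0,"wz": 0,"gripper": -1},{"dx": 0.07,"dy": 0.123,"dz": -0.001,"wx": 0,"wy": 0,"wz": 0,"gripper": -1},{"dx": 0.09,"dy": 0.123,"dz": -0.001,"wx": 0,"wy": 0,"wz": 0,"gripper": -1},{"dx": 0.09,"dy": 0.123,"dz": -0.001,"wx": 0,"wy": 0,"wz": 0,"gripper": -1}])

```text
clock: 52.9
position: [494.3, 205.8, 37.8]
ee_rot: [0.018, 0.707, -0.02, 0.706]
contact_force: [-0.0, -0.5, 0.2]
gripper_width: 85.3
```

Run:
```python
from h import *
wsnap('wrist36')
plan((494.6,202,6),86.7)
```

```text
clk 52.95 from [495.7 206.6  39.7] F [-0.  -0.8  0.7] w 85.6 yaw 87.0 j6 -2.32 j1 0.70
 ->  {'dx': 0.0337, 'dy': -0.0047, 'dz': -0.0009, 'wx': 0.3, 'wy': 0.09, 'wz': 0.03}
```

View pics/wrist36.png

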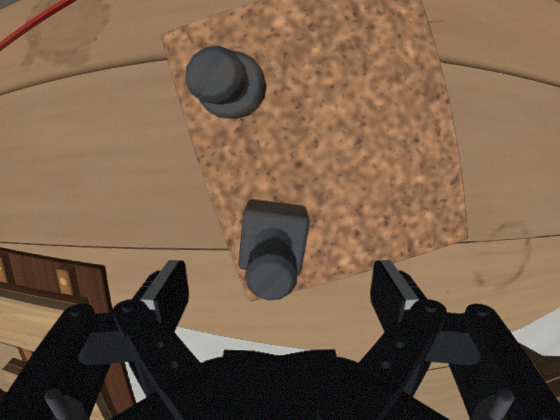

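Call:
arm_command(rows=[{"dx": 0,"dy": -0.0045,"dz": -0.001,"wx": 0.3,"wy": 0,"wz": 0,"gripper": -1},{"dx": 0.008,"dy": -0.0045,"dz": -0.001,"wx": 0.3,"wy": 0,"wz": 0,"gripper": -1},{"dx": 0.02,"dy": -0.0045,"dz": -0.001,"wx": 0.3,"wy": 0,"wz": 0,"gripper": -1},{"dx": 0.03,"dy": -0.0045,"dz": -0.001,"wx": 0.3,"wy": 0,"wz": 0,"gripper": -1},{"dx": 0.034,"dy": -0.0045,"dz": -0.001,"wx": 0.3,"wy": 0,"wz": 0,"gripper": -1},{"dx": 0.034,"dy": -0.0045,"dz": -0.001,"wx": 0.3,"wy": 0,"wz": 0,"gripper": -1},{"dx": 0.034,"dy": -0.0045,"dz": -0.001,"wx": 0.3,"wy": 0,"wz": 0,"gripper": 0.3},{"dx": 0.034,"dy": -0.0045,"dz": -0.001,"wx": 0.3,"wy": 0,"wz": 0,"gripper": 0.3}])

```text
clock: 53.75
position: [494.8, 202.4, 6.0]
ee_rot: [0.02, 0.706, -0.02, 0.708]
contact_force: [-0.2, 0.5, -0.5]
gripper_width: 58.6
```

Call:
arm_command(rows=[{"dx": 0,"dy": 0,"dz": 0,"wx": 0,"wy": 0,"wz": 0,"gripper": 0.3},{"dx": 0,"dy": 0,"dz": 0,"wx": 0,"wy": 0,"wz": 0,"gripper": 1},{"dx": 0,"dy": 0,"dz": 0,"wx": 0,"wy": 0,"wz": 0,"gripper": 1},{"dx": 0,"dy": 0,"dz": 0,"wx": 0,"wy": 0,"wz": 0,"gripper": 1},{"dx": 0,"dy": 0,"dz": 0,"wx": 0,"wy": 0,"wz": 0,"gripper": 1},{"dx": 0,"dy": 0,"dz": 0,"wx": 0,"wy": 0,"wz": 0,"gripper": 1},{"dx": 0,"dy": 0,"dz": 0,"wx": 0,"wy": 0,"wz": 0,"gripper": 1},{"dx": -0.001,"dy": 0,"dz": 0,"wx": 0,"wy": 0,"wz": 0,"gripper": 1}])

```text
clock: 54.55
position: [494.6, 202.3, 6.6]
ee_rot: [0.02, 0.706, -0.02, 0.707]
contact_force: [1.0, -0.4, -5.2]
gripper_width: 24.2
```

Run:
```python
from h import *
wsnap('wrist37')
plan((500.6,-301.7,135),86.6)
a=cv2.imread('pics/wrist37.png')[180:360,190:370];b=cv2.imread('pics/wrist10.png')[180:360,190:370]
cv2.imwrite('pics/w37z.png',cv2.resize(np.hstack([a,b]),None,fx=2.2,fy=2.2,interpolation=2))
```

```text
clk 54.60 from [494.5 202.3   6.5] F [ 0.6 -1.3  0.4] w 24.1 yaw 86.7 j6 -2.32 j1 0.69
 ->  {'dx': -0.1284, 'dy': -0.5029, 'dz': 0.0355, 'wx': 0.08, 'wy': 0.09, 'wz': 0.0}
```

View pics/w37z.png

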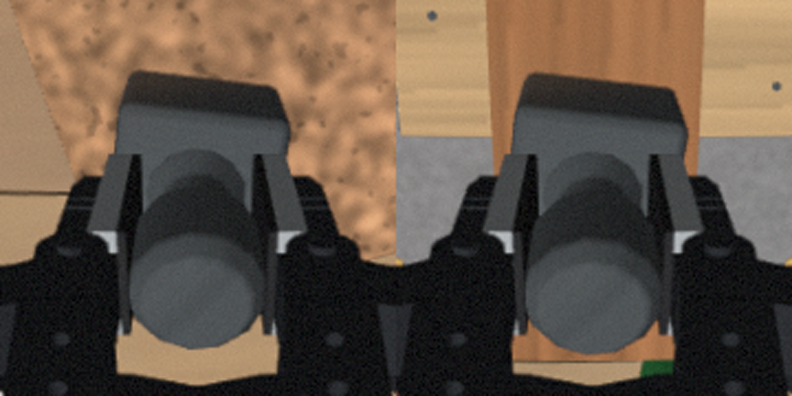

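Run:
```python
from h import *
d=get_image('wrist'); _,d['p'],d['r']=state()
for z in(77,81):
  w=wonz(d,(278.6,312.7),z); print(w,w-d['p'][:2])
# foot front-top edge corners
e=[wonz(d,(190+u/2.2,180+v/2.2),35) for u,v in((118,103+15),(290,122+5))]; print(e)
plan((500.6,-301.7,135),86.6)
```

```text
[496.72282223 202.11841973] [ 2.18805665 -0.22388878]
[493.96540034 202.28303665] [-0.56936524 -0.05927185]
[array([478.4877115 , 186.02524942]), array([482.86744899, 224.16395578])]
clk 54.65 from [494.5 202.3   6.5] F [ 0.9 -0.4 -0.9] w 23.9 yaw 86.7 j6 -2.32 j1 0.69
 ->  {'dx': -0.1283, 'dy': -0.5029, 'dz': 0.0353, 'wx': 0.09, 'wy': 0.09, 'wz': 0.01}
```

Call:
arm_command(rows=[{"dx": -0.015,"dy": 0,"dz": 0,"wx": 0,"wy": 0,"wz": 0,"gripper": 1},{"dx": -0.045,"dy": 0,"dz": 0,"wx": 0,"wy": 0,"wz": 0,"gripper": 1},{"dx": -0.085,"dy": -0.01,"dz": 0,"wx": 0,"wy": 0,"wz": 0,"gripper": 1},{"dx": -0.12,"dy": -0.04,"dz": 0.003,"wx": 0,"wy": 0,"wz": 0,"gripper": 1},{"dx": -0.128,"dy": -0.08,"dz": 0.006,"wx": 0,"wy": 0,"wz": 0,"gripper": 1},{"dx": -0.128,"dy": -0.125,"dz": 0.009,"wx": 0,"wy": 0,"wz": 0,"gripper": 1},{"dx": -0.128,"dy": -0.17,"dz": 0.012,"wx": 0,"wy": 0,"wz": 0,"gripper": 1},{"dx": -0.128,"dy": -0.215,"dz": 0.015,"wx": 0,"wy": 0,"wz": 0,"gripper": 1}])

```text
clock: 55.45
position: [494.9, -14.4, 132.9]
ee_rot: [0.021, 0.708, -0.02, 0.706]
contact_force: [1.5, -0.4, -5.7]
gripper_width: 24.1
```

Run:
```python
from h import *
plan((500.9,-301.7,135),86.6)
```

```text
clk 55.45 from [494.9 -14.4 132.9] F [ 1.5 -0.4 -5.7] w 24.1 yaw 86.7 j6 -1.93 j1 0.30
 ->  {'dx': -0.0022, 'dy': -0.2865, 'dz': 0.0226, 'wx': 0.09, 'wy': -0.12, 'wz': -0.01}
```

Call:
arm_command(rows=[{"dx": 0,"dy": -0.045,"dz": 0.004,"wx": 0,"wy": 0,"wz": 0,"gripper": 1},{"dx": 0,"dy": -0.09,"dz": 0.007,"wx": 0,"wy": 0,"wz": 0,"gripper": 1},{"dx": 0,"dy": -0.135,"dz": 0.011,"wx": 0,"wy": 0,"wz": 0,"gripper": 1},{"dx": 0,"dy": -0.18,"dz": 0.014,"wx": 0,"wy": 0,"wz": 0,"gripper": 1},{"dx": 0,"dy": -0.225,"dz": 0.018,"wx": 0,"wy": 0,"wz": 0,"gripper": 1},{"dx": 0,"dy": -0.26,"dz": 0.021,"wx": 0,"wy": 0,"wz": 0,"gripper": 1},{"dx": 0,"dy": -0.28,"dz": 0.0225,"wx": 0,"wy": 0,"wz": 0,"gripper": 1},{"dx": 0.01,"dy": -0.2865,"dz": 0.0225,"wx": 0,"wy": 0,"wz": 0,"gripper": 1}])

```text
clock: 56.25
position: [500.5, -303.4, 121.4]
ee_rot: [0.022, 0.708, -0.021, 0.706]
contact_force: [0.7, 0.9, -6.1]
gripper_width: 24.2
```

Run:
```python
from h import *
wsnap('wrist38')
plan((500.9,-301.7,80),86.6)
```

```text
clk 56.30 from [ 498.7 -302.2  118.6] F [-1.4  0.5 -8.4] w 24.0 yaw 86.5 j6 -1.36 j1 -0.27
 ->  {'dx': 0.0386, 'dy': 0.0005, 'dz': 0.0024, 'wx': -0.11, 'wy': -0.42, 'wz': -0.18}
```

View pics/wrist38.png

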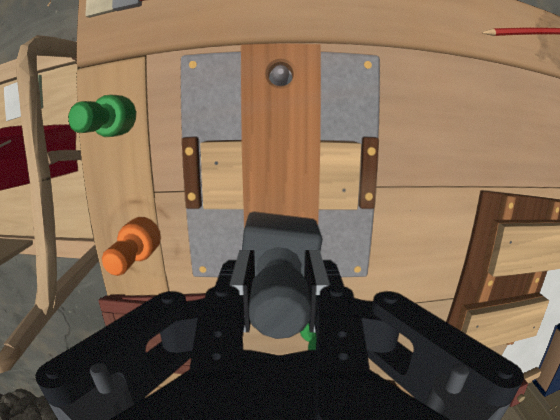

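Call:
arm_command(rows=[{"dx": 0.01,"dy": 0.0005,"dz": 0.0015,"wx": 0,"wy": -0.2,"wz": 0,"gripper": 1},{"dx": 0.022,"dy": 0.0005,"dz": 0.002,"wx": 0,"wy": -0.3,"wz": 0,"gripper": 1},{"dx": 0.034,"dy": 0.0005,"dz": 0.002,"wx": 0,"wy": -0.3,"wz": 0,"gripper": 1},{"dx": 0.041,"dy": 0.0005,"dz": 0.002,"wx": 0,"wy": -0.3,"wz": 0,"gripper": 1},{"dx": 0.045,"dy": 0.0005,"dz": 0.002,"wx": 0,"wy": -0.3,"wz": 0,"gripper": 1},{"dx": 0.047,"dy": 0.0005,"dz": 0.002,"wx": 0,"wy": -0.3,"wz": 0,"gripper": 1},{"dx": 0.047,"dy": 0.0005,"dz": 0.002,"wx": 0,"wy": -0.3,"wz": 0,"gripper": 1},{"dx": 0.047,"dy": 0.0005,"dz": 0.002,"wx": 0,"wy": -0.3,"wz": 0,"gripper": 1}])

```text
clock: 57.1
position: [500.9, -301.8, 72.2]
ee_rot: [0.023, 0.707, -0.021, 0.707]
contact_force: [0.6, 1.3, -5.5]
gripper_width: 24.2
```

Run:
```python
from h import *
wsnap('wrist39')
plan((500.9,-301.7,69),86.6)
cv2.imwrite('pics/w39z.png',cv2.resize(cv2.imread('pics/wrist39.png')[20:360,140:420],None,fx=1.7,fy=1.7,interpolation=2))
```

```text
clk 57.15 from [ 500.9 -301.9   72.2] F [-0.6 -0.7 -5.5] w 24.2 yaw 86.5 j6 -1.36 j1 -0.27
 ->  {'dx': 0.0032, 'dy': 0.0002, 'dz': 0.0, 'wx': -0.11, 'wy': -0.04, 'wz': -0.15}
```

View pics/w39z.png

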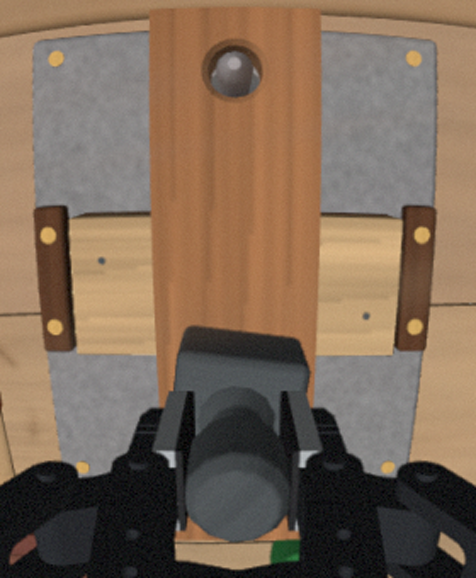

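Run:
```python
from h import *
d=get_image('wrist'); _,d['p'],d['r']=state()
f=lambda u,v,z:np.round(wonz(d,((u+.5)/1.7-.5+140,(v+.5)/1.7-.5+20),z),1)
print('foot bottom edge',f(190,327,71.5),f(307,345,71.5))
print('pin',f(234,62,82),'blank -x edge',f(72,220,42),f(396,220,42),'+x',f(75,354,42),f(393,355,42),'caul -x end',f(151,10,68),f(321,11,68))
```

```text
foot bottom edge [ 482.7 -316.4] [ 491.5 -277.2]
pin [ 398.7 -296.4] blank -x edge [ 445.8 -361.8] [ 453.5 -237.4] +x [ 500.  -367.8] [ 508.5 -238.1] caul -x end [ 375.7 -322.1] [ 379.4 -266.8]
```

Call:
arm_command(rows=[{"dx": 0,"dy": 0,"dz": -0.002,"wx": 0,"wy": 0,"wz": 0,"gripper": 1},{"dx": 0,"dy": 0,"dz": -0.0045,"wx": 0,"wy": 0,"wz": 0,"gripper": 1},{"dx": 0.001,"dy": 0,"dz": -0.005,"wx": 0,"wy": 0,"wz": 0,"gripper": 1},{"dx": 0.002,"dy": 0,"dz": -0.005,"wx": 0,"wy": 0,"wz": 0,"gripper": 1},{"dx": 0.0025,"dy": 0,"dz": -0.005,"wx": 0,"wy": 0,"wz": 0,"gripper": 1},{"dx": 0.003,"dy": 0,"dz": -0.005,"wx": 0,"wy": 0,"wz": 0,"gripper": 1},{"dx": 0.0033,"dy": 0,"dz": -0.005,"wx": 0,"wy": 0,"wz": 0,"gripper": 1},{"dx": 0.0036,"dy": 0,"dz": -0.005,"wx": 0,"wy": 0,"wz": 0,"gripper": 1}])

```text
clock: 58.0
position: [496.2, -301.8, 69.5]
ee_rot: [0.022, 0.707, -0.021, 0.707]
contact_force: [-1.5, 1.8, 0.9]
gripper_width: 24.4
```

Call:
arm_command(rows=[{"dx": 0.0005,"dy": 0,"dz": 0,"wx": 0,"wy": 0,"wz": 0,"gripper": 1},{"dx": 0.001,"dy": 0,"dz": 0,"wx": 0,"wy": 0,"wz": 0,"gripper": 1},{"dx": 0.001,"dy": 0,"dz": 0,"wx": 0,"wy": 0,"wz": 0,"gripper": 0.4},{"dx": 0.0005,"dy": 0,"dz": 0,"wx": 0,"wy": 0,"wz": 0,"gripper": -0.2},{"dx": 0,"dy": 0,"dz": 0,"wx": 0,"wy": 0,"wz": 0,"gripper": -1},{"dx": 0,"dy": 0,"dz": 0,"wx": 0,"wy": 0,"wz": 0,"gripper": -1},{"dx": -0.02,"dy": 0,"dz": 0,"wx": 0,"wy": 0,"wz": 0,"gripper": -1},{"dx": -0.06,"dy": 0,"dz": 0,"wx": 0,"wy": 0,"wz": 0,"gripper": -1}])

```text
clock: 58.8
position: [494.0, -301.0, 126.7]
ee_rot: [0.023, 0.709, -0.02, 0.704]
contact_force: [1.1, 0.0, -0.3]
gripper_width: 85.7
```

Run:
```python
from h import *
plan((398,182,140),86.7)
wsnap('wrist40')
```

```text
clk 58.80 from [ 494.  -301.   126.7] F [ 1.1  0.  -0.3] w 85.7 yaw 86.5 j6 -1.36 j1 -0.27
 ->  {'dx': -0.0101, 'dy': 0.4762, 'dz': -0.1256, 'wx': -0.22, 'wy': -0.42, 'wz': -0.27}
```

View pics/wrist40.png

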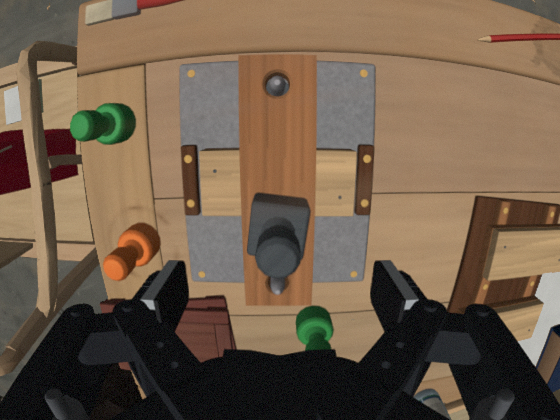

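Call:
arm_command(rows=[{"dx": -0.01,"dy": 0.04,"dz": -0.01,"wx": 0,"wy": -0.2,"wz": -0.1,"gripper": -1},{"dx": -0.01,"dy": 0.087,"dz": -0.022,"wx": 0,"wy": -0.4,"wz": -0.2,"gripper": -1},{"dx": -0.01,"dy": 0.134,"dz": -0.035,"wx": 0,"wy": -0.4,"wz": -0.2,"gripper": -1},{"dx": -0.01,"dy": 0.181,"dz": -0.048,"wx": 0,"wy": -0.4,"wz": -0.2,"gripper": -1},{"dx": -0.01,"dy": 0.228,"dz": -0.06,"wx": 0,"wy": -0.4,"wz": -0.2,"gripper": -1},{"dx": -0.01,"dy": 0.275,"dz": -0.072,"wx": 0,"wy": -0.4,"wz": -0.2,"gripper": -1},{"dx": -0.01,"dy": 0.322,"dz": -0.085,"wx": 0,"wy": -0.4,"wz": -0.2,"gripper": -1},{"dx": -0.01,"dy": 0.365,"dz": -0.096,"wx": 0,"wy": -0.4,"wz": -0.2,"gripper": -1}])

```text
clock: 59.65
position: [424.7, 68.2, 145.2]
ee_rot: [0.019, 0.701, -0.023, 0.713]
contact_force: [0.9, 0.4, 0.4]
gripper_width: 85.3
```

Run:
```python
from h import *
plan((398.4,182.2,60),86.7)
```

```text
clk 59.65 from [424.7  68.2 145.2] F [0.9 0.4 0.4] w 85.3 yaw 86.7 j6 -2.19 j1 0.55
 ->  {'dx': 0.084, 'dy': 0.1127, 'dz': -0.0344, 'wx': -0.04, 'wy': 1.01, 'wz': 0.31}
```

Call:
arm_command(rows=[{"dx": 0,"dy": 0.04,"dz": -0.012,"wx": 0,"wy": 0.5,"wz": 0,"gripper": -1},{"dx": 0,"dy": 0.08,"dz": -0.024,"wx": 0,"wy": 1,"wz": 0.3,"gripper": -1},{"dx": 0.01,"dy": 0.105,"dz": -0.032,"wx": 0,"wy": 1,"wz": 0.3,"gripper": -1},{"dx": 0.03,"dy": 0.1127,"dz": -0.0345,"wx": 0,"wy": 1,"wz": 0.3,"gripper": -1},{"dx": 0.06,"dy": 0.1127,"dz": -0.0345,"wx": 0,"wy": 1,"wz": 0.3,"gripper": -1},{"dx": 0.084,"dy": 0.1127,"dz": -0.0345,"wx": 0,"wy": 1,"wz": 0.3,"gripper": -1},{"dx": 0.1,"dy": 0.1127,"dz": -0.0345,"wx": 0,"wy": 1,"wz": 0.3,"gripper": -1},{"dx": 0.1,"dy": 0.1127,"dz": -0.0345,"wx": 0,"wy": 1,"wz": 0.3,"gripper": -1}])

```text
clock: 60.45
position: [397.5, 181.1, 42.3]
ee_rot: [0.02, 0.708, -0.022, 0.706]
contact_force: [0.2, -0.2, 0.3]
gripper_width: 85.4
```

Run:
```python
from h import *
wsnap('wrist41')
plan((398.4,182.2,6),86.7)
```

```text
clk 60.50 from [398.5 181.9  43.6] F [ 0.3  0.4 -0.3] w 85.0 yaw 86.7 j6 -2.43 j1 0.80
 ->  {'dx': 0.0376, 'dy': 0.0004, 'dz': -0.0001, 'wx': -0.03, 'wy': -0.04, 'wz': 0.09}
```

View pics/wrist41.png

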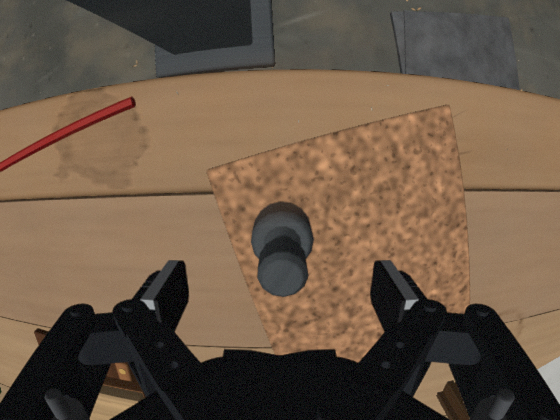

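Call:
arm_command(rows=[{"dx": 0.01,"dy": 0.0005,"dz": 0,"wx": 0,"wy": 0,"wz": 0,"gripper": -1},{"dx": 0.022,"dy": 0.0005,"dz": 0,"wx": 0,"wy": 0,"wz": 0,"gripper": -1},{"dx": 0.033,"dy": 0.0005,"dz": 0,"wx": 0,"wy": 0,"wz": 0,"gripper": -1},{"dx": 0.0375,"dy": 0.0005,"dz": 0,"wx": 0,"wy": 0,"wz": 0,"gripper": -1},{"dx": 0.0375,"dy": 0.0005,"dz": 0,"wx": 0,"wy": 0,"wz": 0,"gripper": -1},{"dx": 0.0375,"dy": 0.0005,"dz": 0,"wx": 0,"wy": 0,"wz": 0,"gripper": 0.3},{"dx": 0.0375,"dy": 0.0005,"dz": 0,"wx": 0,"wy": 0,"wz": 0,"gripper": 0.3},{"dx": 0.0375,"dy": 0.0005,"dz": 0,"wx": 0,"wy": 0,"wz": 0,"gripper": 0.3}])

```text
clock: 61.3
position: [398.8, 182.6, 6.5]
ee_rot: [0.02, 0.707, -0.021, 0.707]
contact_force: [-0.2, 0.9, 0.2]
gripper_width: 43.7
```

Call:
arm_command(rows=[{"dx": 0,"dy": 0,"dz": 0,"wx": 0,"wy": 0,"wz": 0,"gripper": 1},{"dx": 0,"dy": 0,"dz": 0,"wx": 0,"wy": 0,"wz": 0,"gripper": 1},{"dx": 0,"dy": 0,"dz": 0,"wx": 0,"wy": 0,"wz": 0,"gripper": 1},{"dx": 0,"dy": 0,"dz": 0,"wx": 0,"wy": 0,"wz": 0,"gripper": 1},{"dx": 0,"dy": 0,"dz": 0,"wx": 0,"wy": 0,"wz": 0,"gripper": 1},{"dx": 0,"dy": 0,"dz": 0,"wx": 0,"wy": 0,"wz": 0,"gripper": 1},{"dx": 0,"dy": 0,"dz": 0,"wx": 0,"wy": 0,"wz": 0,"gripper": 1},{"dx": -0.005,"dy": 0,"dz": 0,"wx": 0,"wy": 0,"wz": 0,"gripper": 1}])

```text
clock: 62.1
position: [397.7, 181.8, 10.8]
ee_rot: [0.02, 0.708, -0.022, 0.706]
contact_force: [0.0, -0.7, -4.8]
gripper_width: 24.5
```

Run:
```python
from h import *
wsnap('wrist42')
plan((448,-299,145),86.6)
cv2.imwrite('pics/w42z.png',cv2.resize(cv2.imread('pics/wrist42.png')[180:360,190:370],None,fx=2.8,fy=2.8,interpolation=2))
```

```text
clk 62.15 from [398.2 182.1  11.6] F [ 0.8  0.  -5. ] w 24.3 yaw 86.6 j6 -2.43 j1 0.80
 ->  {'dx': -0.1329, 'dy': -0.4775, 'dz': 0.0778, 'wx': 0.04, 'wy': -0.05, 'wz': 0.07}
```

View pics/w42z.png

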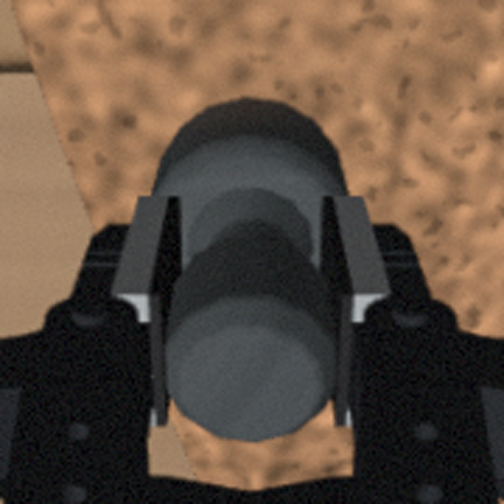

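Call:
arm_command(rows=[{"dx": -0.015,"dy": 0,"dz": 0,"wx": 0,"wy": 0,"wz": 0,"gripper": 1},{"dx": -0.045,"dy": 0,"dz": 0,"wx": 0,"wy": 0,"wz": 0,"gripper": 1},{"dx": -0.085,"dy": -0.01,"dz": 0,"wx": 0,"wy": 0,"wz": 0,"gripper": 1},{"dx": -0.12,"dy": -0.04,"dz": 0.006,"wx": 0,"wy": 0,"wz": 0,"gripper": 1},{"dx": -0.133,"dy": -0.08,"dz": 0.012,"wx": 0,"wy": 0,"wz": 0,"gripper": 1},{"dx": -0.133,"dy": -0.125,"dz": 0.02,"wx": 0,"wy": 0,"wz": 0,"gripper": 1},{"dx": -0.133,"dy": -0.17,"dz": 0.028,"wx": 0,"wy": 0,"wz": 0,"gripper": 1},{"dx": -0.133,"dy": -0.215,"dz": 0.035,"wx": 0,"wy": 0,"wz": 0,"gripper": 1}])

```text
clock: 62.95
position: [419.4, -36.0, 144.2]
ee_rot: [0.02, 0.708, -0.021, 0.706]
contact_force: [0.8, 0.8, -5.0]
gripper_width: 24.1
```

Run:
```python
from h import *
plan((447.4,-299.2,130),86.6)
```

```text
clk 62.95 from [419.4 -36.  144.2] F [ 0.8  0.8 -5. ] w 24.1 yaw 86.6 j6 -1.93 j1 0.30
 ->  {'dx': 0.0143, 'dy': -0.2611, 'dz': 0.0434, 'wx': 0.05, 'wy': -0.13, 'wz': 0.04}
```

Call:
arm_command(rows=[{"dx": 0,"dy": -0.045,"dz": 0.007,"wx": 0,"wy": 0,"wz": 0,"gripper": 1},{"dx": 0,"dy": -0.09,"dz": 0.015,"wx": 0,"wy": 0,"wz": 0,"gripper": 1},{"dx": 0,"dy": -0.135,"dz": 0.022,"wx": 0,"wy": 0,"wz": 0,"gripper": 1},{"dx": 0.005,"dy": -0.18,"dz": 0.03,"wx": 0,"wy": 0,"wz": 0,"gripper": 1},{"dx": 0.01,"dy": -0.22,"dz": 0.037,"wx": 0,"wy": 0,"wz": 0,"gripper": 1},{"dx": 0.015,"dy": -0.248,"dz": 0.042,"wx": 0,"wy": 0,"wz": 0,"gripper": 1},{"dx": 0.025,"dy": -0.261,"dz": 0.0434,"wx": 0,"wy": 0,"wz": 0,"gripper": 1},{"dx": 0.035,"dy": -0.261,"dz": 0.0434,"wx": 0,"wy": 0,"wz": 0,"gripper": 1}])

```text
clock: 63.75
position: [446.3, -299.9, 107.3]
ee_rot: [0.022, 0.708, -0.022, 0.705]
contact_force: [0.2, 0.3, -5.4]
gripper_width: 24.0
```

Run:
```python
from h import *
wsnap('wrist43')
plan((447.4,-299.2,72),86.6)
```

```text
clk 63.80 from [ 444.8 -298.2  105.4] F [-0.7  0.4 -7.5] w 23.6 yaw 86.5 j6 -1.34 j1 -0.29
 ->  {'dx': 0.0334, 'dy': -0.001, 'dz': 0.003, 'wx': -0.1, 'wy': -0.48, 'wz': -0.15}
```

View pics/wrist43.png

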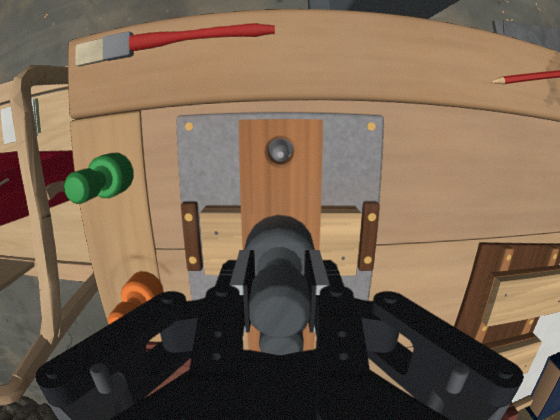

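Call:
arm_command(rows=[{"dx": 0.008,"dy": -0.001,"dz": 0.002,"wx": 0,"wy": -0.3,"wz": 0,"gripper": 1},{"dx": 0.018,"dy": -0.001,"dz": 0.0025,"wx": 0,"wy": -0.4,"wz": 0,"gripper": 1},{"dx": 0.026,"dy": -0.001,"dz": 0.0025,"wx": 0,"wy": -0.4,"wz": 0,"gripper": 1},{"dx": 0.031,"dy": -0.001,"dz": 0.0025,"wx": 0,"wy": -0.4,"wz": 0,"gripper": 1},{"dx": 0.033,"dy": -0.001,"dz": 0.0025,"wx": 0,"wy": -0.4,"wz": 0,"gripper": 1},{"dx": 0.0335,"dy": -0.001,"dz": 0.0025,"wx": 0,"wy": -0.4,"wz": 0,"gripper": 1},{"dx": 0.0335,"dy": -0.001,"dz": 0.0025,"wx": 0,"wy": -0.4,"wz": 0,"gripper": 1},{"dx": 0.0335,"dy": -0.001,"dz": 0.0025,"wx": 0,"wy": -0.4,"wz": 0,"gripper": 1}])

```text
clock: 64.6
position: [447.3, -299.4, 72.3]
ee_rot: [0.022, 0.707, -0.021, 0.707]
contact_force: [1.1, -0.3, -5.1]
gripper_width: 24.0
```

Run:
```python
from h import *
d=wsnap('wrist44'); snap('scene','scene44')
plan((447.4,-299.2,69),86.6)
cv2.imwrite('pics/w44z.png',np.hstack([cv2.resize(cv2.imread('pics/wrist44.png')[60:360,160:400],None,fx=1.7,fy=1.7,interpolation=2),cv2.resize(cv2.imread('pics/scene44.png')[210:340,230:330],(390,510),interpolation=2)]))
```

```text
clk 64.70 from [ 447.2 -299.3   72.2] F [-0.  -0.4 -4.8] w 24.2 yaw 86.5 j6 -1.34 j1 -0.29
 ->  {'dx': 0.0032, 'dy': 0.0001, 'dz': 0.0002, 'wx': -0.1, 'wy': -0.04, 'wz': -0.13}
```

View pics/w44z.png

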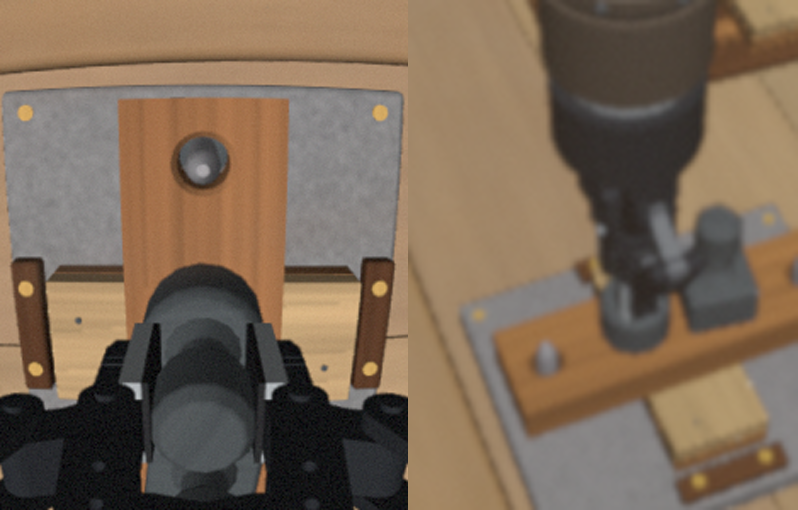

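Run:
```python
from h import *
d=get_image('wrist'); _,d['p'],d['r']=state()
f=lambda u,v,z:np.round(wonz(d,((u+.5)/1.7-.5+160,(v+.5)/1.7-.5+60),z),1)
print(f(202,265,71.5),'blank',f(52,282,42),f(354,282,42),'caul end',f(118,99,68),f(289,99,68))
```

```text
[ 432.  -298.5] blank [ 444.8 -360.3] [ 452.4 -237.8] caul end [ 375.1 -322.4] [ 378.4 -266.9]
```

Call:
arm_command(rows=[{"dx": 0.001,"dy": 0,"dz": 0,"wx": 0,"wy": 0,"wz": 0,"gripper": 1},{"dx": 0.002,"dy": 0,"dz": 0,"wx": 0,"wy": 0,"wz": 0,"gripper": 1},{"dx": 0.0025,"dy": 0,"dz": 0,"wx": 0,"wy": 0,"wz": 0,"gripper": 1},{"dx": 0.003,"dy": 0,"dz": 0,"wx": 0,"wy": 0,"wz": 0,"gripper": 1},{"dx": 0.0033,"dy": 0,"dz": 0,"wx": 0,"wy": 0,"wz": 0,"gripper": 1},{"dx": 0.0036,"dy": 0,"dz": 0,"wx": 0,"wy": 0,"wz": 0,"gripper": 1},{"dx": 0.0038,"dy": 0,"dz": 0,"wx": 0,"wy": 0,"wz": 0,"gripper": 1},{"dx": 0.0038,"dy": 0,"dz": 0,"wx": 0,"wy": 0,"wz": 0,"gripper": 1}])

```text
clock: 65.55
position: [447.6, -299.5, 70.1]
ee_rot: [0.022, 0.707, -0.021, 0.707]
contact_force: [-2.2, 4.5, 8.2]
gripper_width: 23.9
```

Contact; release and lift.

Call:
arm_command(rows=[{"dx": 0.001,"dy": 0,"dz": 0,"wx": 0,"wy": 0,"wz": 0,"gripper": 0.4},{"dx": 0.0005,"dy": 0,"dz": 0,"wx": 0,"wy": 0,"wz": 0,"gripper": -0.2},{"dx": 0,"dy": 0,"dz": 0,"wx": 0,"wy": 0,"wz": 0,"gripper": -1},{"dx": 0,"dy": 0,"dz": 0,"wx": 0,"wy": 0,"wz": 0,"gripper": -1},{"dx": 0,"dy": 0,"dz": 0,"wx": 0,"wy": 0,"wz": 0,"gripper": -1},{"dx": -0.02,"dy": 0,"dz": 0,"wx": 0,"wy": 0,"wz": 0,"gripper": -1},{"dx": -0.06,"dy": 0,"dz": 0,"wx": 0,"wy": 0,"wz": 0,"gripper": -1},{"dx": -0.1,"dy": 0,"dz": 0,"wx": 0,"wy": 0,"wz": 0,"gripper": -1}])

```text
clock: 66.35
position: [447.0, -299.6, 170.6]
ee_rot: [0.022, 0.707, -0.021, 0.706]
contact_force: [0.9, -0.4, 0.0]
gripper_width: 85.0
```

Call:
arm_command(rows=[{"dx": -0.03,"dy": 0,"dz": -0.01,"wx": 0,"wy": 0,"wz": 0,"gripper": -1},{"dx": -0.06,"dy": 0,"dz": -0.03,"wx": 0,"wy": 0,"wz": 0,"gripper": -1},{"dx": -0.1,"dy": 0,"dz": -0.03,"wx": 0,"wy": 0,"wz": 0,"gripper": -1},{"dx": -0.12,"dy": 0,"dz": -0.03,"wx": 0,"wy": 0,"wz": 0,"gripper": -1},{"dx": -0.13,"dy": 0,"dz": -0.03,"wx": 0,"wy": 0,"wz": 0,"gripper": -1},{"dx": -0.13,"dy": 0,"dz": -0.03,"wx": 0,"wy": 0,"wz": 0,"gripper": -1},{"dx": -0.13,"dy": 0,"dz": -0.03,"wx": 0,"wy": 0,"wz": 0,"gripper": -1},{"dx": -0.13,"dy": 0,"dz": -0.03,"wx": 0,"wy": 0,"wz": 0,"gripper": -1}])

```text
clock: 67.15
position: [416.6, -297.6, 298.7]
ee_rot: [0.022, 0.709, -0.02, 0.705]
contact_force: [-0.7, -0.7, 0.5]
gripper_width: 85.5
```

Run:
```python
from h import *
d=wsnap('wrist45'); snap('scene','scene45')
np.save('p45.npy',np.r_[d['p'],d['r'].as_quat()])
plan((447.4,-299.2,69),86.6)
cv2.imwrite('pics/w45z.png',np.hstack([cv2.resize(cv2.imread('pics/wrist45.png')[100:300,190:370],None,fx=2.3,fy=2.3,interpolation=2),cv2.resize(cv2.imread('pics/scene45.png')[210:340,230:340],(380,460),interpolation=2)]))
```

```text
clk 67.25 from [ 416.8 -297.8  299.2] F [-0.1  0.1  0. ] w 85.5 yaw 86.5 j6 -1.33 j1 -0.30
 ->  {'dx': 0.23, 'dy': -0.0002, 'dz': 0.0316, 'wx': -0.06, 'wy': -0.25, 'wz': -0.15}
```

View pics/w45z.png

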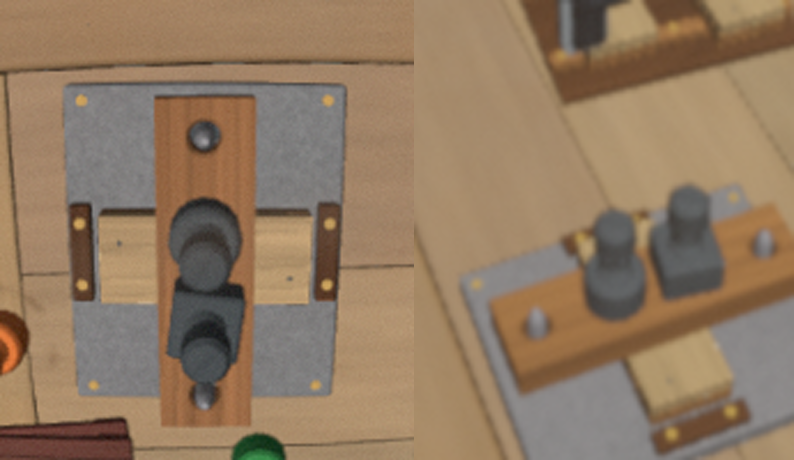

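View pics/wrist45.png

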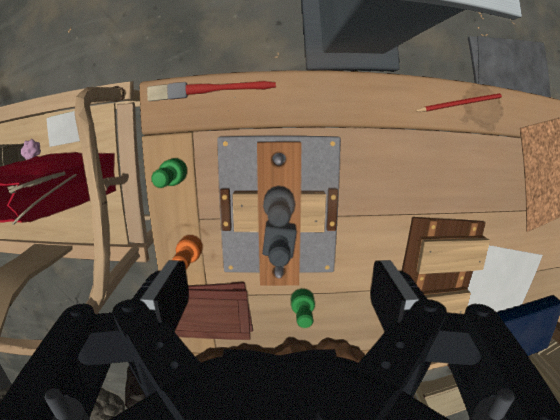

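Run:
```python
from h import *
d=snap('top','topF')
cv2.imwrite('pics/topFz.png',cv2.resize(cv2.imread('pics/topF.png')[110:300,130:420],None,fx=2.6,fy=2.6,interpolation=2))
for q,z in(('blank_done',45),('rack',9)):
    for m in models.cut_out('top',q)[:4]:
        if m['conf']<.3: continue
        c=max(cv2.findContours(m['mask'].astype(np.uint8),0,1)[0],key=len); ctr,sz,an=cv2.minAreaRect(c)
        print(q,round(m['conf'],2),np.round(onz(d,ctr,z),1),np.round(sz,1),round(an,1))
```

```text
blank_done 0.95 [664.6 -37.7] [19. 40.] 90.0
rack 0.83 [659.6 -29.4] [45.1 35.6] 6.3
```

View pics/topFz.png

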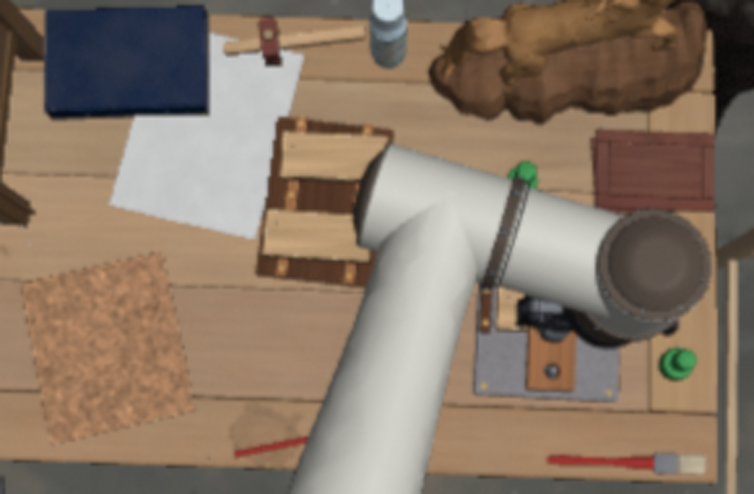

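The top view shows the done blank in its old place at about (320,158), with the set blank parallel to it at about (315,235). The mat is empty and the gripper is clear of everything, so I'm handing in.

```bash
python3 -c "
from bench import arm
print(arm.job_done())"
```

```text
the job is handed in; nothing more can be done
None
```

I carried out all the steps in the order asked and handed the job in at about 67 s of the 147 s allowed.

**What I did**
- I stood both weights on the cork mat, then laid the pressing board flat beside them.
- The set blank went onto the free half of the rack, and the fresh blank into the press.
- I fitted the pressing board back down over both pins, then stood the square and round weights on it. Each weight was lowered until the force reading showed contact before I let go.

**Last checks**
- **Set blank:** about 2 mm from the middle of the free half, and within about 0.5° of parallel to the drying blank. It sits roughly 3.5° off the rack's own axis, because the drying blank does too.
- **Drying blank:** the top camera put it at (665, -38) mm, against (666, -39) mm at the start, so it was not disturbed.
- **Fresh blank:** within about 1 mm of centre between the stops and pins before the board went on.
- **Pressing board and weights:** both pins stand through the board, and both weights stand upright about 25 mm either side of the middle.

**What went wrong or disagreed**
- **Missed grasp:** the fingertips were really about 40 mm behind the reported TCP, so my first grasp closed on air above the round weight. Nothing was touched, and I corrected for it from then on.
- **Contact with the pins:** while I was gripping the set blank in the press, the gripper's linkage seems to have touched the guide pins. The force peaked at about 26 N, below the limit of 40 N. I gripped the fresh blank off-centre to avoid this.
- **Position accuracy:** position estimates from different camera views disagreed by a few millimetres.

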